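Lot-weight check of plug-in relays on a beam balance

ROBOT

A 6-joint arm with a two-finger parallel gripper is mounted at the origin on the work surface. World frame = base frame: x ahead of the robot, y to its left, z up, the work surface at z = 0. Lengths are in m, angles in rad, forces in N, time in s.
With the tool pointing down it reaches from about 0.35 to 0.975 m from the base axis. Payload 4.9 kg.
Tool frame: the origin (TCP) lies midway between the tips of the shut fingers; the grasp point (between the pads) lies 19 mm behind it; z points along the fingers, y is the direction in which the jaws open and shut (so a half turn about z gives the same grasp; the last joint's range is limited). The gripper opens to 85 mm and grips with 20 to 120 N. Pads are 22 mm wide; open, the fingers measure 114 mm over their backs; the gripper's body (76 mm by 85 mm) begins 54 mm behind the grasp point. The pads swing forward as they close: fully open they stand 13 mm farther back than shut.
Start: joints at [-1.261, 0.053, 1.613, -0, 1.476, -0.119], TCP at [0.26, -0.568, 0.207] pointing down, gripper open.
Joint ranges: [-3.01, 3.01], [-1.01, 2.22], [0.06, 2.58], [-1.02, 4.17], [0.09, 2.62], [-3.14, 3.14]. Speed limits (rad/s): [2.57, 2.57, 3.14, 3.14, 3.14, 3.14].

INTERFACE

Orientations are given as a rotation vector (axis times angle).
In Python, from station import ctrl gives the robot as it stands.
- The arm moves only by the tool jog_arm, never from a script. Its argument "steps" is a list of rows, each an object of numbers: "dx", "dy", "dz": the shift along the world's x, y, z in units of 60 mm (1.0 is 60 mm); "twist": the turn about the world's z in units of 10 degrees (1.0 is 10 degrees). A call has 1 to 5 rows; each row is the pose to reach, as a shift and turn from the pose measured when the call began; what a row does not reach only later rows make up. A row lasts 1/8 s, in which the tool goes at most 62.5 mm and 10.7 degrees, less where a joint would pass 70% of its speed; a pose out of reach is approached as far as the arm can. A call with a gripper value outside its range is refused whole. "gripper" is the closure in counts, from 0 (fully open) to 255 (shut), set as the call begins (left out, the last holds). The fingers move at their own pace and stop on an object; "newtons" is the grip in N (left out, the last holds). Time passes only in rows, so rows that repeat a pose let the fingers close. It gives the time, the measured TCP pose, the force and the opening at its end, in the units of the state.
- ctrl.get_obs(): the state, without advancing time (a new reading comes with each control period).
- ctrl.get_image(name): name is "scene" or "top"; returns a dict with "frame" (420x560x3 uint8, red, green, blue), "range_z" (420x560 float32, m along the optical axis (not along the pixel's ray), 0 where there is no reading), "fx", "fy", "cx", "cy" (pixels), "D" ([k1, k2, p1, p2, k3] as OpenCV has them; the pictures are not rectified), "extrinsics" (4x4, takes a point from camera to world coordinates). Camera axes: x right, y down, z forward; pixel columns grow to the right and rows downward; lengths in m; the calibration is good to about 2 mm. A picture is of the moment at which its call begins.
- ctrl.finish_job(): hands the job in, once; it reports no verdict.
The state is a dict: "t": time; "q": joint angles; "dq": joint speeds; "effort": joint torques, N m; "tool_pos": TCP position; "tool_rot": TCP orientation; "contact_force": force on the tool from outside, world axes, zero at the start; "wrist_torque": the same for the moment, N m; "opening": finger opening in m.
Only numpy, scipy, OpenCV 4.12 (cv2) and the standard library are available. Lean on these libraries where they do the work, as an engineer would, in place of code of your own. Each camera call takes 0.05 s, during which the arm holds its last target.

TASK

Plug every relay module from the wooden tray fully home into a nest of the arrested beam balance, then swing the red arrest lever all the way over to release the beam and let it tip freely to the loaded side; swing the lever all the way back so that the beam is level and locked again, with the relays still plugged in. Then unplug the relays and stand them all upright on the floor of the blue tray. Touch the relays only while the beam is arrested, and leave the other things on the bench where they are.

Things in the scene. Friction and masses are not known exactly. Their poses are not given: they have to be found in the camera images.
- relay0: plug-in relay module: black body 40 (x) x 30 (y) x 28 high with an orange bar on top along x, on a grey rectangular plug foot 34 (x) x 22 (y) x 12 high, tapered to 31 x 19 at its end; 40 high in all, about 80 g. Origin: centre of the foot's underside; z up. Absent (None) in some runs.
- relay1: plug-in relay module: black body 40 (x) x 30 (y) x 28 high with an orange bar on top along x, on a grey rectangular plug foot 34 (x) x 22 (y) x 12 high, tapered to 31 x 19 at its end; 40 high in all, about 80 g. Origin: centre of the foot's underside; z up. Absent (None) in some runs.
- relay2: plug-in relay module: black body 40 (x) x 30 (y) x 28 high with an orange bar on top along x, on a grey rectangular plug foot 34 (x) x 22 (y) x 12 high, tapered to 31 x 19 at its end; 40 high in all, about 80 g. Origin: centre of the foot's underside; z up. Absent (None) in some runs.
- relay3: plug-in relay module: black body 40 (x) x 30 (y) x 28 high with an orange bar on top along x, on a grey rectangular plug foot 34 (x) x 22 (y) x 12 high, tapered to 31 x 19 at its end; 40 high in all, about 80 g. Origin: centre of the foot's underside; z up. Absent (None) in some runs.
- nest0 (a point): nest in the beam's blue head: blind hole 37 (x) x 25 (y), 14 deep, for a relay's foot (either way round). Point on the hole's axis, 12 below its mouth (head's top face, 140 above the table when level): a relay fully home has its origin here, its black body resting on the head. x along the hole's long side, z up. The three nests lie in a row along x, 58 apart.
- nest1 (a point): nest in the beam's blue head: blind hole 37 (x) x 25 (y), 14 deep, for a relay's foot (either way round). Point on the hole's axis, 12 below its mouth (head's top face, 140 above the table when level): a relay fully home has its origin here, its black body resting on the head. x along the hole's long side, z up. The three nests lie in a row along x, 58 apart.
- nest2 (a point): nest in the beam's blue head: blind hole 37 (x) x 25 (y), 14 deep, for a relay's foot (either way round). Point on the hole's axis, 12 below its mouth (head's top face, 140 above the table when level): a relay fully home has its origin here, its black body resting on the head. x along the hole's long side, z up. The three nests lie in a row along x, 58 apart.
- beam (a joint): tilt of the beam (rad): 0 = level, positive = the blue head with the nests goes down, stops at +0.08 and -0.08. Empty, the free beam falls to the brass counterweight's side.
- arrest_lever (a joint): angle of the red-tipped arrest lever (rad): 0 = leaning 0.5 rad from vertical towards -x of the balance (towards the robot): beam arrested (locked level on two pins); 1.0 = leaning 0.5 rad the other way, +x of the balance: beam free. Stops at both ends; stays where it is left.
- lever_tip (a point): centre of the red ball (19 across) at the end of the arrest lever, 85 from the hinge; the rod below it is 8 thick. About 130 above the table at both ends.
- lever_hinge (a point): point on the lever's hinge axis below the ball, 55 above the table; axes as the balance's; the lever swings in its x-z plane (hinge axis along y).
- balance: fixed base of the beam balance, plate 220 (x) x 290 (y) x 22. Origin on the table under the beam's pivot (pivot 110 above the table, its axis along x). The beam runs along y: head with nests at y = +85, brass counterweight at y = -105; lever hinge at x = -95, y = -50.
- in_tray: low open wooden tray, 170 (x) x 210 (y) x 16 high, walls and floor 6 thick, fixed; the relays stand in it at the start. Origin: centre of its underside, on the table.
- out_tray: the same tray in blue plastic, empty at the start, for the checked relays. Origin: centre of its underside.
- viewer: hand-held optical viewer (white and black body, about 145 x 36 x 34), not part of the job. Origin: on its underside.
- tape: roll of yellow tape (84 across, 20 high), lying flat, not part of the job. Origin: on its underside.
- driver: screwdriver (170 long), not part of the job. Origin: on its underside.
Things that resemble listed ones, but are neither listed nor needed, are in the scene too. Leave any green or pink look-alike of the relay2 alone. Leave any green look-alike of the relay3 alone.

How it is judged:
On the way, in this order (a step that is already met when the one before it is completed fails the run):
1. every relay is plugged fully home in a nest, with the beam arrested and level (((distance between relay0 and nest0 below 0.0035 m and angle between the z axis of relay0 and the z axis of nest0, either way round below 0.08 rad) or (distance between relay0 and nest1 below 0.0035 m and angle between the z axis of relay0 and the z axis of nest1, either way round below 0.08 rad) or (distance between relay0 and nest2 below 0.0035 m and angle between the z axis of relay0 and the z axis of nest2, either way round below 0.08 rad)) and ((distance between relay1 and nest0 below 0.0035 m and angle between the z axis of relay1 and the z axis of nest0, either way round below 0.08 rad) or (distance between relay1 and nest1 below 0.0035 m and angle between the z axis of relay1 and the z axis of nest1, either way round below 0.08 rad) or (distance between relay1 and nest2 below 0.0035 m and angle between the z axis of relay1 and the z axis of nest2, either way round below 0.08 rad)) and ((distance between relay2 and nest0 below 0.0035 m and angle between the z axis of relay2 and the z axis of nest0, either way round below 0.08 rad) or (distance between relay2 and nest1 below 0.0035 m and angle between the z axis of relay2 and the z axis of nest1, either way round below 0.08 rad) or (distance between relay2 and nest2 below 0.0035 m and angle between the z axis of relay2 and the z axis of nest2, either way round below 0.08 rad)) and ((distance between relay3 and nest0 below 0.0035 m and angle between the z axis of relay3 and the z axis of nest0, either way round below 0.08 rad) or (distance between relay3 and nest1 below 0.0035 m and angle between the z axis of relay3 and the z axis of nest1, either way round below 0.08 rad) or (distance between relay3 and nest2 below 0.0035 m and angle between the z axis of relay3 and the z axis of nest2, either way round below 0.08 rad)) and value of joint arrest_lever below 0.12 rad and value of joint beam between -0.02 and 0.02 rad), for 0.2 s.
2. the lever is over and the free beam rests tipped to the loaded side, untouched by the robot, the relays still home (((distance between relay0 and nest0 below 0.0035 m and angle between the z axis of relay0 and the z axis of nest0, either way round below 0.08 rad) or (distance between relay0 and nest1 below 0.0035 m and angle between the z axis of relay0 and the z axis of nest1, either way round below 0.08 rad) or (distance between relay0 and nest2 below 0.0035 m and angle between the z axis of relay0 and the z axis of nest2, either way round below 0.08 rad)) and ((distance between relay1 and nest0 below 0.0035 m and angle between the z axis of relay1 and the z axis of nest0, either way round below 0.08 rad) or (distance between relay1 and nest1 below 0.0035 m and angle between the z axis of relay1 and the z axis of nest1, either way round below 0.08 rad) or (distance between relay1 and nest2 below 0.0035 m and angle between the z axis of relay1 and the z axis of nest2, either way round below 0.08 rad)) and ((distance between relay2 and nest0 below 0.0035 m and angle between the z axis of relay2 and the z axis of nest0, either way round below 0.08 rad) or (distance between relay2 and nest1 below 0.0035 m and angle between the z axis of relay2 and the z axis of nest1, either way round below 0.08 rad) or (distance between relay2 and nest2 below 0.0035 m and angle between the z axis of relay2 and the z axis of nest2, either way round below 0.08 rad)) and ((distance between relay3 and nest0 below 0.0035 m and angle between the z axis of relay3 and the z axis of nest0, either way round below 0.08 rad) or (distance between relay3 and nest1 below 0.0035 m and angle between the z axis of relay3 and the z axis of nest1, either way round below 0.08 rad) or (distance between relay3 and nest2 below 0.0035 m and angle between the z axis of relay3 and the z axis of nest2, either way round below 0.08 rad)) and value of joint arrest_lever above 0.85 rad and value of joint beam above 0.05 rad and contact force between each of the arm, the fingers and beam below 0.3 N), for 0.3 s.
3. the lever is back and the beam is level and locked again, the relays still home (all of step 1), for 0.3 s.
At the end, for the whole second after the job is handed in: Every relay stands upright (within 0.1 rad) and at rest on the floor of the blue tray, inside its walls; the lever is back within 0.12 rad of its arrested stop and the beam is level within 0.02 rad (x of relay0 in the frame of out_tray between -0.075 and 0.075 m and y of relay0 in the frame of out_tray between -0.095 and 0.095 m and z of relay0 in the frame of out_tray between 0.003 and 0.012 m and angle between each of relay0, relay1, relay2, relay3's own z axis and vertical below 0.1 rad and linear speed of each of relay0, relay1, relay2, relay3 below 0.02 m/s and x of relay1 in the frame of out_tray between -0.075 and 0.075 m and y of relay1 in the frame of out_tray between -0.095 and 0.095 m and z of relay1 in the frame of out_tray between 0.003 and 0.012 m and x of relay2 in the frame of out_tray between -0.075 and 0.075 m and y of relay2 in the frame of out_tray between -0.095 and 0.095 m and z of relay2 in the frame of out_tray between 0.003 and 0.012 m and x of relay3 in the frame of out_tray between -0.075 and 0.075 m and y of relay3 in the frame of out_tray between -0.095 and 0.095 m and z of relay3 in the frame of out_tray between 0.003 and 0.012 m and value of joint arrest_lever below 0.12 rad and value of joint beam between -0.02 and 0.02 rad); the robot touches nothing.
It fails at once if the viewer was moved by more than 30 mm (distance of viewer from where it was at the start of the episode above 0.03 m).
It fails at once if the tape was moved by more than 30 mm (distance of tape from where it was at the start of the episode above 0.03 m).
It fails at once if the driver was moved by more than 30 mm (distance of driver from where it was at the start of the episode above 0.03 m).
It fails at once if a relay was touched by the robot while the beam was free (value of joint arrest_lever above 0.4 rad and (contact force between the fingers and relay0 above 0.5 N or contact force between the fingers and relay1 above 0.5 N or contact force between the fingers and relay2 above 0.5 N or contact force between the fingers and relay3 above 0.5 N)).
Of relay0, relay1, relay2, relay3 only 2 to 3 are there at a start; the rules pass over those that are not, and their reading is None.
At some moment in a run one of relay0, relay1, relay2, relay3 may be knocked a few centimetres aside while the robot is not near it.
It also fails if it takes over 210 s, if anything falls off the work surface, if the arm or the gripper's body presses on something with over 40 N, if the wrist force passes 120 N, or if a joint passes its speed limit or range.

## Working session

There is one attempt and no reset: what is moved stays moved. The work goes in short steps, Python scripts to look and compute and a tool call to move; the robot and the scene stay as the last step left them, time stands still between calls to the robot, and variables do not carry over. Pictures are saved under pics/ and viewed, and the job is handed in when it is done.

Besides the shell and the picture viewer there is one more tool, called after ">>>" by a JSON object that holds its "method" and its "body", one argument or row to a line. jog_arm: Moves the arm, as the interface text tells. Its arguments: {"type":"object","properties":{"steps":{"type":"array"},"gripper":{"type":"number"},"newtons":{"type":"number"}},"required":["steps"]}

```bash
ls; mkdir -p pics; cat > h.py <<'E'
import numpy as np, cv2
from station import ctrl
def cam(n):
    d=ctrl.get_image(n)
    d['K']=np.array([[d['fx'],0,d['cx']],[0,d['fy'],d['cy']],[0,0,1.]])
    d['T']=np.array(d['extrinsics']); d['D']=np.array(d['D'],float)
    return d
def save(d,name,box=None,s=1):
    im=d['frame'][:,:,::-1]
    if box: im=im[box[1]:box[3],box[0]:box[2]]
    cv2.imwrite('pics/'+name,cv2.resize(im,None,fx=s,fy=s,interpolation=cv2.INTER_CUBIC))
def ray(d,uv):
    p=cv2.undistortPoints(np.array(uv,float).reshape(-1,1,2),d['K'],d['D']).reshape(-1,2)
    r=np.c_[p,np.ones(len(p))]@d['T'][:3,:3].T
    return d['T'][:3,3],r
def plane(d,uv,z):
    o,r=ray(d,uv); return o+r*((z-o[2])/r[:,2])[:,None]
def cloud(d):
    h,w=d['range_z'].shape
    uv=np.stack(np.meshgrid(np.arange(w),np.arange(h)),-1).reshape(-1,2)
    p=cv2.undistortPoints(uv.astype(float).reshape(-1,1,2),d['K'],d['D']).reshape(-1,2)
    z=d['range_z'].reshape(-1,1)
    P=np.c_[p,np.ones(len(p))]*z
    P=P@d['T'][:3,:3].T+d['T'][:3,3]
    P[z[:,0]==0]=np.nan
    return P.reshape(h,w,3)
def proj(d,P):
    Ti=np.linalg.inv(d['T']); 
    return cv2.projectPoints(np.array(P,float).reshape(-1,3),cv2.Rodrigues(Ti[:3,:3])[0],Ti[:3,3],d['K'],d['D'])[0].reshape(-1,2)
E
python3 - <<'E'
from h import *
for n in ('top','scene'):
    d=cam(n); save(d,n+'0.png',s=1.4); print(n,d['T'].round(3),d['fx'],d['D'])
print(ctrl.get_obs())
E
```

```text
pics
top [[ 0.003 -0.996  0.093  0.387]
 [-1.    -0.003  0.009 -0.071]
 [-0.008 -0.093 -0.996  1.479]
 [ 0.     0.     0.     1.   ]] 521.0602953515581 [-0.12301445  0.          0.          0.          0.        ]
scene [[ 0.274  0.745 -0.608  1.175]
 [ 0.962 -0.205  0.182 -0.269]
 [ 0.011 -0.635 -0.772  0.914]
 [ 0.     0.     0.     1.   ]] 456.73073513133744 [0.01707279 0.         0.         0.         0.        ]
{'t': 0.1, 'q': array([-1.26099796e+00,  5.32646924e-02,  1.61416092e+00,  1.75583656e-05,
        1.47599587e+00, -1.19017967e-01]), 'dq': array([-0.00097473, -0.00225605, -0.0031585 ,  0.00162581, -0.00085347,
       -0.00039408]), 'effort': array([ 1.54297768e-04, -3.94900990e+01, -3.71363318e+01, -1.43157299e-04,
        3.90902802e-03, -4.39359354e-06]), 'tool_pos': array([ 0.25968027, -0.56783163,  0.20609968]), 'tool_rot': array([-3.06787810e+00, -6.68043824e-01,  2.46141139e-04]), 'contact_force': array([-1.26581964, -0.91681734, -0.60883994]), 'wrist_torque': array([-0.02014803, -0.03784771,  0.03826847]), 'opening': 0.08547978456254722}
```

View pics/top0.png

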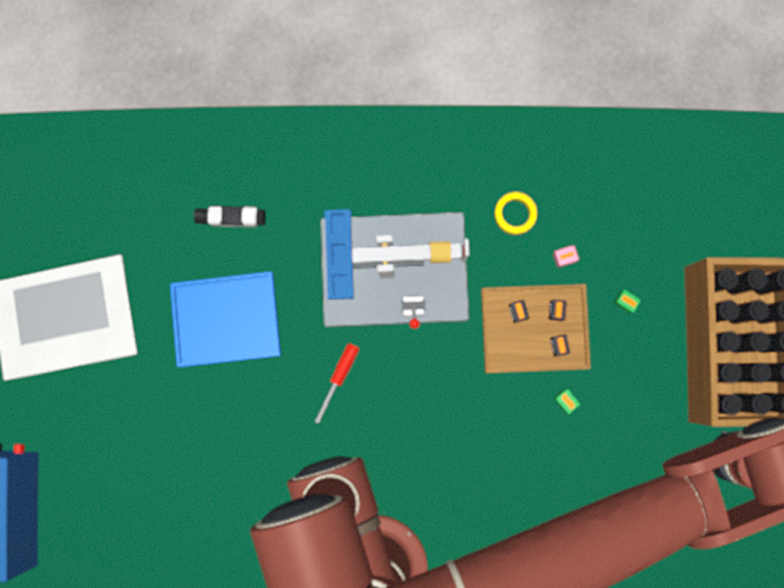

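View pics/scene0.png

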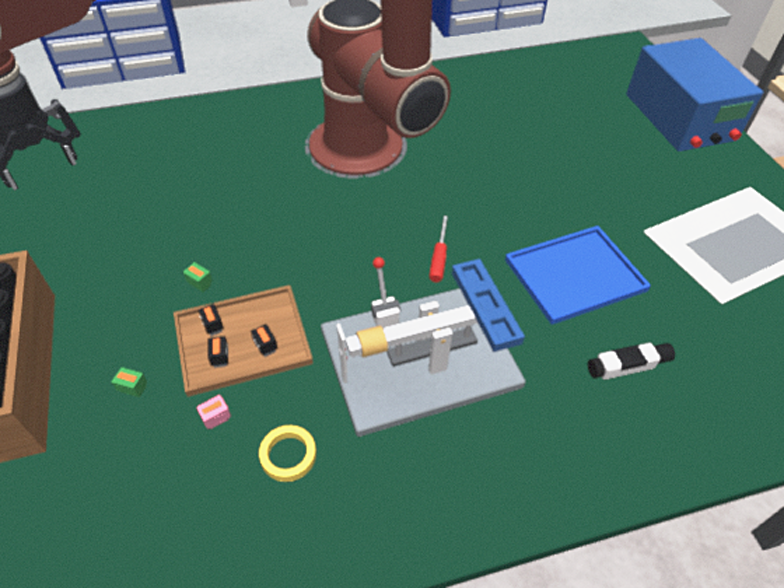

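The top view shows three black relays with orange bars in the wooden tray, at about (519,311), (557,310) and (560,345). The blue head with its nests is at (339,253), the red ball at (414,323) and the blue tray at (225,318). Green and pink look-alikes lie outside the tray. Next I measure.

```bash
cat > m.py <<'E'
from h import *
def mask(d,lo,hi):
    hsv=cv2.cvtColor(d['frame'],cv2.COLOR_RGB2HSV); return cv2.inRange(hsv,np.array(lo),np.array(hi))
def blobs(m,amin=15):
    n,l,s,c=cv2.connectedComponentsWithStats(m)
    return [(i,s[i,4],c[i],l) for i in range(1,n) if s[i,4]>=amin]
def wcent(P): return np.nanmedian(P,0)
E
python3 - <<'E'
from m import *
for n in ('top','scene'):
    d=cam(n); C=cloud(d); print(n)
    for nm,lo,hi in (('orange',(8,120,150),(18,255,255)),('red',(0,180,120),(5,255,255)),('blue',(100,120,60),(115,255,255))):
        for i,a,c,l in blobs(mask(d,lo,hi)):
            mm=l==i; P=C[mm]; 
            print(nm,a,c.round(1),np.nanmedian(P,0).round(4),'zmax',np.nanpercentile(P[:,2],95).round(4))
    # head top hight & depths of body
    save(d,n+'_a.png',(200,130,470,290) if n=='top' else (110,150,480,330),2.6 if n=='top' else 2.1)
E
```

```text
top
orange 22 [404.6 182. ] [ 0.6257 -0.3855  0.0414] zmax 0.047
orange 2053 [525.9 242.5] [ 0.453  -0.7248  0.018 ] zmax 0.1252
orange 3871 [381.1 234.8] [ 0.4784 -0.3212  0.0083] zmax 0.0185
orange 44 [398.9 220.7] [ 0.5152 -0.3679  0.048 ] zmax 0.0518
orange 34 [371.  221.5] [ 0.5136 -0.2882  0.0479] zmax 0.0532
orange 45 [400.8 246. ] [ 0.446  -0.371   0.0481] zmax 0.0521
orange 23 [531.8 295.6] [ 0.3037 -0.7526  0.0149] zmax 0.0861
orange 17 [551.2 295.5] [ 0.3029 -0.8159  0.015 ] zmax 0.0187
red 28 [295.5 230.8] [ 0.4806 -0.0797  0.1386] zmax 0.1426
red 237 [245.9 259.7] [0.407  0.0577 0.0247] zmax 0.0298
red 33 [ 13.1 320.1] [0.2285 0.726  0.0377] zmax 0.0425
blue 1119 [241.9 181.1] [0.611  0.061  0.1393] zmax 0.1452
blue 4533 [160.4 227.9] [0.497  0.3054 0.0077] zmax 0.018
blue 2300 [ 12.4 366.3] [0.1067 0.6995 0.0863] zmax 0.132
scene
orange 576 [ 10.  235.6] [ 0.4613 -0.6466  0.1212] zmax 0.1238
orange 35 [139.5 193.3] [ 0.3353 -0.384   0.041 ] zmax 0.0439
orange 3155 [173.2 242.5] [ 0.4868 -0.3211  0.0066] zmax 0.0174
orange 16 [177.3 211.4] [ 0.3988 -0.3002  0.0157] zmax 
[... 496 characters left out ...]
70.1 188.2] [ 0.4883 -0.0822  0.1351] zmax 0.1369
blue 218 [78.8 19.4] [-0.3996 -0.5008  0.1447] zmax 0.202
blue 318 [121.5  22.8] [-0.3995 -0.3579  0.1146] zmax 0.1786
blue 272 [315.6  10.2] [-0.4213  0.3508  0.0484] zmax 0.0928
blue 27 [348.9   5.8] [-0.3976  0.4739  0.0668] zmax 0.0759
blue 45 [54.5 24.7] [-0.3991 -0.5684  0.1315] zmax 0.135
blue 108 [37.2 43. ] [-0.4004 -0.6445  0.0761] zmax 0.1324
blue 4794 [491.8  64.8] [0.1378 0.7231 0.117 ] zmax 0.1324
blue 17 [104.   37.8] [-0.3971 -0.432   0.0673] zmax 0.0787
blue 22 [62.5 43. ] [-0.3987 -0.5673  0.0672] zmax 0.0766
blue 4305 [411.4 195.3] [0.5004 0.3048 0.0065] zmax 0.0165
blue 1581 [348.3 217.3] [0.6135 0.0634 0.1382] zmax 0.1418
```

View pics/top_a.png

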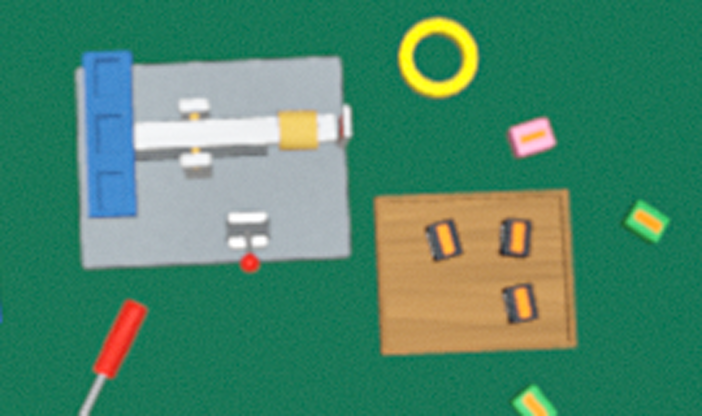

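View pics/scene_a.png

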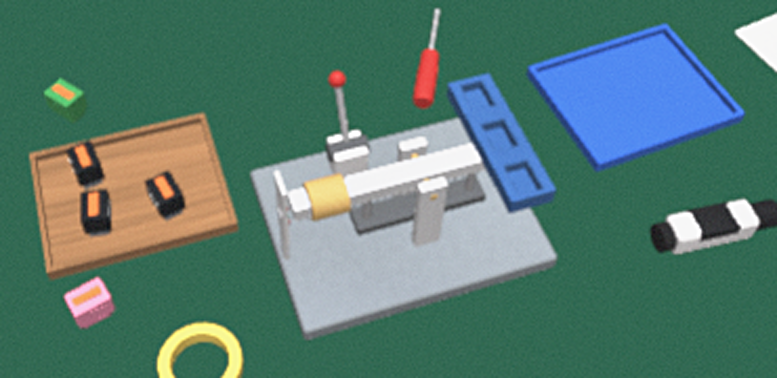

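```bash
cat > meas.py <<'E'
from m import *
import time
def rect(P2):
    (c,s,a)=cv2.minAreaRect(P2.astype(np.float32)); return np.array(c),s,a
def run():
  for n in ('top','scene'):
    ds=[cam(n) for _ in range(3)]; d=ds[0]
    d['range_z']=np.median([q['range_z'] for q in ds],0); d['frame']=np.mean([q['frame'] for q in ds],0).astype(np.uint8)
    C=cloud(d); print(n)
    # head by colour contour on plane z=.14
    for nm,lo,hi,z in (('blue',(100,120,60),(115,255,255),.14),('blue',(100,120,60),(115,255,255),.016)):
        for i,a,c,l in blobs(mask(d,lo,hi),500):
            if np.linalg.norm(np.nanmedian(C[l==i],0)[:2]-([.61,.06] if z>.1 else [.5,.305]))>.08: continue
            cn=max(cv2.findContours((l==i).astype(np.uint8),0,2)[0],key=len)[:,0]
            print(nm,z,rect(plane(d,cn,z)[:,:2]))
            if z>.1:
                cc=C[l==i]; top=cc[(cc[:,2]>.135)&(cc[:,2]<.147)]
                print(' top depth rect',rect(top[:,:2]),np.median(top[:,2]))
                h=((l==i)&(C[:,:,2]<.1345)&(C[:,:,2]>.115)).astype(np.uint8)
                for k,a2,c2,l2 in blobs(h,12):
                    print('  hole',a2,plane(d,[c2],.126).round(4))
    # relays: black+orange
    bk=cv2.bitwise_or(mask(d,(0,0,0),(180,255,75)),0)
    for i,a,c,l in blobs(mask(d,(5,150,200),(18,255,255)),15):
        p=plane(d,[c],.046)[0]
        if not(.38<p[0]<.6 and -.43<p[1]<-.2 or .55<p[0]<.66 and .0<p[1]<.1 or .42<p[0]<.58 and .2<p[1]<.4): continue
        Q=plane(d,np.argwhere(l==i)[:,::-1],.046)[:,:2]; Q=Q-Q.mean(0)
        w,V=np.linalg.eigh(Q.T@Q); v=V[:,1]; v=v*np.sign(v[0])
        print('orange',a,c.round(1),p.round(4),'ang',np.degrees(np.arctan2(v[1],v[0])).round(1),'z',np.nanmedian(C[l==i][:,2]).round(4))
    for i,a,c,l in blobs(mask(d,(0,180,100),(6,255,255)),10):
        p=plane(d,[c],.13)[0]
        if abs(p[0]-.49)<.12 and abs(p[1]+.08)<.04: print('ball',a,p.round(4), 'z', np.nanmedian(C[l==i][:,2]).round(4))
if __name__=='__main__': run()
E
python3 meas.py
```

```text
top
blue 0.14 (array([0.61110711, 0.06068281]), (0.1653197705745697, 0.04753746837377548), 2.1995887756347656)
 top depth rect (array([0.61089402, 0.06048414]), (0.1659223884344101, 0.046394672244787216), 3.0668411254882812) 0.14127503145155784
  hole 125 [[0.6721 0.0655 0.126 ]]
  hole 129 [[0.6126 0.063  0.126 ]]
  hole 128 [[0.5539 0.0603 0.126 ]]
blue 0.016 (array([0.4971028 , 0.30430007]), (0.17440521717071533, 0.21515241265296936), 6.6607136726379395)
orange 29 [370.8 221.3] [ 0.5144 -0.2886  0.046 ] ang 16.5 z 0.0485
orange 30 [398.9 220.6] [ 0.5166 -0.3668  0.046 ] ang -8.1 z 0.0488
orange 30 [400.7 246. ] [ 0.4462 -0.3709  0.046 ] ang 10.9 z 0.0486
ball 28 [ 0.4817 -0.0798  0.13  ] z 0.1397
scene
blue 0.14 (array([0.61540782, 0.05896278]), (0.17809166014194489, 0.0561852753162384), 2.8127384185791016)
 top depth rect (array([0.61174524, 0.05994815]), (0.1693601757287979, 0.05058405548334122), 3.463031530380249) 0.13974403835468618
  hole 113 [[0.5452 0.0618 0.126 ]]
  hole 34 [[0.5611 0.0361 0.126 ]]
  hole 126 [[0.6037 0.0645 0.126 ]]
  hole 13 [[0.6464 0.0404 0.126 ]]
  hole 143 [[0.6626 0.0675 0.126 ]]
  hole 68 [[0.689  0.0611 0.126 ]]
blue 0.016 (array([0.5010308 , 0.30232489]), (0.1818714737892151, 0.22184564173221588), 6.743588447570801)
orange 45 [149.1 223.8] [ 0.445  -0.3699  0.046 ] ang 11.5 z 0.047
orange 48 [187.5 238.5] [ 0.5129 -0.2882  0.046 ] ang 14.2 z 0.0467
orange 55 [154.  246.8] [ 0.5159 -0.366   0.046 ] ang -6.4 z 0.0471
ball 17 [ 0.4839 -0.0808  0.13  ] z 0.1356
```

>>> {"method": "jog_arm", "body": {
  "steps": [
    {"dx":0.7,"dy":0.75,"twist":-0.4},
    {"dx":1.4,"dy":1.5,"twist":-0.8},
    {"dx":2.1,"dy":2.25,"twist":-1.36},
    {"dx":2.7,"dy":2.8,"twist":-1.36},
    {"dx":3.1,"dy":3.29,"twist":-1.36}
  ],
  "gripper": 105,
  "newtons": 40
}}

```text
validation failed for argument at $.st...
```

```bash
cat > st.py <<'E'
from h import *
import sys
from scipy.spatial.transform import Rotation as R
o=ctrl.get_obs(); M=R.from_rotvec(o['tool_rot']).as_matrix()
psi=np.degrees(np.arctan2(M[1,0],M[0,0])); psi=(psi+90)%180-90
print('t',round(o['t'],2),'p',o['tool_pos'].round(4),'psi',psi.round(2),'zdir',M[:,2].round(4),'F',o['contact_force'].round(1),'op',round(o['opening'],4),'q',o['q'].round(2))
if len(sys.argv)>4:
    t=np.array([float(a) for a in sys.argv[1:5]])
    print('units',((t[:3]-o['tool_pos'])/.06).round(3),'twist',round((t[3]-psi)/10,3))
E
python3 st.py .4455 -.3704 .08 11; python3 meas.py
```

```text
t 0.5 p [ 0.2598 -0.5684  0.2072] psi 24.57 zdir [-1.e-04  1.e-04 -1.e+00] F [-0.4 -0.1  0.4] op 0.0854 q [-1.26  0.05  1.61 -0.    1.48 -0.12]
units [ 3.094  3.3   -2.119] twist -1.357
top
blue 0.14 (array([0.61110711, 0.06068281]), (0.1653197705745697, 0.04753746837377548), 2.1995887756347656)
 top depth rect (array([0.61107236, 0.06035046]), (0.1660899668931961, 0.04601046070456505), 2.8884987831115723) 0.14126699084620342
  hole 126 [[0.6721 0.0656 0.126 ]]
  hole 129 [[0.6126 0.0629 0.126 ]]
  hole 128 [[0.5539 0.0602 0.126 ]]
blue 0.016 (array([0.49709713, 0.30430138]), (0.17443880438804626, 0.21511302888393402), 6.643065452575684)
orange 26 [370.8 221.2] [ 0.5148 -0.2885  0.046 ] ang 14.2 z 0.0477
orange 30 [398.9 220.6] [ 0.5166 -0.3668  0.046 ] ang -8.1 z 0.0473
orange 30 [400.7 246. ] [ 0.4462 -0.3709  0.046 ] ang 10.9 z 0.0478
ball 28 [ 0.4817 -0.0798  0.13  ] z 0.1395
scene
blue 0.14 (array([0.61540782, 0.05896278]), (0.17809166014194489, 0.0561852753162384), 2.8127384185791016)
 top depth rect (array([0.61120689, 0.05995427]), (0.16869260370731354, 0.051027264446020126), 3.715139389038086) 0.13971297613727496
  hole 117 [[0.5451 0.0624 0.126 ]]
  hole 24 [[0.5498 0.0354 0.126 ]]
  hole 127 [[0.6039 0.0647 0.126 ]]
  hole 17 [[0.642  0.0403 0.126 ]]
  hole 142 [[0.6625 0.0673 0.126 ]]
  hole 70 [[0.6896 0.0625 0.126 ]]
blue 0.016 (array([0.50111073, 0.30224422]), (0.1818716824054718, 0.22193196415901184), 6.680160045623779)
orange 45 [149.1 223.8] [ 0.445  -0.3699  0.046 ] ang 11.5 z 0.0472
orange 48 [187.5 238.5] [ 0.5129 -0.2882  0.046 ] ang 14.2 z 0.0466
orange 55 [154.  246.8] [ 0.5159 -0.366   0.046 ] ang -6.4 z 0.0469
ball 15 [ 0.4847 -0.0808  0.13  ] z 0.1355
```

The call was refused as invalid and nothing moved, so I retry with all four keys in each row.

>>> {"method": "jog_arm", "body": {
  "steps": [
    {"dx":0.7,"dy":0.75,"dz":0,"twist":-0.4},
    {"dx":1.4,"dy":1.5,"dz":0,"twist":-0.8},
    {"dx":2.1,"dy":2.25,"dz":0,"twist":-1.36},
    {"dx":2.7,"dy":2.8,"dz":0,"twist":-1.36},
    {"dx":3.1,"dy":3.29,"dz":0,"twist":-1.36}
  ],
  "gripper": 105,
  "newtons": 40
}}

```text
t: 1.42
tool_pos: [0.4473, -0.3694, 0.2075]
tool_rot: [3.127, 0.302, 0.001]
contact_force: [-0.1, -0.0, 0.3]
opening: 0.0499
```

>>> {"method": "jog_arm", "body": {
  "steps": [
    {"dx":-0.03,"dy":-0.015,"dz":-1.0,"twist":0},
    {"dx":-0.03,"dy":-0.015,"dz":-2.0,"twist":0},
    {"dx":-0.03,"dy":-0.015,"dz":-2.7,"twist":0},
    {"dx":-0.03,"dy":-0.015,"dz":-3.1,"twist":0},
    {"dx":-0.03,"dy":-0.015,"dz":-3.1,"twist":0}
  ]
}}

```text
t: 2.05
tool_pos: [0.444, -0.3688, 0.0189]
tool_rot: [-3.123, -0.302, 0.004]
contact_force: [0.1, 0.0, 0.1]
opening: 0.0503
```

>>> {"method": "jog_arm", "body": {
  "steps": [
    {"dx":0,"dy":0,"dz":0,"twist":0},
    {"dx":0,"dy":0,"dz":0,"twist":0},
    {"dx":0,"dy":0,"dz":0,"twist":0},
    {"dx":0,"dy":0,"dz":0,"twist":0}
  ],
  "gripper": 255,
  "newtons": 40
}}

```text
t: 2.55
tool_pos: [0.4449, -0.3697, 0.0207]
tool_rot: [-3.125, -0.302, 0.001]
contact_force: [-0.2, 0.5, 5.8]
opening: 0.0267
```

```bash
python3 st.py; python3 - <<'E'
from h import *
d=cam('scene'); save(d,'g1.png',(90,130,290,300),3.5)
d=cam('top'); save(d,'g1t.png',(300,170,440,280),5)
E
```

```text
t 2.55 p [ 0.4449 -0.3697  0.0207] psi 11.04 zdir [-0.0011  0.0015 -1.    ] F [-0.2  0.5  5.8] op 0.0267 q [-0.82  0.13  1.86  0.    1.15  0.56]
```

View pics/g1.png

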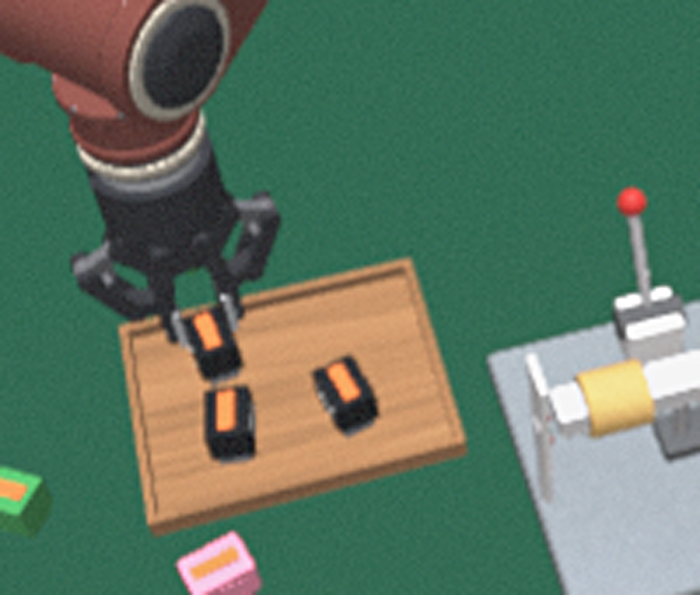

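View pics/g1t.png

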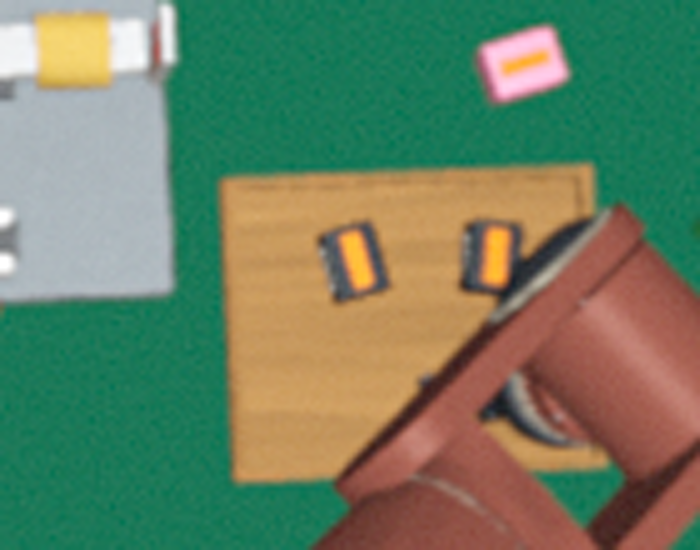

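>>> {"method": "jog_arm", "body": {
  "steps": [
    {"dx":0,"dy":0,"dz":0.5,"twist":0},
    {"dx":0,"dy":0,"dz":1.5,"twist":0},
    {"dx":0,"dy":0,"dz":2.5,"twist":0},
    {"dx":0,"dy":0,"dz":3.4,"twist":0}
  ]
}}

```text
t: 3.15
tool_pos: [0.4448, -0.3696, 0.2267]
tool_rot: [-3.126, -0.302, 0.001]
contact_force: [0.3, -0.1, -1.9]
opening: 0.0262
```

```bash
python3 st.py .6692 .0628 .225 2.5; python3 - <<'E'
from h import *
d=cam('scene'); save(d,'g2.png',(50,60,290,300),2.4)
E
```

```text
t 3.15 p [ 0.4448 -0.3696  0.2267] psi 11.04 zdir [-7.e-04  9.e-04 -1.e+00] F [ 0.3 -0.1 -1.9] op 0.0262 q [-0.82 -0.07  1.7   0.    1.51  0.56]
units [ 3.741  7.206 -0.029] twist -0.854
```

View pics/g2.png

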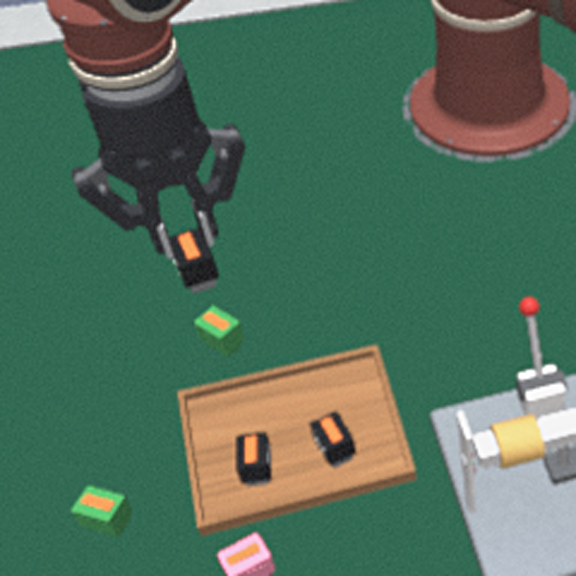

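```bash
cat > held.py <<'E'
from m import *
from scipy.spatial.transform import Rotation as R
def held(zoff=.0255,n='scene',pad=.03):
    d=cam(n); o=ctrl.get_obs(); p=o['tool_pos']; z=p[2]+zoff
    M=R.from_rotvec(o['tool_rot']).as_matrix(); psi=(np.degrees(np.arctan2(M[1,0],M[0,0]))+90)%180-90
    m=mask(d,(5,150,170),(18,255,255)); best=None
    for i,a,c,l in blobs(m,10):
        q=plane(d,[c],z)[0]
        if np.linalg.norm(q[:2]-p[:2])<pad:
            Q=plane(d,np.argwhere(l==i)[:,::-1],z)[:,:2]; Q=Q-Q.mean(0)
            w,V=np.linalg.eigh(Q.T@Q); v=V[:,1]*np.sign(V[0,1])
            dd=q[:2]-p[:2]; a0=np.radians(psi)
            print(n,a,'bar',q.round(4),'tool frame off',(dd@[np.cos(a0),np.sin(a0)]).round(4),(dd@[-np.sin(a0),np.cos(a0)]).round(4),'barang',np.degrees(np.arctan2(v[1],v[0])).round(1),'psi',psi.round(1), 'zdepth',np.nanmedian(cloud(d)[l==i][:,2]).round(4))
if __name__=='__main__': held(); held(n='top')
E
python3 held.py
```

```text
scene 59 bar [ 0.4456 -0.373   0.2591] tool frame off -0.0021 -0.0001 barang 11.3 psi 11.0 zdepth 0.2637
```

>>> {"method": "jog_arm", "body": {
  "steps": [
    {"dx":0.4,"dy":0.9,"dz":0,"twist":-0.3},
    {"dx":0.8,"dy":1.8,"dz":0,"twist":-0.6},
    {"dx":1.2,"dy":2.7,"dz":0,"twist":-0.85},
    {"dx":1.6,"dy":3.6,"dz":0,"twist":-0.85},
    {"dx":2.0,"dy":4.5,"dz":0,"twist":-0.85}
  ]
}}

```text
t: 3.92
tool_pos: [0.5658, -0.0992, 0.2268]
tool_rot: [3.136, 0.069, 0.0]
contact_force: [0.3, -0.9, -0.4]
opening: 0.0265
```

```bash
python3 st.py .6692 .0628 .19 2.5
```

```text
t 3.92 p [ 0.5658 -0.0992  0.2268] psi 2.53 zdir [ 3.0e-04 -4.4e-03 -1.0e+00] F [ 0.3 -0.9 -0.4] op 0.0265 q [-0.3  -0.08  1.71 -0.    1.51  1.23]
units [ 1.724  2.7   -0.614] twist -0.003
```

>>> {"method": "jog_arm", "body": {
  "steps": [
    {"dx":0.5,"dy":0.8,"dz":0,"twist":0},
    {"dx":1.0,"dy":1.6,"dz":-0.2,"twist":0},
    {"dx":1.5,"dy":2.3,"dz":-0.5,"twist":0},
    {"dx":1.72,"dy":2.7,"dz":-0.61,"twist":0},
    {"dx":1.72,"dy":2.7,"dz":-0.61,"twist":0}
  ]
}}

```text
t: 4.55
tool_pos: [0.6675, 0.0646, 0.186]
tool_rot: [3.137, 0.074, -0.01]
contact_force: [-0.5, 0.1, -0.3]
opening: 0.0264
```

>>> {"method": "jog_arm", "body": {
  "steps": [
    {"dx":0,"dy":0,"dz":0,"twist":0},
    {"dx":0,"dy":0,"dz":0,"twist":0}
  ]
}}

```text
t: 4.8
tool_pos: [0.6668, 0.0636, 0.1853]
tool_rot: [3.136, 0.072, -0.012]
contact_force: [0.4, 0.2, -1.1]
opening: 0.0261
```

```bash
python3 st.py .6692 .0628 .155 2.5; python3 held.py;python3 st.py; python3 - <<'E'
from h import *
d=cam('scene'); save(d,'n1.png',(270,120,430,270),4)
E
```

```text
t 4.8 p [0.6668 0.0636 0.1853] psi 2.63 zdir [-0.0073 -0.0044 -1.    ] F [ 0.4  0.2 -1.1] op 0.0261 q [-0.01  0.18  1.52 -0.    1.46  1.51]
units [ 0.041 -0.014 -0.504] twist -0.013
scene 54 bar [0.6718 0.0639 0.2114] tool frame off 0.0047 0.0001 barang -6.6 psi 2.6 zdepth 0.2105
top 14 bar [0.6584 0.062  0.2117] tool frame off -0.0089 -0.0012 barang -19.5 psi 2.6 zdepth 0.2132
t 4.9 p [0.6673 0.0636 0.1862] psi 2.63 zdir [-0.0058 -0.0044 -1.    ] F [ 0.3  0.4 -0.5] op 0.0263 q [-0.01  0.17  1.52 -0.    1.46  1.51]
```

View pics/n1.png

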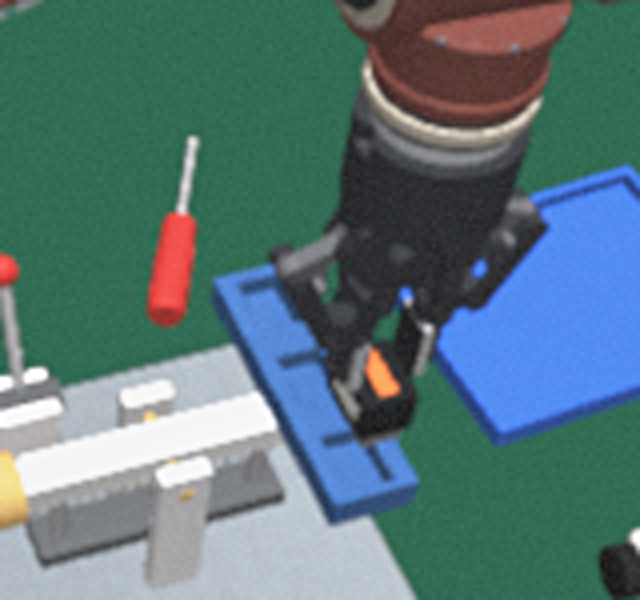

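>>> {"method": "jog_arm", "body": {
  "steps": [
    {"dx":0.02,"dy":-0.01,"dz":-0.2,"twist":0},
    {"dx":0.02,"dy":-0.01,"dz":-0.4,"twist":0},
    {"dx":0.02,"dy":-0.01,"dz":-0.4,"twist":0}
  ]
}}

```text
t: 5.32
tool_pos: [0.6673, 0.0631, 0.1598]
tool_rot: [3.137, 0.072, -0.015]
contact_force: [-0.2, 0.6, -0.2]
opening: 0.0263
```

```bash
python3 st.py .6685 .0628 .1427 2.5; python3 - <<'E'
from h import *
d=cam('scene'); save(d,'n2.png',(270,120,430,270),4)
d=cam('top'); save(d,'n2t.png',(200,130,290,220),6)
E
python3 st.py .6685 .0628 .1427 2.5
```

```text
t 5.33 p [0.6673 0.0631 0.1598] psi 2.62 zdir [-0.0094 -0.0042 -0.9999] F [-0.2  0.6 -0.2] op 0.0263 q [-0.01  0.2   1.54 -0.    1.42  1.51]
units [ 0.02  -0.004 -0.285] twist -0.012
t 5.42 p [0.6684 0.0631 0.1618] psi 2.63 zdir [-0.0064 -0.0043 -1.    ] F [-0.  -0.1 -0.7] op 0.0264 q [-0.01  0.19  1.54 -0.    1.42  1.51]
units [ 0.002 -0.006 -0.318] twist -0.013
```

View pics/n2.png

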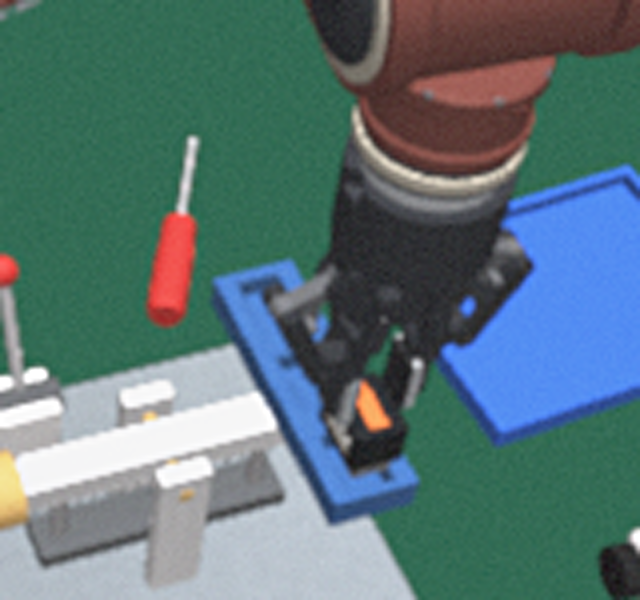

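View pics/n2t.png

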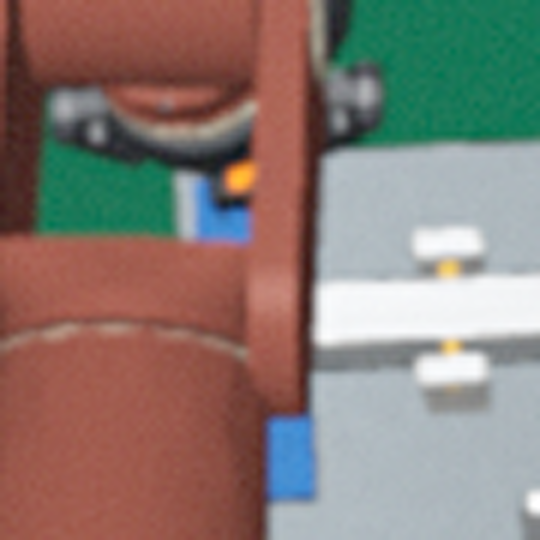

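>>> {"method": "jog_arm", "body": {
  "steps": [
    {"dx":0.0,"dy":-0.005,"dz":-0.07,"twist":0},
    {"dx":0.0,"dy":-0.005,"dz":-0.14,"twist":0},
    {"dx":0.0,"dy":-0.005,"dz":-0.2,"twist":0},
    {"dx":0.0,"dy":-0.005,"dz":-0.2,"twist":0}
  ]
}}

```text
t: 5.92
tool_pos: [0.6681, 0.063, 0.1492]
tool_rot: [3.137, 0.072, -0.011]
contact_force: [-0.3, 1.1, -0.8]
opening: 0.0263
```

```bash
python3 st.py .6685 .0628 .1427 2.5; python3 held.py; python3 st.py .6685 .0628 .1427 2.5
```

```text
t 5.92 p [0.6681 0.063  0.1492] psi 2.63 zdir [-0.0071 -0.004  -1.    ] F [-0.3  1.1 -0.8] op 0.0263 q [-0.01  0.2   1.55 -0.    1.4   1.51]
units [ 0.007 -0.003 -0.109] twist -0.013
scene 52 bar [0.6733 0.0635 0.175 ] tool frame off 0.0052 0.0002 barang -4.7 psi 2.6 zdepth 0.1743
top 17 bar [0.6593 0.0608 0.1751] tool frame off -0.009 -0.0018 barang -46.9 psi 2.6 zdepth 0.1773
t 6.03 p [0.6682 0.063  0.1496] psi 2.63 zdir [-0.0067 -0.004  -1.    ] F [-0.2  0.4 -1.4] op 0.0268 q [-0.01  0.2   1.55 -0.    1.4   1.51]
units [ 0.004 -0.004 -0.115] twist -0.013
```

>>> {"method": "jog_arm", "body": {
  "steps": [
    {"dx":0.0,"dy":-0.003,"dz":-0.06,"twist":0},
    {"dx":0.0,"dy":-0.003,"dz":-0.12,"twist":0},
    {"dx":0.0,"dy":-0.003,"dz":-0.13,"twist":0},
    {"dx":0.0,"dy":-0.003,"dz":-0.13,"twist":0}
  ]
}}

```text
t: 6.52
tool_pos: [0.6684, 0.0632, 0.1425]
tool_rot: [3.137, 0.072, -0.01]
contact_force: [-2.8, 2.4, 3.6]
opening: 0.026
```

```bash
python3 st.py .6685 .0628 .1427 2.5; python3 held.py; python3 st.py .6685 .0628 .1427 2.5
```

```text
t 6.53 p [0.6684 0.0632 0.1425] psi 2.65 zdir [-0.0063 -0.0035 -1.    ] F [-2.8  2.4  3.6] op 0.026 q [-0.01  0.21  1.55 -0.    1.39  1.51]
units [ 0.002 -0.007  0.003] twist -0.015
scene 54 bar [0.6727 0.0639 0.168 ] tool frame off 0.0044 0.0005 barang -6.0 psi 2.6 zdepth 0.1681
top 16 bar [0.6592 0.0607 0.168 ] tool frame off -0.0093 -0.002 barang -79.0 psi 2.6 zdepth 0.1705
t 6.62 p [0.6683 0.0632 0.1425] psi 2.64 zdir [-0.0063 -0.0035 -1.    ] F [-2.4  3.6  4.3] op 0.0262 q [-0.01  0.21  1.55 -0.    1.39  1.51]
units [ 0.003 -0.007  0.004] twist -0.014
```

>>> {"method": "jog_arm", "body": {
  "steps": [
    {"dx":-0.01,"dy":0.01,"dz":-0.03,"twist":0},
    {"dx":-0.01,"dy":0.01,"dz":-0.03,"twist":0}
  ]
}}

```text
t: 6.88
tool_pos: [0.6684, 0.0634, 0.1423]
tool_rot: [3.136, 0.072, -0.007]
contact_force: [-3.3, 0.2, 7.0]
opening: 0.0265
```

>>> {"method": "jog_arm", "body": {
  "steps": [
    {"dx":0.0,"dy":0.0,"dz":0,"twist":0},
    {"dx":0,"dy":0,"dz":0,"twist":0},
    {"dx":0.0,"dy":0,"dz":0,"twist":0}
  ],
  "gripper": 105
}}

```text
t: 7.25
tool_pos: [0.6681, 0.0631, 0.1415]
tool_rot: [3.136, 0.072, -0.009]
contact_force: [-1.4, 0.3, -0.0]
opening: 0.0502
```

>>> {"method": "jog_arm", "body": {
  "steps": [
    {"dx":0.0,"dy":0.0,"dz":0.5,"twist":0},
    {"dx":0,"dy":0,"dz":1.4,"twist":0},
    {"dx":-0.5,"dy":-0.8,"dz":1.4,"twist":0},
    {"dx":-1.0,"dy":-1.6,"dz":1.4,"twist":0},
    {"dx":-1.5,"dy":-2.4,"dz":1.4,"twist":-0.3}
  ]
}}

```text
t: 7.88
tool_pos: [0.5771, -0.0823, 0.2253]
tool_rot: [3.136, -0.011, -0.009]
contact_force: [0.4, -0.8, 0.1]
opening: 0.0499
```

```bash
python3 st.py .5162 -.3664 .2 -7.2; python3 meas.py | grep -E 'top|scene|orange|ball|hole'; python3 - <<'E'
from h import *
d=cam('scene'); save(d,'n3.png',(250,120,450,270),4)
E
```

```text
t 7.88 p [ 0.5771 -0.0823  0.2253] psi -0.42 zdir [-0.0055 -0.0051 -1.    ] F [ 0.4 -0.8  0.1] op 0.0499 q [-0.27 -0.05  1.69 -0.01  1.51  1.31]
units [-1.015 -4.736 -0.421] twist -0.678
top
 top depth rect (array([0.61003476, 0.06066661]), (0.16448219120502472, 0.04609549418091774), 2.73372745513916) 0.14100603569179315
  hole 128 [[0.6126 0.063  0.126 ]]
  hole 125 [[0.5539 0.0606 0.126 ]]
orange 27 [371.  221.7] [ 0.5132 -0.2891  0.046 ] ang 16.1 z 0.048
orange 30 [399.  220.8] [ 0.5159 -0.3672  0.046 ] ang -9.1 z 0.0487
scene
 top depth rect (array([0.61151367, 0.06038284]), (0.16774724423885345, 0.05072716623544693), 3.163767099380493) 0.1393787857730363
  hole 114 [[0.5451 0.0618 0.126 ]]
  hole 36 [[0.5672 0.0364 0.126 ]]
  hole 125 [[0.6042 0.0647 0.126 ]]
  hole 94 [[0.6809 0.0576 0.126 ]]
orange 49 [187.6 238.5] [ 0.5129 -0.2881  0.046 ] ang 14.3 z 0.0467
orange 55 [154.  246.8] [ 0.5159 -0.366   0.046 ] ang -6.4 z 0.0472
ball 13 [ 0.4852 -0.0804  0.13  ] z 0.135
```

View pics/n3.png

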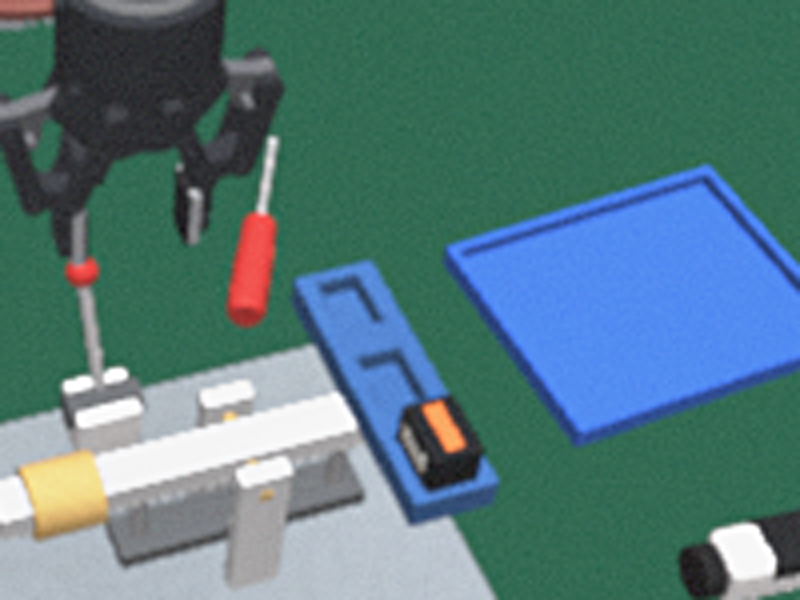

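```bash
cat > seat.py <<'E'
from m import *
def seat():
  for n in ('top','scene'):
    d=cam(n); C=cloud(d)
    for i,a,c,l in blobs(mask(d,(5,150,170),(18,255,255)),10):
        z=np.nanmedian(C[l==i][:,2])
        if .15<z<.19:
            p=plane(d,[c],.168)[0]
            if .5<p[0]<.72 and 0<p[1]<.12: print(n,'seated',a,p.round(4),'z',z.round(4))
seat()
E
python3 seat.py
```

```text
top seated 39 [0.6712 0.0636 0.168 ] z 0.1696
scene seated 70 [0.6696 0.0634 0.168 ] z 0.168
```

>>> {"method": "jog_arm", "body": {
  "steps": [
    {"dx":-0.2,"dy":-1.0,"dz":0,"twist":-0.3},
    {"dx":-0.4,"dy":-2.0,"dz":0,"twist":-0.6},
    {"dx":-0.6,"dy":-3.0,"dz":0,"twist":-0.7},
    {"dx":-0.9,"dy":-4.0,"dz":0,"twist":-0.7},
    {"dx":-1.02,"dy":-4.74,"dz":-0.4,"twist":-0.7}
  ]
}}

```text
t: 8.95
tool_pos: [0.5184, -0.3673, 0.2038]
tool_rot: [3.128, -0.199, -0.003]
contact_force: [0.9, 0.5, -0.1]
opening: 0.0498
```

```bash
python3 st.py .5159 -.3665 .021 -7.5
```

```text
t 8.95 p [ 0.5184 -0.3673  0.2038] psi -7.27 zdir [-0.0023 -0.0075 -1.    ] F [ 0.9  0.5 -0.1] op 0.0498 q [-0.73  0.08  1.59 -0.01  1.47  0.97]
units [-0.041  0.013 -3.046] twist -0.023
```

>>> {"method": "jog_arm", "body": {
  "steps": [
    {"dx":-0.04,"dy":0.015,"dz":-1.0,"twist":0},
    {"dx":-0.04,"dy":0.015,"dz":-2.0,"twist":0},
    {"dx":-0.04,"dy":0.015,"dz":-2.7,"twist":0},
    {"dx":-0.04,"dy":0.015,"dz":-3.04,"twist":0},
    {"dx":-0.04,"dy":0.015,"dz":-3.04,"twist":0}
  ]
}}

```text
t: 9.57
tool_pos: [0.5158, -0.3654, 0.0201]
tool_rot: [3.129, -0.198, -0.006]
contact_force: [0.4, 1.0, 0.6]
opening: 0.0505
```

```bash
python3 st.py .5159 -.3665 .021 -7.5;  python3 - <<'E'
from h import *
d=cam('scene'); save(d,'g3.png',(90,130,290,300),3.5)
E
```

```text
t 9.57 p [ 0.5158 -0.3654  0.0201] psi -7.23 zdir [-0.0043 -0.0057 -1.    ] F [0.4 1.  0.6] op 0.0505 q [-0.73  0.25  1.73 -0.01  1.17  0.97]
units [ 0.002 -0.018  0.016] twist -0.027
```

View pics/g3.png

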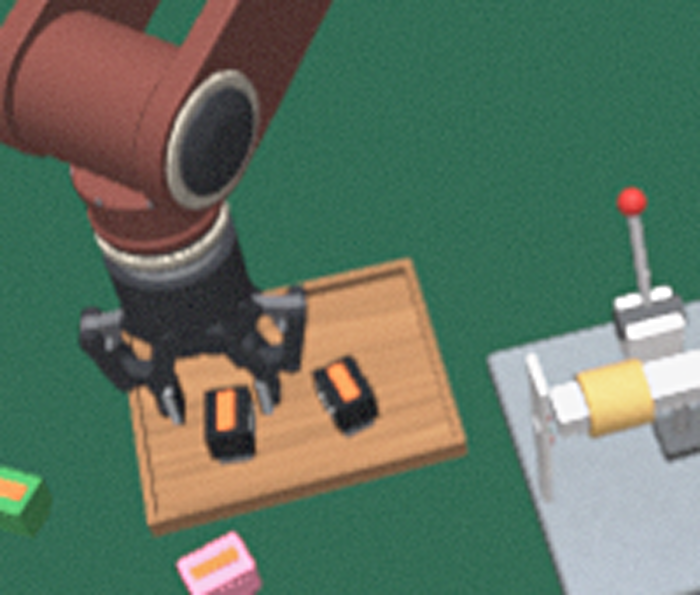

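>>> {"method": "jog_arm", "body": {
  "steps": [
    {"dx":0,"dy":-0.01,"dz":0.01,"twist":0},
    {"dx":0,"dy":-0.01,"dz":0.01,"twist":0},
    {"dx":0,"dy":-0.01,"dz":0.01,"twist":0},
    {"dx":0,"dy":-0.01,"dz":0.01,"twist":0}
  ],
  "gripper": 255,
  "newtons": 40
}}

```text
t: 10.12
tool_pos: [0.517, -0.3673, 0.0232]
tool_rot: [3.127, -0.198, -0.001]
contact_force: [0.1, -0.0, 0.1]
opening: -0.0001
```

```bash
python3 st.py .612 .0605 .225 2.5; python3 held.py;  python3 st.py
```

```text
t 10.12 p [ 0.517  -0.3673  0.0232] psi -7.24 zdir [-0.0011 -0.0085 -1.    ] F [ 0.1 -0.   0.1] op -0.0001 q [-0.73  0.25  1.72 -0.01  1.17  0.97]
units [1.584 7.13  3.363] twist 0.974
scene 11 bar [ 0.53   -0.3673  0.0485] tool frame off 0.013 0.0016 barang 84.2 psi -7.2 zdepth 0.0478
t 10.22 p [ 0.5168 -0.3671  0.0229] psi -7.24 zdir [-0.0015 -0.0082 -1.    ] F [-0.3 -0.6 -0.4] op 0.0002 q [-0.73  0.25  1.72 -0.01  1.17  0.97]
```

>>> {"method": "jog_arm", "body": {
  "steps": [
    {"dx":0,"dy":0,"dz":0.5,"twist":0},
    {"dx":0,"dy":0,"dz":1.5,"twist":0},
    {"dx":0,"dy":0.2,"dz":2.5,"twist":0},
    {"dx":0.2,"dy":1.0,"dz":3.4,"twist":0.3},
    {"dx":0.4,"dy":1.8,"dz":3.4,"twist":0.6}
  ]
}}

```text
t: 10.85
tool_pos: [0.5428, -0.2601, 0.2326]
tool_rot: [3.128, -0.035, 0.011]
contact_force: [0.3, -0.6, 0.0]
opening: -0.0003
```

```bash
python3 st.py .612 .0605 .225 2.5
```

```text
t 10.85 p [ 0.5428 -0.2601  0.2326] psi -1.27 zdir [ 0.007  -0.0132 -0.9999] F [ 0.3 -0.6  0. ] op -0.0003 q [-0.57 -0.02  1.65 -0.01  1.5   1.03]
units [ 1.154  5.344 -0.127] twist 0.377
```

The fingers shut fully at 0 mm opening, so they missed the relay. I check where it is now.

```bash
python3 meas.py | grep -E '^top|scene|orange'; python3 - <<'E'
from h import *
d=cam('scene'); save(d,'g4.png',(90,130,290,300),3.5)
E
```

```text
top
orange 26 [370.8 221.5] [ 0.5138 -0.2885  0.046 ] ang 12.7 z 0.0484
scene
orange 49 [187.6 238.5] [ 0.5129 -0.2881  0.046 ] ang 14.3 z 0.0468
orange 55 [154.  246.8] [ 0.5159 -0.366   0.046 ] ang -6.4 z 0.0473
```

View pics/g4.png

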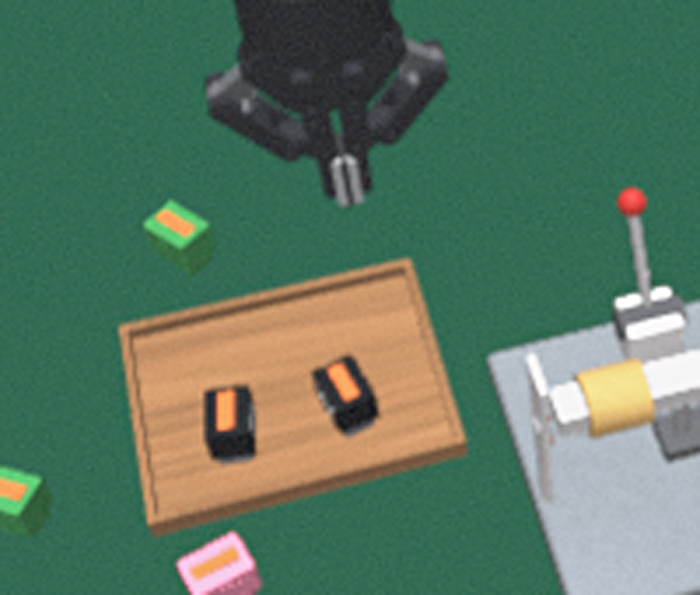

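```bash
python3 - <<'E'
from h import *
d=cam('scene'); o=ctrl.get_obs(); p=o['tool_pos']; print(p)
uv=proj(d,[p,p+[0,0,.02]]); print(uv,(uv-[90,130])*3.5)
t=cam('top'); print(proj(t,[p]))
im=cv2.resize(t['frame'][150:290,250:410,::-1],None,fx=5,fy=5); u=((proj(t,[p])[0]-[250,150])*5).astype(int); cv2.circle(im,tuple(map(int,u)),4,(255,0,255),1); cv2.imwrite('pics/t5.png',im[:600,:800])
im=cv2.resize(d['frame'][130:300,90:290,::-1],None,fx=3.5,fy=3.5); u=((uv[0]-[90,130])*3.5).astype(int); cv2.circle(im,tuple(map(int,u)),4,(255,0,255),1); cv2.imwrite('pics/s5.png',im)
C=cloud(d); 
for v in range(176,194,2): print(v,C[v,184:196,:].reshape(-1,3)[[2,5,8]].round(3).tolist())
E
```

```text
[ 0.54012358 -0.25998131  0.22572824]
[[191.08990587 193.32964956]
 [189.73221778 186.59261855]] [[353.81467053 221.65377346]
 [349.06276223 198.07416491]]
[[370.06178312 204.17456827]]
176 [[0.55, -0.263, 0.286], [0.552, -0.258, 0.287], [0.548, -0.252, 0.281]]
178 [[0.552, -0.264, 0.284], [0.552, -0.258, 0.282], [0.548, -0.253, 0.276]]
180 [[0.552, -0.265, 0.278], [0.553, -0.259, 0.277], [0.547, -0.253, 0.27]]
182 [[0.552, -0.265, 0.273], [0.552, -0.26, 0.271], [0.549, -0.254, 0.267]]
184 [[0.55, -0.266, 0.265], [0.551, -0.261, 0.265], [0.553, -0.255, 0.266]]
186 [[0.551, -0.267, 0.261], [0.552, -0.261, 0.26], [0.554, -0.256, 0.26]]
188 [[0.551, -0.268, 0.255], [0.553, -0.262, 0.255], [0.552, -0.256, 0.253]]
190 [[0.314, -0.268, -0.002], [0.317, -0.26, -0.002], [0.32, -0.253, -0.001]]
192 [[0.326, -0.269, 0.003], [0.324, -0.262, -0.002], [0.327, -0.254, -0.001]]
```

View pics/s5.png

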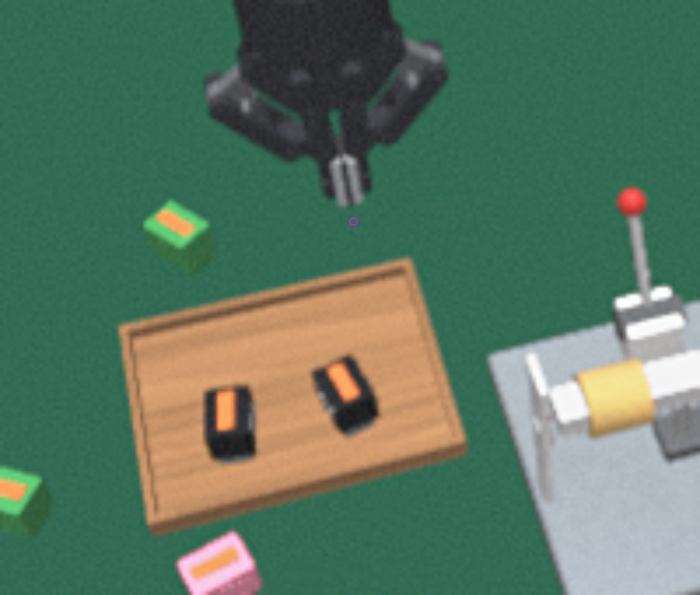

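View pics/t5.png

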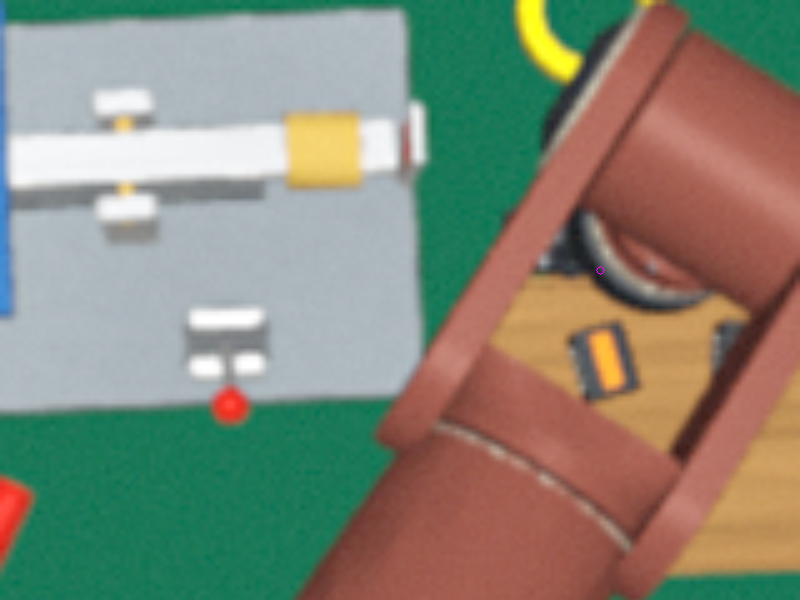

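The depth image shows the shut tips at z≈0.252 while the TCP reads 0.226, so the real tips sit about 25 mm above the reported TCP. The first relay was only gripped by its top edge, and this one was passed over untouched. I'll go deeper and check the tips by depth.

>>> {"method": "jog_arm", "body": {
  "steps": [
    {"dx":-0.2,"dy":-0.9,"dz":-0.5,"twist":-0.3},
    {"dx":-0.4,"dy":-1.78,"dz":-1.5,"twist":-0.62},
    {"dx":-0.4,"dy":-1.78,"dz":-2.0,"twist":-0.62},
    {"dx":-0.4,"dy":-1.78,"dz":-2.0,"twist":-0.62}
  ],
  "gripper": 105
}}

```text
t: 11.8
tool_pos: [0.5125, -0.3659, 0.1003]
tool_rot: [3.134, -0.211, -0.017]
contact_force: [0.3, 0.3, -0.4]
opening: 0.0503
```

```bash
python3 st.py .5155 -.3665 .02 -7.3;  python3 - <<'E'
from h import *
d=cam('scene'); save(d,'g5.png',(90,130,290,300),3.5)
o=ctrl.get_obs(); C=cloud(d); p=o['tool_pos']
m=(np.abs(C[:,:,0]-p[0])<.02)&(np.abs(C[:,:,1]-p[1])<.07)&(C[:,:,2]>.055)
P=C[m]; 
for y0 in np.arange(-.06,.06,.01):
    k=(P[:,1]-p[1]>y0)&(P[:,1]-p[1]<y0+.01)
    if k.sum()>3: print(y0.round(3),k.sum(),'zmin',np.percentile(P[k,2],3).round(4))
print(p)
E
```

```text
t 11.8 p [ 0.5125 -0.3659  0.1003] psi -7.7 zdir [-1.080e-02 -2.000e-04 -9.999e-01] F [ 0.3  0.3 -0.4] op 0.0503 q [-0.73  0.16  1.69 -0.01  1.31  0.97]
units [ 0.049 -0.009 -1.338] twist 0.04
-0.06 370 zmin 0.1818
-0.05 347 zmin 0.1783
-0.04 417 zmin 0.1447
-0.03 311 zmin 0.1364
-0.02 184 zmin 0.2024
-0.01 147 zmin 0.2022
0.0 118 zmin 0.2001
0.01 114 zmin 0.195
0.02 227 zmin 0.137
0.03 317 zmin 0.1438
0.04 107 zmin 0.1744
0.05 149 zmin 0.182
[ 0.51463147 -0.36652513  0.10376789]
```

View pics/g5.png

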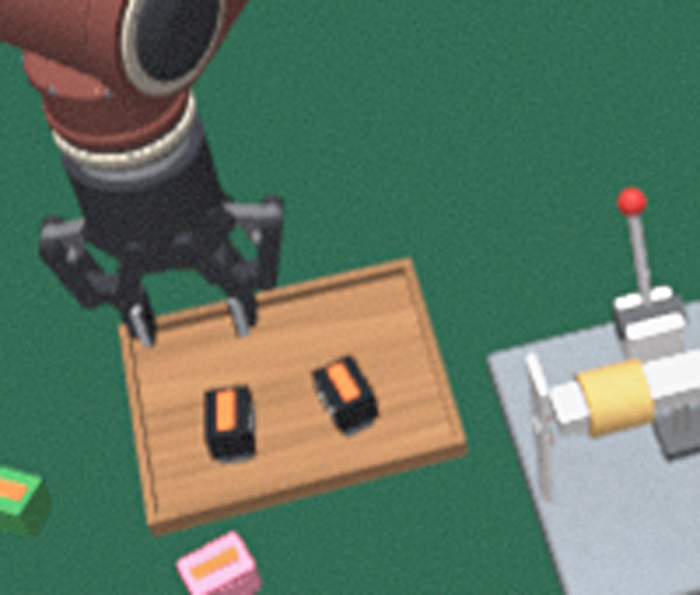

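>>> {"method": "jog_arm", "body": {
  "steps": [
    {"dx":0.05,"dy":-0.01,"dz":-0.6,"twist":0.03},
    {"dx":0.05,"dy":-0.01,"dz":-1.2,"twist":0.03},
    {"dx":0.05,"dy":-0.01,"dz":-1.5,"twist":0.03},
    {"dx":0.05,"dy":-0.01,"dz":-1.78,"twist":0.03},
    {"dx":0.05,"dy":-0.01,"dz":-1.78,"twist":0.03}
  ]
}}

```text
t: 12.48
tool_pos: [0.5176, -0.3668, -0.0032]
tool_rot: [3.131, -0.2, -0.01]
contact_force: [0.9, -0.3, -1.4]
opening: 0.0504
```

>>> {"method": "jog_arm", "body": {
  "steps": [
    {"dx":0,"dy":0,"dz":0,"twist":0},
    {"dx":0,"dy":0,"dz":0,"twist":0},
    {"dx":0,"dy":0,"dz":0,"twist":0},
    {"dx":0,"dy":0,"dz":0,"twist":0}
  ],
  "gripper": 255,
  "newtons": 40
}}

```text
t: 12.98
tool_pos: [0.5187, -0.3677, -0.0015]
tool_rot: [3.13, -0.2, -0.007]
contact_force: [-0.2, 0.2, 5.8]
opening: 0.0294
```

```bash
python3 st.py
```

```text
t 12.97 p [ 0.5187 -0.3677 -0.0015] psi -7.32 zdir [-0.0046 -0.0052 -1.    ] F [-0.2  0.2  5.8] op 0.0294 q [-0.73  0.28  1.72 -0.01  1.13  0.97]
```

>>> {"method": "jog_arm", "body": {
  "steps": [
    {"dx":0,"dy":0,"dz":0.5,"twist":0},
    {"dx":0,"dy":0,"dz":1.5,"twist":0},
    {"dx":0,"dy":0.2,"dz":2.5,"twist":0},
    {"dx":0.2,"dy":1.0,"dz":3.4,"twist":0.3},
    {"dx":0.4,"dy":1.8,"dz":3.4,"twist":0.6}
  ]
}}

```text
t: 13.6
tool_pos: [0.5444, -0.2607, 0.2076]
tool_rot: [3.131, -0.037, 0.004]
contact_force: [0.9, -0.9, -2.0]
opening: 0.0291
```

```bash
python3 st.py .6138 .0606 .165 2.5
```

```text
t 13.6 p [ 0.5444 -0.2607  0.2076] psi -1.36 zdir [ 0.0027 -0.01   -0.9999] F [ 0.9 -0.9 -2. ] op 0.0291 q [-0.57 -0.    1.67 -0.01  1.47  1.03]
units [ 1.156  5.354 -0.71 ] twist 0.386
```

>>> {"method": "jog_arm", "body": {
  "steps": [
    {"dx":0.25,"dy":1.0,"dz":0,"twist":0.2},
    {"dx":0.5,"dy":2.0,"dz":0,"twist":0.38},
    {"dx":0.8,"dy":3.0,"dz":0,"twist":0.38},
    {"dx":1.0,"dy":4.0,"dz":0,"twist":0.38},
    {"dx":1.15,"dy":5.0,"dz":-0.2,"twist":0.38}
  ]
}}

```text
t: 14.22
tool_pos: [0.614, 0.0413, 0.1962]
tool_rot: [3.131, 0.067, 0.008]
contact_force: [0.4, -0.4, -0.7]
opening: 0.0295
```

>>> {"method": "jog_arm", "body": {
  "steps": [
    {"dx":0.0,"dy":0.3,"dz":-0.2,"twist":0},
    {"dx":0.0,"dy":0.3,"dz":-0.4,"twist":0},
    {"dx":0.0,"dy":0.3,"dz":-0.4,"twist":0}
  ]
}}

```text
t: 14.6
tool_pos: [0.6128, 0.0579, 0.1701]
tool_rot: [3.13, 0.065, 0.002]
contact_force: [-0.7, -0.4, -0.7]
opening: 0.029
```

```bash
python3 st.py .6138 .0606 .14 2.5;python3 held.py; python3 st.py .6138 .0606 .14 2.5;python3 - <<'E'
from h import *
d=cam('scene'); save(d,'n5.png',(270,120,430,270),4)
E
```

```text
t 14.6 p [0.6128 0.0579 0.1701] psi 2.37 zdir [ 0.0015 -0.0108 -0.9999] F [-0.7 -0.4 -0.7] op 0.029 q [-0.02  0.06  1.67 -0.01  1.41  1.51]
units [ 0.017  0.045 -0.501] twist 0.013
scene 51 bar [0.5954 0.0686 0.1967] tool frame off -0.0176 0.0116 barang -4.9 psi 2.3 zdepth 0.218
t 14.7 p [0.614  0.0576 0.1721] psi 2.31 zdir [ 0.0048 -0.0105 -0.9999] F [ 0.7 -0.5 -0.6] op 0.0291 q [-0.02  0.05  1.67 -0.01  1.41  1.51]
units [-0.003  0.05  -0.534] twist 0.019
```

View pics/n5.png

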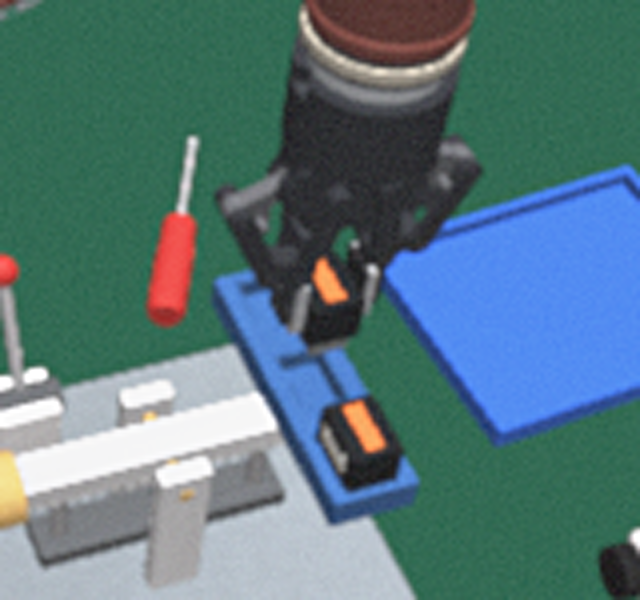

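```bash
sed -i "s/if __name__.*/if __name__=='__main__': held(.0475); held(.0475,n='top')/" held.py; python3 held.py; python3 st.py .6138 .0606 .14 2.5
```

```text
scene 53 bar [0.614  0.0585 0.2204] tool frame off -0.0004 0.0006 barang -3.4 psi 2.3 zdepth 0.2204
t 14.85 p [0.6145 0.0581 0.173 ] psi 2.34 zdir [ 0.0064 -0.0103 -0.9999] F [-0.1  0.6 -0.8] op 0.0294 q [-0.02  0.05  1.67 -0.01  1.41  1.51]
units [-0.011  0.042 -0.55 ] twist 0.016
```

>>> {"method": "jog_arm", "body": {
  "steps": [
    {"dx":-0.01,"dy":0.045,"dz":-0.3,"twist":0.015},
    {"dx":-0.01,"dy":0.045,"dz":-0.55,"twist":0.015},
    {"dx":-0.01,"dy":0.045,"dz":-0.55,"twist":0.015},
    {"dx":-0.01,"dy":0.045,"dz":-0.55,"twist":0.015}
  ]
}}

```text
t: 15.35
tool_pos: [0.6138, 0.0608, 0.1397]
tool_rot: [3.13, 0.068, 0.009]
contact_force: [0.2, 0.2, 0.2]
opening: 0.0295
```

```bash
python3 st.py .614 .0606 .127 2.5;python3 held.py; python3 - <<'E'
from h import *
d=cam('scene'); save(d,'n6.png',(290,160,410,260),6)
E
python3 st.py .614 .0606 .127 2.5
```

```text
t 15.35 p [0.6138 0.0608 0.1397] psi 2.5 zdir [ 0.006  -0.0103 -0.9999] F [0.2 0.2 0.2] op 0.0295 q [-0.02  0.08  1.7  -0.01  1.36  1.51]
units [ 0.004 -0.004 -0.212] twist 0.0
scene 51 bar [0.6138 0.0615 0.1878] tool frame off -0.0003 0.0007 barang -4.3 psi 2.5 zdepth 0.1877
t 15.5 p [0.6144 0.0608 0.1408] psi 2.5 zdir [ 0.0077 -0.0103 -0.9999] F [-0.9 -0.3 -0.4] op 0.0294 q [-0.02  0.08  1.7  -0.01  1.36  1.51]
units [-0.006 -0.004 -0.23 ] twist 0.0
```

View pics/n6.png

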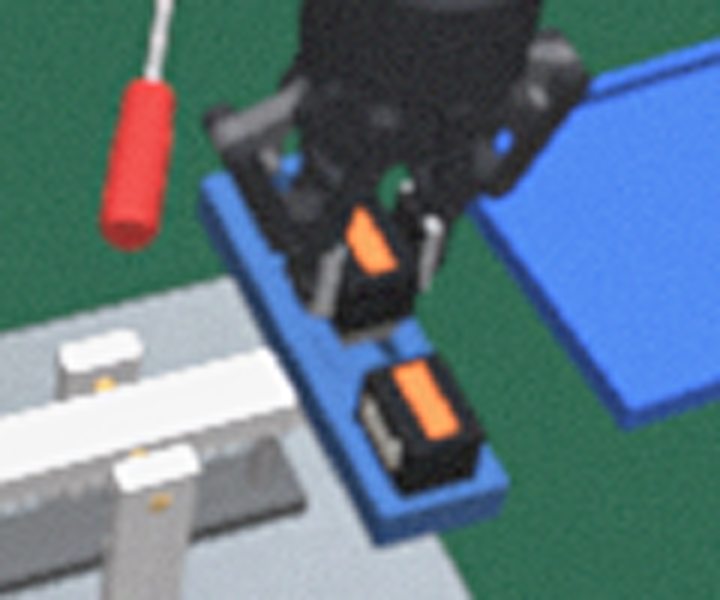

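```bash
cat > front.py <<'E'
from m import *
d=cam('scene'); C=cloud(d)
for i,a,c,l in blobs(mask(d,(5,130,140),(18,255,255)),10):
    z=np.nanmedian(C[l==i][:,2])
    if z<.15: continue
    zz=.168 if abs(z-.168)<.006 else z
    Q=plane(d,np.argwhere(l==i)[:,::-1],zz)
    a0=np.radians(2.5); s=Q[:,:2]@[np.cos(a0),np.sin(a0)]; 
    k=s>s.max()-.008
    print(a,'z',z.round(4),'c',Q.mean(0).round(4),'front s',s.max().round(4),'s95',np.percentile(s,92).round(4),'sc',s.mean().round(4),'smin',s.min().round(4),'yfront',Q[k,1].mean().round(4))
E
python3 front.py; python3 st.py
```

```text
53 z 0.1889 c [0.6144 0.0612 0.1889] front s 0.629 s95 0.627 sc 0.6165 smin 0.6015 yfront 0.0609
72 z 0.168 c [0.6696 0.0632 0.168 ] front s 0.6876 s95 0.6849 sc 0.6717 smin 0.6558 yfront 0.0635
t 15.55 p [0.6143 0.0608 0.1407] psi 2.49 zdir [ 0.0076 -0.0103 -0.9999] F [ 0.6  0.2 -1.1] op 0.0294 q [-0.02  0.08  1.7  -0.01  1.36  1.51]
```

>>> {"method": "jog_arm", "body": {
  "steps": [
    {"dx":0,"dy":0,"dz":-0.1,"twist":0},
    {"dx":0,"dy":0,"dz":-0.18,"twist":0},
    {"dx":0,"dy":0,"dz":-0.25,"twist":0},
    {"dx":0,"dy":0,"dz":-0.25,"twist":0}
  ]
}}

```text
t: 16.05
tool_pos: [0.6139, 0.0608, 0.1249]
tool_rot: [3.13, 0.068, 0.01]
contact_force: [0.3, 0.2, -1.1]
opening: 0.0292
```

```bash
python3 st.py .614 .0606 .1205 2.5; python3 front.py
```

```text
t 16.05 p [0.6139 0.0608 0.1249] psi 2.5 zdir [ 0.0063 -0.0103 -0.9999] F [ 0.3  0.2 -1.1] op 0.0292 q [-0.02  0.09  1.71 -0.01  1.33  1.51]
units [ 0.002 -0.004 -0.074] twist 0.0
50 z 0.1725 c [0.6098 0.0635 0.168 ] front s 0.6245 s95 0.6226 sc 0.612 smin 0.598 yfront 0.0636
72 z 0.1683 c [0.6696 0.0632 0.168 ] front s 0.6876 s95 0.6849 sc 0.6717 smin 0.6558 yfront 0.0635
```

In with no contact force. Seating it.

>>> {"method": "jog_arm", "body": {
  "steps": [
    {"dx":0,"dy":0,"dz":-0.05,"twist":0},
    {"dx":0,"dy":0,"dz":-0.1,"twist":0},
    {"dx":0,"dy":0,"dz":-0.12,"twist":0},
    {"dx":0,"dy":0,"dz":-0.12,"twist":0}
  ]
}}

```text
t: 16.6
tool_pos: [0.6144, 0.0609, 0.1201]
tool_rot: [3.13, 0.068, 0.011]
contact_force: [-3.6, 0.0, 6.6]
opening: 0.0294
```

```bash
python3 st.py .614 .0606 .1205 2.5; python3 front.py
```

```text
t 16.6 p [0.6144 0.0609 0.1201] psi 2.5 zdir [ 0.0074 -0.0102 -0.9999] F [-3.6  0.   6.6] op 0.0294 q [-0.02  0.1   1.71 -0.01  1.32  1.51]
units [-0.007 -0.005  0.007] twist 0.0
51 z 0.168 c [0.6141 0.0615 0.168 ] front s 0.629 s95 0.6264 sc 0.6162 smin 0.6006 yfront 0.0613
72 z 0.1678 c [0.6695 0.0634 0.168 ] front s 0.6876 s95 0.6849 sc 0.6716 smin 0.6558 yfront 0.0635
```

>>> {"method": "jog_arm", "body": {
  "steps": [
    {"dx":0.0,"dy":0.0,"dz":0,"twist":0},
    {"dx":0,"dy":0,"dz":0,"twist":0},
    {"dx":0.0,"dy":0,"dz":0,"twist":0}
  ],
  "gripper": 105
}}

```text
t: 17.02
tool_pos: [0.6143, 0.0609, 0.1197]
tool_rot: [3.13, 0.068, 0.011]
contact_force: [-0.5, 0.5, -0.1]
opening: 0.0501
```

>>> {"method": "jog_arm", "body": {
  "steps": [
    {"dx":0.0,"dy":0.0,"dz":0.5,"twist":0},
    {"dx":0,"dy":0,"dz":1.4,"twist":0},
    {"dx":-0.3,"dy":-0.9,"dz":1.4,"twist":0},
    {"dx":-0.7,"dy":-1.8,"dz":1.4,"twist":0.3},
    {"dx":-1.0,"dy":-2.8,"dz":1.4,"twist":0.6}
  ]
}}

```text
t: 17.65
tool_pos: [0.5535, -0.1081, 0.2037]
tool_rot: [3.122, 0.237, 0.012]
contact_force: [-0.2, 0.3, 0.8]
opening: 0.0502
```

```bash
python3 st.py .5137 -.2884 .1 14.3; python3 seat.py; python3 meas.py | grep -E '^top|scene|orange'; python3 - <<'E'
from h import *
d=cam('scene'); save(d,'n7.png',(100,130,450,290),2.2)
E
```

```text
t 17.65 p [ 0.5535 -0.1081  0.2037] psi 8.67 zdir [ 0.0085 -0.0096 -0.9999] F [-0.2  0.3  0.8] op 0.0502 q [-0.32 -0.1   1.77 -0.01  1.46  1.1 ]
units [-0.663 -3.006 -1.728] twist 0.563
top seated 38 [0.671  0.0636 0.168 ] z 0.168
top seated 30 [0.6121 0.0598 0.168 ] z 0.1704
scene seated 62 [0.6113 0.0609 0.168 ] z 0.1685
scene seated 69 [0.6694 0.0633 0.168 ] z 0.1679
top
orange 31 [241.  178.7] [0.6325 0.072  0.046 ] ang 1.9 z 0.1691
orange 28 [371.  221.9] [ 0.5128 -0.2891  0.046 ] ang 15.3 z 0.0484
scene
orange 49 [187.6 238.5] [ 0.5129 -0.2881  0.046 ] ang 14.3 z 0.0469
```

View pics/n7.png

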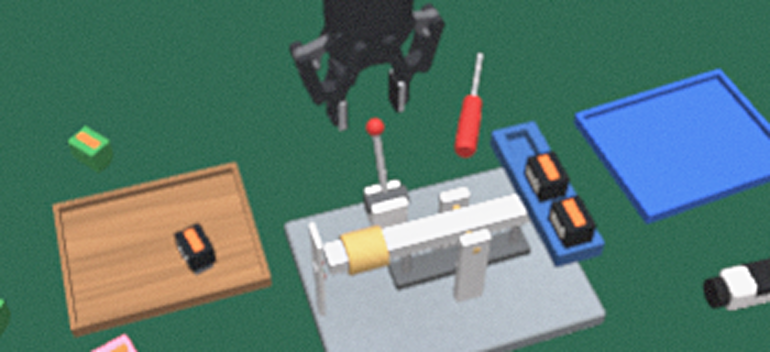

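>>> {"method": "jog_arm", "body": {
  "steps": [
    {"dx":-0.2,"dy":-1.0,"dz":0,"twist":0.3},
    {"dx":-0.4,"dy":-2.0,"dz":0,"twist":0.57},
    {"dx":-0.66,"dy":-3.0,"dz":-0.3,"twist":0.57},
    {"dx":-0.66,"dy":-3.0,"dz":-1.2,"twist":0.57},
    {"dx":-0.66,"dy":-3.0,"dz":-1.7,"twist":0.57}
  ]
}}

```text
t: 18.73
tool_pos: [0.514, -0.2849, 0.0984]
tool_rot: [3.11, 0.39, 0.008]
contact_force: [-0.3, 0.4, -0.4]
opening: 0.0502
```

```bash
python3 st.py .5135 -.2885 -.002 14.5; python3 meas.py | grep -E '^top|scene|orange'; python3 st.py .5135 -.2885 -.002 14.5
```

```text
t 18.73 p [ 0.514  -0.2849  0.0984] psi 14.29 zdir [ 0.0059 -0.0061 -1.    ] F [-0.3  0.4 -0.4] op 0.0502 q [-0.63  0.05  1.8  -0.    1.28  0.69]
units [-0.009 -0.06  -1.674] twist 0.021
top
orange 31 [241.  178.7] [0.6325 0.072  0.046 ] ang 1.9 z 0.1698
scene
orange 49 [187.6 238.5] [ 0.5129 -0.2881  0.046 ] ang 14.3 z 0.047
t 19.02 p [ 0.5167 -0.286   0.104 ] psi 14.38 zdir [ 0.0119 -0.0106 -0.9999] F [ 0.1 -1.1  0.3] op 0.0508 q [-0.63  0.05  1.8  -0.    1.28  0.69]
units [-0.054 -0.042 -1.767] twist 0.012
```

>>> {"method": "jog_arm", "body": {
  "steps": [
    {"dx":-0.05,"dy":-0.04,"dz":-0.6,"twist":0},
    {"dx":-0.05,"dy":-0.04,"dz":-1.2,"twist":0},
    {"dx":-0.05,"dy":-0.04,"dz":-1.5,"twist":0},
    {"dx":-0.05,"dy":-0.04,"dz":-1.77,"twist":0},
    {"dx":-0.05,"dy":-0.04,"dz":-1.77,"twist":0}
  ]
}}

```text
t: 19.65
tool_pos: [0.5136, -0.2882, -0.0026]
tool_rot: [3.106, 0.392, 0.015]
contact_force: [-0.4, 0.2, -0.1]
opening: 0.0501
```

```bash
python3 st.py .5135 -.2885 -.002 14.5;  python3 - <<'E'
from h import *
d=cam('scene'); save(d,'g7.png',(90,130,290,300),3.5)
E
python3 st.py .5135 -.2885 -.002 14.5
```

```text
t 19.65 p [ 0.5136 -0.2882 -0.0026] psi 14.39 zdir [ 0.011  -0.01   -0.9999] F [-0.4  0.2 -0.1] op 0.0501 q [-0.64  0.18  1.85 -0.    1.1   0.68]
units [-0.001 -0.006  0.01 ] twist 0.011
t 19.7 p [ 0.5142 -0.2886 -0.0017] psi 14.39 zdir [ 0.0123 -0.011  -0.9999] F [-0.2 -0.7  0.7] op 0.0504 q [-0.64  0.18  1.85 -0.    1.1   0.68]
units [-0.011  0.002 -0.005] twist 0.011
```

View pics/g7.png

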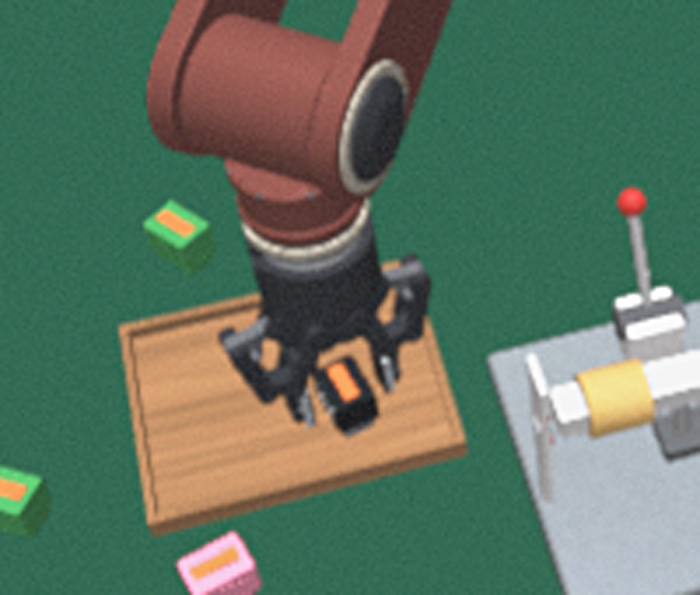

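>>> {"method": "jog_arm", "body": {
  "steps": [
    {"dx":-0.01,"dy":0,"dz":0,"twist":0.01},
    {"dx":-0.01,"dy":0,"dz":0,"twist":0.01},
    {"dx":-0.01,"dy":0,"dz":0,"twist":0.01},
    {"dx":-0.01,"dy":0,"dz":0,"twist":0.01}
  ],
  "gripper": 255,
  "newtons": 40
}}

```text
t: 20.2
tool_pos: [0.5147, -0.2894, -0.0]
tool_rot: [3.102, 0.394, 0.02]
contact_force: [-0.4, 0.6, 5.9]
opening: 0.0293
```

```bash
python3 st.py .5535 .0583 .2 2.5
```

```text
t 20.2 p [ 0.5147 -0.2894 -0.    ] psi 14.49 zdir [ 0.0147 -0.0126 -0.9998] F [-0.4  0.6  5.9] op 0.0293 q [-0.64  0.18  1.85 -0.    1.1   0.68]
units [0.647 5.796 3.334] twist -1.199
```

>>> {"method": "jog_arm", "body": {
  "steps": [
    {"dx":0,"dy":0,"dz":0.5,"twist":0},
    {"dx":0,"dy":0,"dz":1.5,"twist":-0.2},
    {"dx":0,"dy":0.2,"dz":2.5,"twist":-0.5},
    {"dx":0.1,"dy":1.0,"dz":3.4,"twist":-0.9},
    {"dx":0.2,"dy":2.0,"dz":3.4,"twist":-1.2}
  ]
}}

```text
t: 20.82
tool_pos: [0.5283, -0.1751, 0.2087]
tool_rot: [3.121, 0.06, 0.03]
contact_force: [0.4, 0.7, -1.7]
opening: 0.029
```

```bash
python3 st.py .5552 .0583 .17 2.5
```

```text
t 20.82 p [ 0.5283 -0.1751  0.2087] psi 2.22 zdir [ 0.0196 -0.0192 -0.9996] F [ 0.4  0.7 -1.7] op 0.029 q [-0.45 -0.13  1.79 -0.01  1.46  1.08]
units [ 0.448  3.89  -0.646] twist 0.028
```

>>> {"method": "jog_arm", "body": {
  "steps": [
    {"dx":0.1,"dy":1.0,"dz":0,"twist":0.03},
    {"dx":0.2,"dy":2.0,"dz":0,"twist":0.03},
    {"dx":0.35,"dy":3.0,"dz":0,"twist":0.03},
    {"dx":0.45,"dy":3.89,"dz":-0.1,"twist":0.03},
    {"dx":0.45,"dy":3.89,"dz":-0.5,"twist":0.03}
  ]
}}

```text
t: 21.45
tool_pos: [0.5562, 0.0618, 0.1799]
tool_rot: [3.121, 0.077, 0.035]
contact_force: [0.3, -1.1, -1.2]
opening: 0.0291
```

>>> {"method": "jog_arm", "body": {
  "steps": [
    {"dx":0,"dy":0,"dz":0,"twist":0},
    {"dx":0,"dy":0,"dz":0,"twist":0}
  ]
}}

```text
t: 21.7
tool_pos: [0.5563, 0.0616, 0.1804]
tool_rot: [3.121, 0.076, 0.036]
contact_force: [-0.4, -0.5, -0.1]
opening: 0.0292
```

```bash
python3 st.py .5552 .0583 .14 2.5;python3 front.py; python3 st.py .5552 .0583 .14 2.5
```

```text
t 21.7 p [0.5563 0.0616 0.1804] psi 2.81 zdir [ 0.0236 -0.0185 -0.9996] F [-0.4 -0.5 -0.1] op 0.0292 q [-0.01 -0.1   1.81 -0.02  1.41  1.51]
units [-0.019 -0.055 -0.674] twist -0.031
59 z 0.2269 c [0.5558 0.0623 0.2269] front s 0.573 s95 0.5705 sc 0.558 smin 0.5416 yfront 0.0621
65 z 0.168 c [0.611  0.0606 0.168 ] front s 0.629 s95 0.6264 sc 0.6131 smin 0.5973 yfront 0.0606
71 z 0.1679 c [0.6695 0.0633 0.168 ] front s 0.6876 s95 0.6849 sc 0.6717 smin 0.6558 yfront 0.0635
t 21.75 p [0.5567 0.0613 0.1809] psi 2.78 zdir [ 0.0245 -0.0186 -0.9995] F [ 0.5  0.6 -0.1] op 0.0291 q [-0.01 -0.1   1.81 -0.02  1.41  1.51]
units [-0.024 -0.05  -0.682] twist -0.028
```

>>> {"method": "jog_arm", "body": {
  "steps": [
    {"dx":-0.035,"dy":-0.058,"dz":-0.3,"twist":-0.03},
    {"dx":-0.035,"dy":-0.058,"dz":-0.65,"twist":-0.03},
    {"dx":-0.035,"dy":-0.058,"dz":-0.65,"twist":-0.03},
    {"dx":-0.035,"dy":-0.058,"dz":-0.65,"twist":-0.03}
  ]
}}

```text
t: 22.25
tool_pos: [0.5544, 0.0577, 0.1415]
tool_rot: [3.121, 0.067, 0.036]
contact_force: [0.4, 0.4, -0.7]
opening: 0.0289
```

```bash
python3 st.py .5545 .0578 .134 2.5;python3 front.py; python3 st.py .5545 .0578 .134 2.5;python3 - <<'E'
from h import *
d=cam('scene'); save(d,'n8.png',(290,160,410,260),6)
E
```

```text
t 22.25 p [0.5544 0.0577 0.1415] psi 2.47 zdir [ 0.0236 -0.0187 -0.9995] F [ 0.4  0.4 -0.7] op 0.0289 q [-0.02 -0.07  1.85 -0.02  1.34  1.51]
units [ 0.002  0.001 -0.125] twist 0.003
58 z 0.1883 c [0.5543 0.0584 0.1883] front s 0.5719 s95 0.5688 sc 0.5563 smin 0.5394 yfront 0.0587
66 z 0.1681 c [0.6109 0.0605 0.168 ] front s 0.629 s95 0.6263 sc 0.613 smin 0.5973 yfront 0.0606
71 z 0.1678 c [0.6695 0.0633 0.168 ] front s 0.6876 s95 0.6849 sc 0.6717 smin 0.6558 yfront 0.0635
t 22.3 p [0.5548 0.0578 0.1421] psi 2.48 zdir [ 0.0248 -0.0187 -0.9995] F [-0.5  0.1 -0.6] op 0.0291 q [-0.02 -0.07  1.85 -0.02  1.34  1.51]
units [-0.005  0.    -0.136] twist 0.002
```

View pics/n8.png

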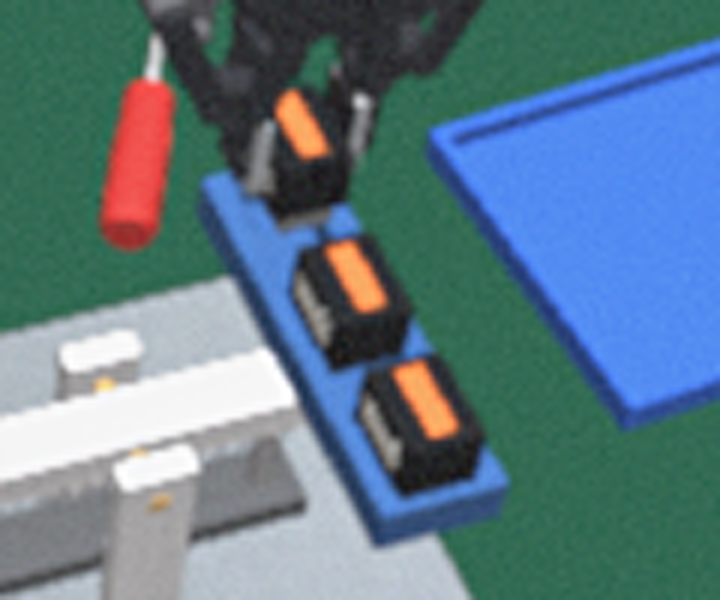

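>>> {"method": "jog_arm", "body": {
  "steps": [
    {"dx":-0.005,"dy":-0.005,"dz":-0.1,"twist":0},
    {"dx":-0.005,"dy":-0.005,"dz":-0.18,"twist":0},
    {"dx":-0.005,"dy":-0.005,"dz":-0.24,"twist":0},
    {"dx":-0.005,"dy":-0.005,"dz":-0.24,"twist":0}
  ]
}}

```text
t: 22.85
tool_pos: [0.5543, 0.0576, 0.1275]
tool_rot: [3.122, 0.067, 0.037]
contact_force: [0.7, -0.3, -0.8]
opening: 0.0294
```

```bash
python3 st.py .5545 .0578 .122 2.5
```

```text
t 22.85 p [0.5543 0.0576 0.1275] psi 2.48 zdir [ 0.0243 -0.0185 -0.9995] F [ 0.7 -0.3 -0.8] op 0.0294 q [-0.02 -0.06  1.86 -0.02  1.32  1.51]
units [ 0.003  0.003 -0.092] twist 0.002
```

>>> {"method": "jog_arm", "body": {
  "steps": [
    {"dx":0,"dy":0,"dz":-0.06,"twist":0},
    {"dx":0,"dy":0,"dz":-0.1,"twist":0},
    {"dx":0,"dy":0,"dz":-0.12,"twist":0},
    {"dx":0,"dy":0,"dz":-0.12,"twist":0}
  ]
}}

```text
t: 23.35
tool_pos: [0.5545, 0.0577, 0.1216]
tool_rot: [3.122, 0.067, 0.037]
contact_force: [-3.4, 0.5, 4.4]
opening: 0.0295
```

```bash
python3 st.py .5545 .0578 .122 2.5; python3 front.py
```

```text
t 23.35 p [0.5545 0.0577 0.1216] psi 2.49 zdir [ 0.0244 -0.0185 -0.9995] F [-3.4  0.5  4.4] op 0.0295 q [-0.02 -0.06  1.87 -0.02  1.3   1.51]
units [0.001 0.001 0.007] twist 0.001
56 z 0.168 c [0.5544 0.0585 0.168 ] front s 0.5712 s95 0.5688 sc 0.5564 smin 0.5407 yfront 0.0589
66 z 0.1677 c [0.6112 0.0608 0.168 ] front s 0.6296 s95 0.6269 sc 0.6133 smin 0.5966 yfront 0.0608
72 z 0.1679 c [0.6695 0.0634 0.168 ] front s 0.6876 s95 0.6849 sc 0.6716 smin 0.6558 yfront 0.0635
```

>>> {"method": "jog_arm", "body": {
  "steps": [
    {"dx":0.0,"dy":0.0,"dz":0,"twist":0},
    {"dx":0,"dy":0,"dz":0,"twist":0},
    {"dx":0.0,"dy":0,"dz":0,"twist":0}
  ],
  "gripper": 105
}}

```text
t: 23.78
tool_pos: [0.5544, 0.0576, 0.1213]
tool_rot: [3.122, 0.067, 0.037]
contact_force: [-0.1, 0.6, -0.9]
opening: 0.0502
```

>>> {"method": "jog_arm", "body": {
  "steps": [
    {"dx":0.0,"dy":0.0,"dz":0.5,"twist":0},
    {"dx":0,"dy":0,"dz":1.4,"twist":0},
    {"dx":-0.6,"dy":-0.8,"dz":1.4,"twist":0},
    {"dx":-1.2,"dy":-1.6,"dz":1.4,"twist":0},
    {"dx":-1.2,"dy":-2.3,"dz":1.4,"twist":0}
  ]
}}

```text
t: 24.4
tool_pos: [0.4806, -0.0813, 0.2051]
tool_rot: [3.121, 0.067, 0.038]
contact_force: [0.5, 1.1, -0.5]
opening: 0.0501
```

```bash
python3 st.py .4816 -.08 .1 2.5; python3 front.py; python3 seat.py;python3 - <<'E'
from m import *
d=cam('scene'); save(d,'l1.png',(230,120,430,270),4); C=cloud(d)
for i,a,c,l in blobs(mask(d,(0,150,90),(7,255,255)),8):
    P=C[l==i]; print(a,c.round(1),np.nanmedian(P,0).round(4),plane(d,[c],.13).round(4))
t=cam('top');
for i,a,c,l in blobs(mask(t,(0,150,90),(7,255,255)),8):
    print('top',a,c.round(1),plane(t,[c],.13).round(4))
E
```

```text
t 24.4 p [ 0.4806 -0.0813  0.2051] psi 2.48 zdir [ 0.0244 -0.0187 -0.9995] F [ 0.5  1.1 -0.5] op 0.0501 q [-0.31 -0.31  1.94 -0.01  1.48  1.21]
units [ 0.017  0.022 -1.752] twist 0.002
60 z 0.1683 c [0.5533 0.0579 0.168 ] front s 0.5718 s95 0.5686 sc 0.5553 smin 0.5393 yfront 0.058
67 z 0.1684 c [0.611  0.0607 0.168 ] front s 0.6296 s95 0.6268 sc 0.6131 smin 0.5966 yfront 0.0608
71 z 0.1676 c [0.6695 0.0633 0.168 ] front s 0.6876 s95 0.6849 sc 0.6717 smin 0.6558 yfront 0.0635
top seated 39 [0.6706 0.0637 0.168 ] z 0.1699
top seated 32 [0.6113 0.0598 0.168 ] z 0.1688
top seated 15 [0.5522 0.0603 0.168 ] z 0.1701
scene seated 57 [0.5532 0.0579 0.168 ] z 0.1682
scene seated 62 [0.6113 0.0609 0.168 ] z 0.1681
scene seated 70 [0.6696 0.0634 0.168 ] z 0.1683
37 [524.8  95.5] [0.2338 0.8244 0.0355] [[0.3335 0.7066 0.13  ]]
36 [496.9 100.8] [0.2341 0.7235 0.0356] [[0.3339 0.617  0.13  ]]
237 [312.5 187. ] [0.4151 0.0555 0.0228] [[0.5068 0.0166 0.13  ]]
43 [269.9 187.1] [ 0.4867 -0.0809  0.1362] [[ 0.4809 -0.0794  0.13  ]]
top 184 [244.2 260.7] [[0.4037 0.0528 0.13  ]]
top 37 [ 12.8 319.6] [[0.24   0.6756 0.13  ]]
```

View pics/l1.png

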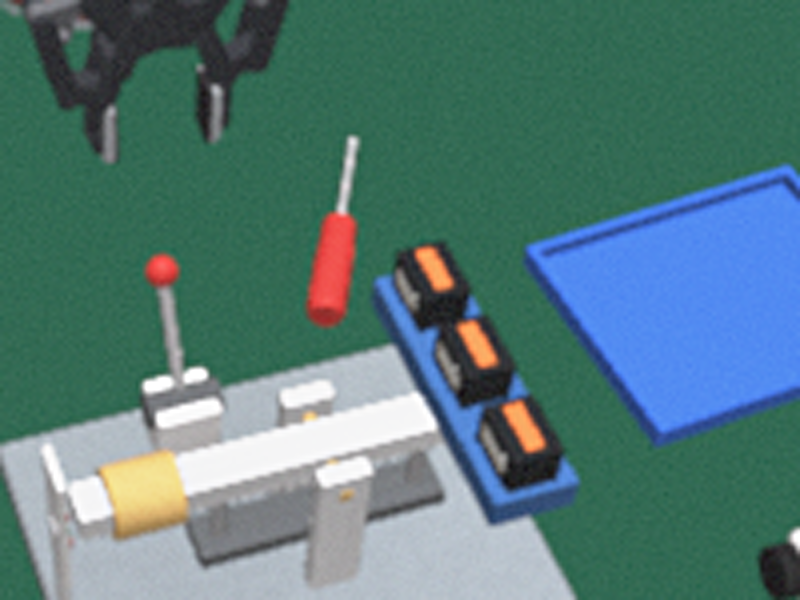

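>>> {"method": "jog_arm", "body": {
  "steps": [
    {"dx":0.015,"dy":0.015,"dz":-0.6,"twist":0},
    {"dx":0.015,"dy":0.015,"dz":-1.3,"twist":0},
    {"dx":0.015,"dy":0.015,"dz":-1.95,"twist":0},
    {"dx":0.015,"dy":0.015,"dz":-1.95,"twist":0}
  ]
}}

```text
t: 25.15
tool_pos: [0.4806, -0.077, 0.0844]
tool_rot: [3.125, 0.07, 0.025]
contact_force: [-0.6, 0.1, 0.4]
opening: 0.0503
```

```bash
python3 st.py .4815 -.08 .088 2.5; python3 - <<'E'
from m import *
d=cam('scene'); save(d,'l2.png',(200,100,400,250),4)
E
```

```text
t 25.15 p [ 0.4806 -0.077   0.0844] psi 2.58 zdir [ 0.0162 -0.0152 -0.9998] F [-0.6  0.1  0.4] op 0.0503 q [-0.31 -0.19  2.06 -0.01  1.26  1.22]
units [ 0.016 -0.05   0.059] twist -0.008
```

View pics/l2.png

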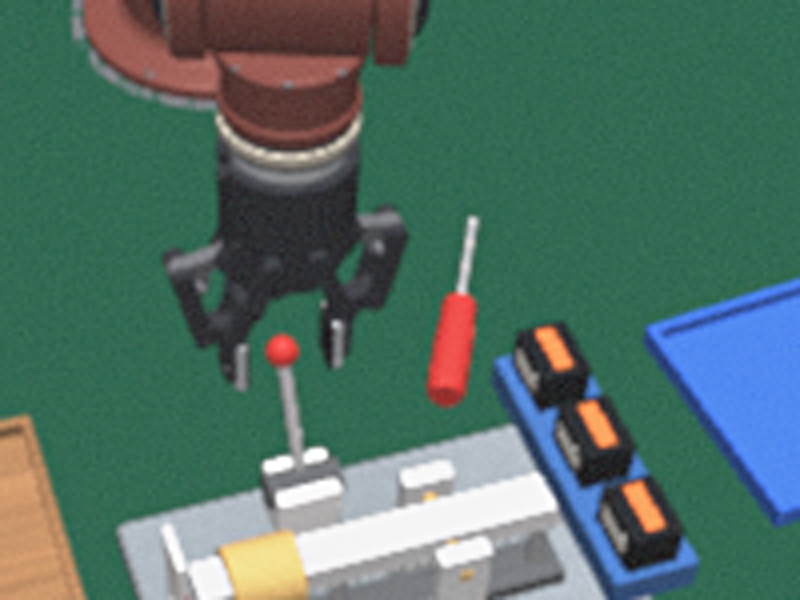

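>>> {"method": "jog_arm", "body": {
  "steps": [
    {"dx":0.02,"dy":-0.045,"dz":0.03,"twist":0},
    {"dx":0.02,"dy":-0.045,"dz":0.03,"twist":0},
    {"dx":0.02,"dy":-0.045,"dz":0.03,"twist":0},
    {"dx":0.02,"dy":-0.045,"dz":0.03,"twist":0},
    {"dx":0.02,"dy":-0.045,"dz":0.03,"twist":0}
  ],
  "gripper": 255,
  "newtons": 20
}}

```text
t: 25.82
tool_pos: [0.4856, -0.0796, 0.0918]
tool_rot: [3.125, 0.069, 0.039]
contact_force: [-0.6, 5.4, 3.4]
opening: 0.0171
```

```bash
python3 st.py .4815 -.08 .088 2.5; python3 - <<'E'
from m import *
d=cam('scene'); save(d,'l3.png',(200,100,400,250),4)
E
```

```text
t 25.82 p [ 0.4856 -0.0796  0.0918] psi 2.56 zdir [ 0.0254 -0.0147 -0.9996] F [-0.6  5.4  3.4] op 0.0171 q [-0.31 -0.19  2.04 -0.01  1.26  1.22]
units [-0.069 -0.007 -0.063] twist -0.006
```

View pics/l3.png

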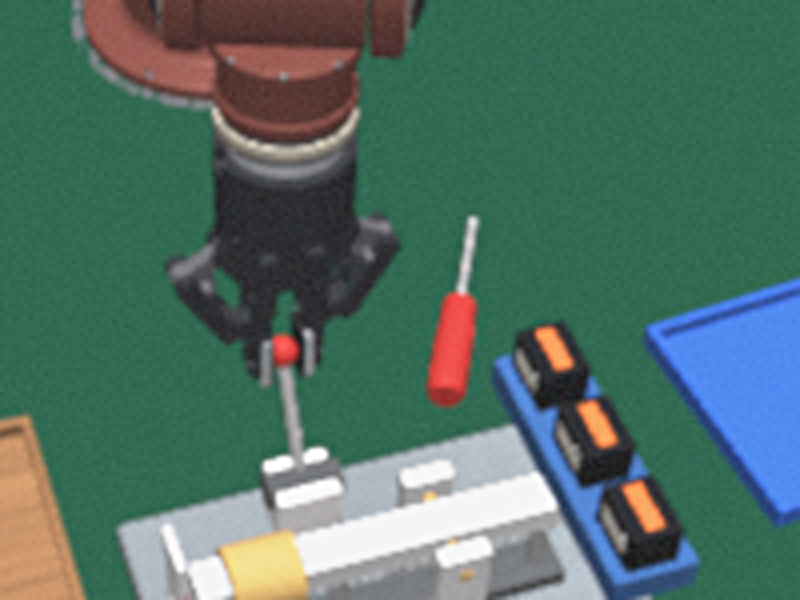

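Ball gripped at 17 mm opening. I swing it over along the arc.

>>> {"method": "jog_arm", "body": {
  "steps": [
    {"dx":0.16,"dy":0.007,"dz":0.08,"twist":0},
    {"dx":0.33,"dy":0.015,"dz":0.13,"twist":0},
    {"dx":0.5,"dy":0.022,"dz":0.16,"twist":0},
    {"dx":0.68,"dy":0.03,"dz":0.173,"twist":0},
    {"dx":0.85,"dy":0.037,"dz":0.16,"twist":0}
  ]
}}

```text
t: 26.5
tool_pos: [0.5376, -0.0771, 0.1017]
tool_rot: [3.126, 0.07, 0.039]
contact_force: [-4.3, 2.3, -0.4]
opening: 0.0168
```

```bash
python3 st.py; python3 - <<'E'
from m import *
d=cam('scene'); save(d,'l4.png',(200,100,400,250),4)
E
```

```text
t 26.5 p [ 0.5376 -0.0771  0.1017] psi 2.56 zdir [ 0.0256 -0.0142 -0.9996] F [-4.3  2.3 -0.4] op 0.0168 q [-0.28 -0.07  1.92 -0.01  1.27  1.25]
```

View pics/l4.png

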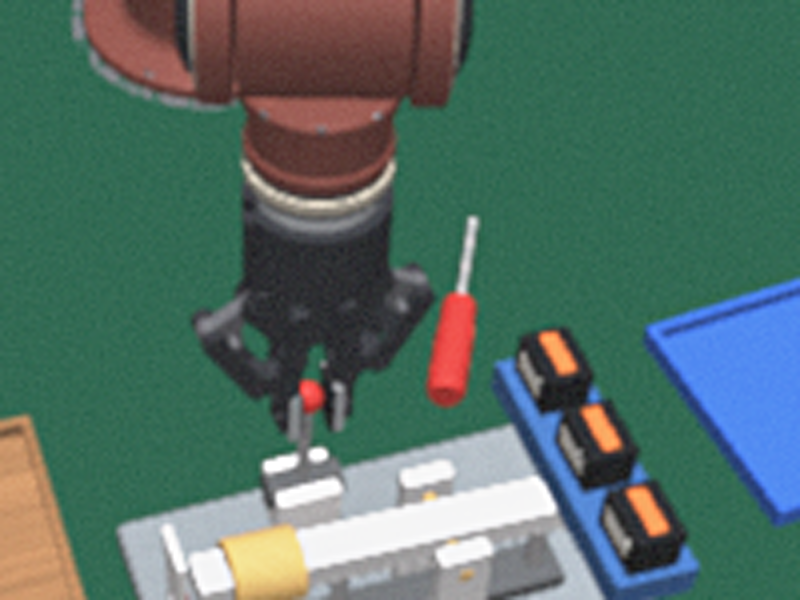

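>>> {"method": "jog_arm", "body": {
  "steps": [
    {"dx":0.16,"dy":0.007,"dz":-0.03,"twist":0},
    {"dx":0.33,"dy":0.015,"dz":-0.09,"twist":0},
    {"dx":0.48,"dy":0.022,"dz":-0.15,"twist":0},
    {"dx":0.55,"dy":0.025,"dz":-0.18,"twist":0},
    {"dx":0.55,"dy":0.025,"dz":-0.18,"twist":0}
  ]
}}

```text
t: 27.18
tool_pos: [0.5719, -0.0758, 0.0906]
tool_rot: [3.125, 0.07, 0.042]
contact_force: [0.0, -1.0, 0.0]
opening: -0.0004
```

```bash
python3 st.py; python3 - <<'E'
from m import *
d=cam('scene'); save(d,'l5.png',(200,100,400,250),4)
E
```

```text
t 27.18 p [ 0.5719 -0.0758  0.0906] psi 2.56 zdir [ 0.027  -0.0145 -0.9995] F [ 0. -1.  0.] op -0.0004 q [-0.26  0.02  1.85 -0.01  1.24  1.27]
```

View pics/l5.png

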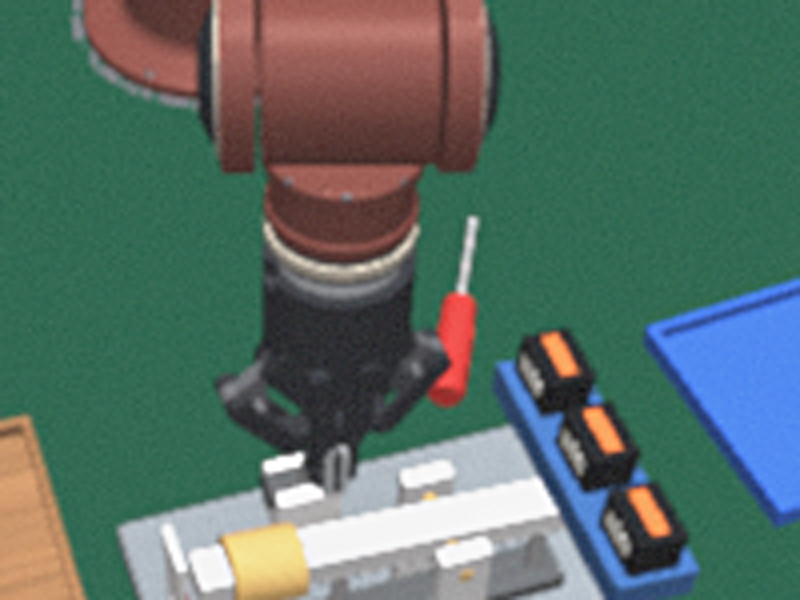

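The ball slipped out of the pads. I lift straight up and look.

>>> {"method": "jog_arm", "body": {
  "steps": [
    {"dx":0.0,"dy":0,"dz":0.5,"twist":0},
    {"dx":0.0,"dy":0,"dz":1.2,"twist":0},
    {"dx":-1.0,"dy":0,"dz":1.5,"twist":0},
    {"dx":-2.0,"dy":0.0,"dz":1.5,"twist":0}
  ]
}}

```text
t: 27.72
tool_pos: [0.4516, -0.0764, 0.1831]
tool_rot: [3.124, 0.07, 0.047]
contact_force: [-0.6, -0.1, 0.8]
opening: -0.0003
```

```bash
python3 st.py; python3 - <<'E'
from m import *
d=cam('scene'); save(d,'l6.png',(200,120,400,270),4); C=cloud(d)
for i,a,c,l in blobs(mask(d,(0,150,90),(7,255,255)),8):
    P=C[l==i]; print(a,c.round(1),np.nanmedian(P,0).round(4),plane(d,[c],.13).round(4))
E
python3 seat.py
```

```text
t 27.73 p [ 0.4516 -0.0764  0.1831] psi 2.58 zdir [ 0.0306 -0.0162 -0.9994] F [-0.6 -0.1  0.8] op -0.0003 q [-0.33 -0.38  2.04 -0.01  1.45  1.2 ]
36 [524.8  95.6] [0.2326 0.824  0.0348] [[0.3339 0.7063 0.13  ]]
35 [497.1 100.9] [0.233  0.7247 0.0353] [[0.3343 0.6174 0.13  ]]
234 [312.6 187.1] [0.416  0.0553 0.0227] [[0.5072 0.0166 0.13  ]]
50 [278.7 205.6] [ 0.5518 -0.0784  0.1424] [[ 0.5405 -0.0751  0.13  ]]
top seated 41 [0.6685 0.0658 0.168 ] z 0.1626
top seated 38 [0.6099 0.0629 0.168 ] z 0.1645
top seated 36 [0.5537 0.0617 0.168 ] z 0.1634
scene seated 54 [0.5583 0.0594 0.168 ] z 0.1618
scene seated 59 [0.6154 0.0621 0.168 ] z 0.1616
scene seated 65 [0.6735 0.0646 0.168 ] z 0.1614
```

View pics/l6.png

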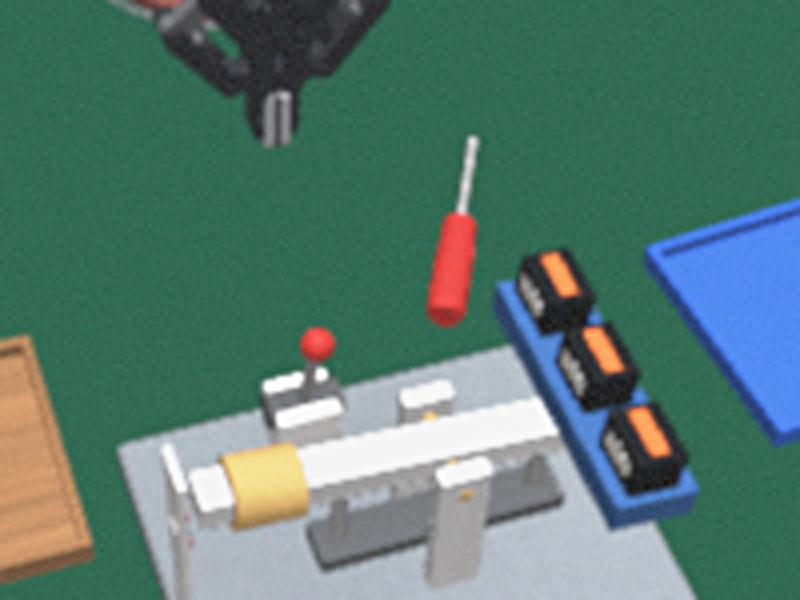

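>>> {"method": "jog_arm", "body": {
  "steps": [
    {"dx":0.6,"dy":-0.03,"dz":-0.3,"twist":0},
    {"dx":0.6,"dy":-0.03,"dz":-1.0,"twist":0},
    {"dx":0.6,"dy":-0.03,"dz":-1.5,"twist":0},
    {"dx":0.6,"dy":-0.03,"dz":-1.5,"twist":0}
  ]
}}

```text
t: 28.38
tool_pos: [0.4838, -0.0769, 0.0872]
tool_rot: [3.127, 0.068, 0.034]
contact_force: [-0.1, 0.7, 0.6]
opening: 0.0001
```

```bash
python3 st.py .54 -.0785 .092 2.5
```

```text
t 28.38 p [ 0.4838 -0.0769  0.0872] psi 2.5 zdir [ 0.0219 -0.0132 -0.9997] F [-0.1  0.7  0.6] op 0.0001 q [-0.31 -0.19  2.05 -0.01  1.26  1.22]
units [ 0.936 -0.027  0.081] twist 0.0
```

>>> {"method": "jog_arm", "body": {
  "steps": [
    {"dx":0.3,"dy":-0.025,"dz":0.08,"twist":0},
    {"dx":0.6,"dy":-0.025,"dz":0.08,"twist":0},
    {"dx":0.75,"dy":-0.02,"dz":0.08,"twist":0},
    {"dx":0.9,"dy":-0.015,"dz":0.08,"twist":0},
    {"dx":1.0,"dy":-0.01,"dz":0.08,"twist":0}
  ]
}}

```text
t: 29.0
tool_pos: [0.5429, -0.0775, 0.0914]
tool_rot: [3.127, 0.068, 0.029]
contact_force: [-11.1, -1.2, 1.4]
opening: 0.0004
```

```bash
cat > ball.py <<'E'
from m import *
d=cam('scene'); C=cloud(d)
for i,a,c,l in blobs(mask(d,(0,150,90),(7,255,255)),5):
    P=C[l==i]; z=np.nanmedian(P,0)
    if abs(z[0]-.52)<.1 and abs(z[1]+.08)<.04:
        # lever angle: intersect ray with circle in the plane y=-.079 -> use swing plane
        o,r=ray(d,[c]); n=np.array([-np.sin(.0436),np.cos(.0436),0]); h=np.array([.5223,-.0788,.055])
        s=((h-o)@n)/(r[0]@n); q=o+s*r[0]; v=q-h
        print('ball',a,q.round(4),'r',np.linalg.norm(v).round(4),'lever',(np.arctan2(v@[np.cos(.0436),np.sin(.0436),0],v[2])+.5).round(3))
E
python3 st.py; python3 ball.py; python3 seat.py
```

```text
t 29.0 p [ 0.5429 -0.0775  0.0914] psi 2.5 zdir [ 0.0187 -0.0131 -0.9997] F [-11.1  -1.2   1.4] op 0.0004 q [-0.27 -0.04  1.91 -0.01  1.25  1.26]
ball 49 [ 0.5676 -0.0768  0.1373] r 0.0939 lever 1.003
top seated 40 [0.6689 0.0656 0.168 ] z 0.1628
top seated 36 [0.6103 0.0639 0.168 ] z 0.1627
top seated 38 [0.5531 0.0619 0.168 ] z 0.1624
scene seated 51 [0.5592 0.0593 0.168 ] z 0.1612
scene seated 60 [0.6157 0.0621 0.168 ] z 0.1612
scene seated 63 [0.6737 0.0647 0.168 ] z 0.1612
```

>>> {"method": "jog_arm", "body": {
  "steps": [
    {"dx":-0.2,"dy":0,"dz":0.0,"twist":0},
    {"dx":-0.3,"dy":0,"dz":0.6,"twist":0},
    {"dx":-0.3,"dy":0,"dz":1.4,"twist":0},
    {"dx":0.1,"dy":0,"dz":1.5,"twist":0},
    {"dx":0.33,"dy":0,"dz":1.5,"twist":0}
  ],
  "gripper": 0
}}

```text
t: 29.78
tool_pos: [0.564, -0.0775, 0.1833]
tool_rot: [3.127, 0.068, 0.035]
contact_force: [0.2, -0.0, -0.3]
opening: 0.0854
```

```bash
python3 st.py .564 -.0775 .09 2.5; python3 ball.py; python3 seat.py;python3 - <<'E'
from m import *
d=cam('scene'); save(d,'l7.png',(200,100,400,250),4)
E
```

```text
t 29.77 p [ 0.564  -0.0775  0.1833] psi 2.51 zdir [ 0.0228 -0.0136 -0.9996] F [ 0.2 -0.  -0.3] op 0.0854 q [-0.26 -0.08  1.79 -0.01  1.41  1.26]
units [-0.    -0.    -1.554] twist -0.001
ball 48 [ 0.5671 -0.0768  0.1369] r 0.0934 lever 1.0
top seated 41 [0.6687 0.0657 0.168 ] z 0.1631
top seated 35 [0.6105 0.0645 0.168 ] z 0.1633
top seated 39 [0.5535 0.0621 0.168 ] z 0.1627
scene seated 53 [0.5591 0.0594 0.168 ] z 0.1613
scene seated 61 [0.6156 0.0622 0.168 ] z 0.1613
scene seated 64 [0.6738 0.0646 0.168 ] z 0.1616
```

View pics/l7.png

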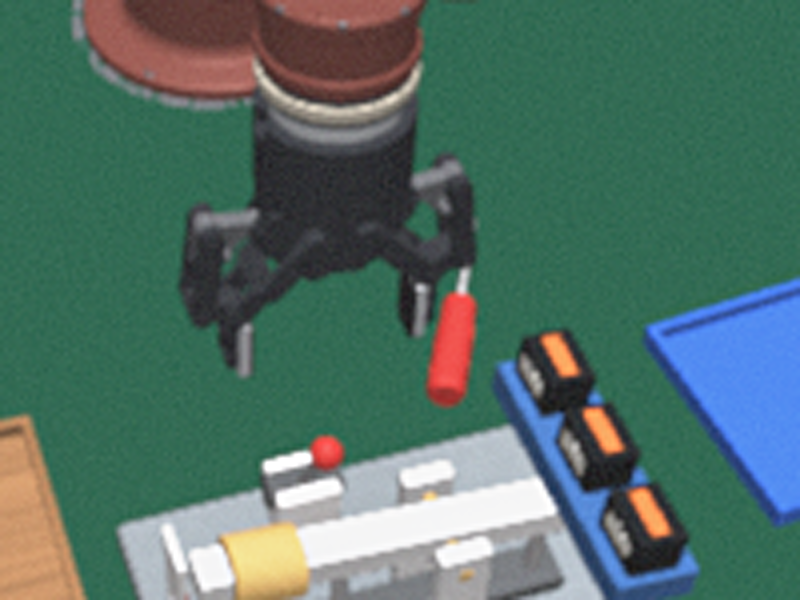

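>>> {"method": "jog_arm", "body": {
  "steps": [
    {"dx":0.02,"dy":0,"dz":-0.3,"twist":0},
    {"dx":0.02,"dy":0,"dz":-0.8,"twist":0},
    {"dx":0.02,"dy":0,"dz":-1.3,"twist":0},
    {"dx":0.02,"dy":0,"dz":-1.57,"twist":0},
    {"dx":0.02,"dy":0,"dz":-1.57,"twist":0}
  ],
  "gripper": 105
}}

```text
t: 30.6
tool_pos: [0.561, -0.0767, 0.0832]
tool_rot: [3.129, 0.068, 0.018]
contact_force: [0.0, -1.2, 0.1]
opening: 0.05
```

```bash
python3 st.py .565 -.0775 .089 2.5;python3 - <<'E'
from m import *
d=cam('scene'); save(d,'l8.png',(220,140,340,240),6)
E
```

```text
t 30.6 p [ 0.561  -0.0767  0.0832] psi 2.51 zdir [ 0.0118 -0.0111 -0.9999] F [ 0.  -1.2  0.1] op 0.05 q [-0.26  0.01  1.87 -0.01  1.25  1.27]
units [ 0.066 -0.013  0.097] twist -0.001
```

View pics/l8.png

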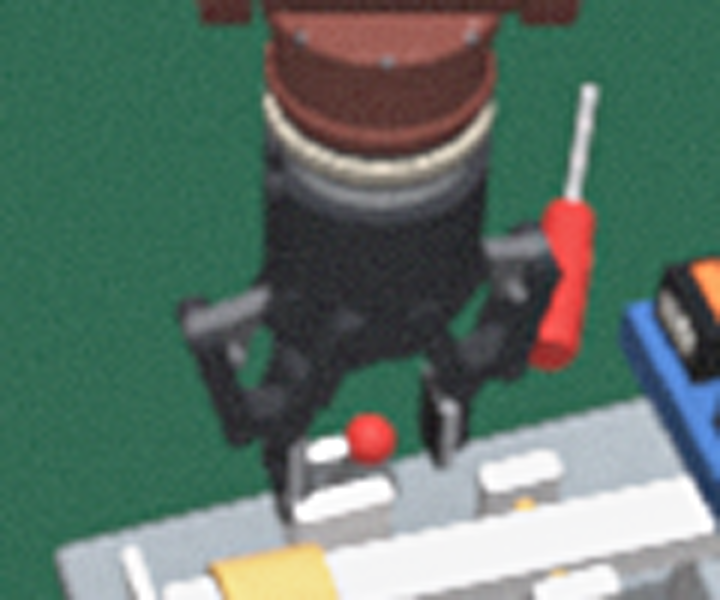

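Ball lies between the fingers. I grip it with 70 N.

>>> {"method": "jog_arm", "body": {
  "steps": [
    {"dx":0.06,"dy":-0.01,"dz":0.03,"twist":0},
    {"dx":0.06,"dy":-0.01,"dz":0.03,"twist":0},
    {"dx":0.06,"dy":-0.01,"dz":0.03,"twist":0},
    {"dx":0.06,"dy":-0.01,"dz":0.03,"twist":0},
    {"dx":0.06,"dy":-0.01,"dz":0.03,"twist":0}
  ],
  "gripper": 255,
  "newtons": 70
}}

```text
t: 31.28
tool_pos: [0.5675, -0.0756, 0.0891]
tool_rot: [3.132, 0.068, 0.028]
contact_force: [0.3, 6.8, 4.2]
opening: 0.0152
```

```bash
python3 st.py .565 -.0775 .089 2.5;python3 - <<'E'
from m import *
d=cam('scene'); save(d,'l9.png',(220,140,340,240),6)
E
```

```text
t 31.27 p [ 0.5675 -0.0756  0.0891] psi 2.51 zdir [ 0.0183 -0.008  -0.9998] F [0.3 6.8 4.2] op 0.0152 q [-0.26  0.02  1.85 -0.    1.25  1.27]
units [-0.041 -0.032 -0.002] twist -0.001
```

View pics/l9.png

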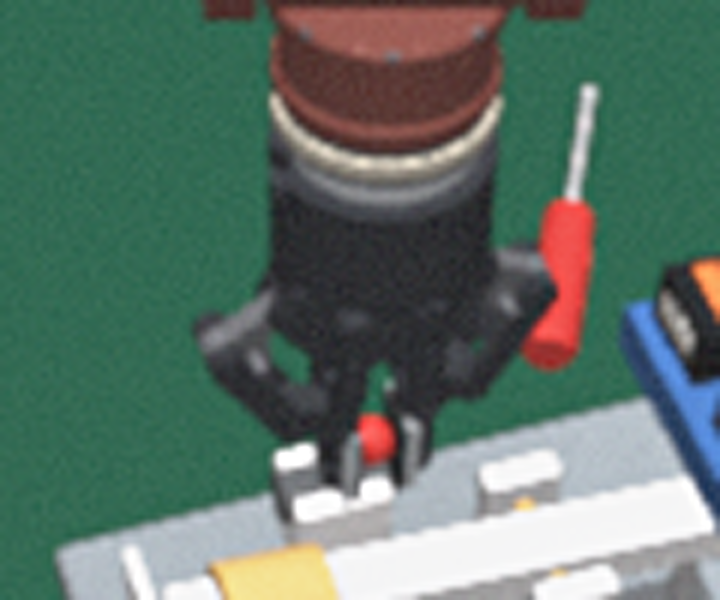

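>>> {"method": "jog_arm", "body": {
  "steps": [
    {"dx":-0.16,"dy":0.01,"dz":0.075,"twist":0},
    {"dx":-0.33,"dy":0.0,"dz":0.13,"twist":0},
    {"dx":-0.5,"dy":-0.01,"dz":0.16,"twist":0},
    {"dx":-0.68,"dy":-0.02,"dz":0.173,"twist":0},
    {"dx":-0.85,"dy":-0.025,"dz":0.16,"twist":0}
  ]
}}

```text
t: 31.95
tool_pos: [0.5188, -0.0776, 0.1013]
tool_rot: [3.131, 0.067, 0.041]
contact_force: [8.4, -1.0, 2.5]
opening: 0.0147
```

```bash
python3 st.py; python3 ball.py
```

```text
t 31.95 p [ 0.5188 -0.0776  0.1013] psi 2.46 zdir [ 0.0262 -0.0088 -0.9996] F [ 8.4 -1.   2.5] op 0.0147 q [-0.29 -0.12  1.96 -0.    1.27  1.24]
ball 43 [ 0.5325 -0.0784  0.149 ] r 0.0946 lever 0.608
```

The ball is sliding in the pads again, with the lever near 0.6. I switch to pushing with shut fingers from the +x side, where there is now room.

>>> {"method": "jog_arm", "body": {
  "steps": [
    {"dx":0,"dy":0,"dz":0,"twist":0},
    {"dx":0,"dy":0,"dz":0,"twist":0},
    {"dx":0,"dy":0,"dz":0.7,"twist":0},
    {"dx":0,"dy":0,"dz":1.4,"twist":0},
    {"dx":0.5,"dy":0,"dz":1.4,"twist":0}
  ],
  "gripper": 105
}}

```text
t: 32.62
tool_pos: [0.5497, -0.0781, 0.1902]
tool_rot: [3.129, 0.066, 0.05]
contact_force: [0.2, -0.4, 0.1]
opening: 0.05
```

```bash
python3 st.py .568 -.0785 .10 2.5; python3 ball.py; python3 seat.py; python3 - <<'E'
from m import *
d=cam('scene'); save(d,'l10.png',(220,120,400,250),4)
C=cloud(d); m=(np.abs(C[:,:,0]-.605)<.03)&(np.abs(C[:,:,1]+.078)<.02)&(C[:,:,2]>.08)
P=C[m]; print('beam near y=-.078: x',np.percentile(P[:,0],[1,50,99]).round(3),'z',np.percentile(P[:,2],[5,50,99]).round(3))
E
```

```text
t 32.62 p [ 0.5497 -0.0781  0.1902] psi 2.45 zdir [ 0.0322 -0.0112 -0.9994] F [ 0.2 -0.4  0.1] op 0.05 q [-0.27 -0.13  1.82 -0.    1.42  1.25]
units [ 0.305 -0.006 -1.504] twist 0.005
ball 49 [ 0.5282 -0.0785  0.1446] r 0.0898 lever 0.566
top seated 39 [0.6698 0.0662 0.168 ] z 0.1645
top seated 34 [0.6108 0.0625 0.168 ] z 0.1651
top seated 29 [0.5532 0.0596 0.168 ] z 0.1646
scene seated 54 [0.5561 0.0589 0.168 ] z 0.1636
scene seated 60 [0.6143 0.0618 0.168 ] z 0.1637
scene seated 66 [0.6727 0.0641 0.168 ] z 0.1637
beam near y=-.078: x [0.575 0.58  0.631] z [0.119 0.414 0.513]
```

View pics/l10.png

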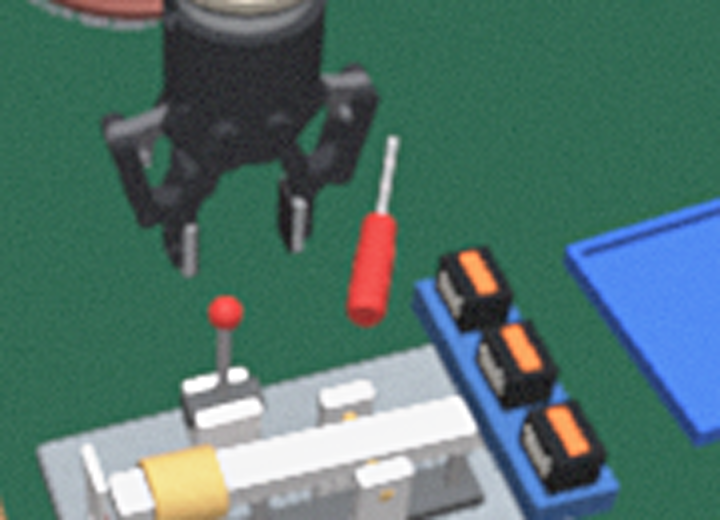

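>>> {"method": "jog_arm", "body": {
  "steps": [
    {"dx":0.32,"dy":-0.01,"dz":0,"twist":0},
    {"dx":0.32,"dy":-0.01,"dz":0,"twist":0},
    {"dx":0.32,"dy":-0.01,"dz":-0.5,"twist":0},
    {"dx":0.32,"dy":-0.01,"dz":-1.1,"twist":0},
    {"dx":0.32,"dy":-0.01,"dz":-1.5,"twist":0}
  ],
  "gripper": 255
}}

```text
t: 33.45
tool_pos: [0.564, -0.0775, 0.0916]
tool_rot: [3.133, 0.068, 0.029]
contact_force: [-0.4, 0.3, -0.1]
opening: 0.0001
```

```bash
python3 st.py .502 -.081 .093 2.5; python3 ball.py
```

```text
t 33.45 p [ 0.564  -0.0775  0.0916] psi 2.48 zdir [ 0.0185 -0.0075 -0.9998] F [-0.4  0.3 -0.1] op 0.0001 q [-0.27  0.01  1.86 -0.    1.26  1.26]
units [-1.033 -0.059  0.023] twist 0.002
```

>>> {"method": "jog_arm", "body": {
  "steps": [
    {"dx":-0.25,"dy":-0.02,"dz":0.05,"twist":0},
    {"dx":-0.5,"dy":-0.03,"dz":0.05,"twist":0},
    {"dx":-0.7,"dy":-0.04,"dz":0.04,"twist":0},
    {"dx":-0.85,"dy":-0.05,"dz":0.02,"twist":0},
    {"dx":-1.0,"dy":-0.06,"dz":0.0,"twist":0}
  ]
}}

```text
t: 34.12
tool_pos: [0.503, -0.0809, 0.0895]
tool_rot: [3.133, 0.067, 0.028]
contact_force: [13.1, 0.2, 1.2]
opening: 0.0
```

```bash
python3 st.py .502 -.081 .093 2.5; python3 ball.py; python3 seat.py
```

```text
t 34.12 p [ 0.503  -0.0809  0.0895] psi 2.46 zdir [ 0.0182 -0.007  -0.9998] F [13.1  0.2  1.2] op 0.0 q [-0.31 -0.14  2.   -0.    1.26  1.22]
units [-0.016 -0.001  0.058] twist 0.004
top seated 38 [0.6714 0.0635 0.168 ] z 0.1696
top seated 30 [0.6121 0.06   0.168 ] z 0.169
top seated 27 [0.5537 0.0571 0.168 ] z 0.1687
scene seated 57 [0.5532 0.0579 0.168 ] z 0.1683
scene seated 61 [0.6108 0.0608 0.168 ] z 0.1681
scene seated 70 [0.6694 0.0633 0.168 ] z 0.1685
```

>>> {"method": "jog_arm", "body": {
  "steps": [
    {"dx":-0.06,"dy":0,"dz":0,"twist":0},
    {"dx":-0.06,"dy":0,"dz":0,"twist":0}
  ]
}}

```text
t: 34.52
tool_pos: [0.5022, -0.0816, 0.0922]
tool_rot: [3.131, 0.066, 0.041]
contact_force: [8.9, -0.2, -1.4]
opening: -0.0001
```

>>> {"method": "jog_arm", "body": {
  "steps": [
    {"dx":0.15,"dy":0,"dz":0,"twist":0},
    {"dx":0.3,"dy":0,"dz":0.3,"twist":0},
    {"dx":0.3,"dy":0,"dz":1.0,"twist":0},
    {"dx":0.3,"dy":0.2,"dz":1.7,"twist":0},
    {"dx":0.4,"dy":0.6,"dz":2.0,"twist":0}
  ],
  "gripper": 105,
  "newtons": 40
}}

```text
t: 35.15
tool_pos: [0.5277, -0.0461, 0.217]
tool_rot: [3.13, 0.064, 0.049]
contact_force: [0.3, -0.6, -0.4]
opening: 0.0505
```

```bash
python3 st.py .5545 .0577 .122 2.5; python3 ball.py; python3 seat.py; python3 - <<'E'
from m import *
d=cam('scene'); save(d,'l11.png',(200,100,480,270),2.8)
E
```

```text
t 35.15 p [ 0.5277 -0.0461  0.217 ] psi 2.35 zdir [ 0.0313 -0.0101 -0.9995] F [ 0.3 -0.6 -0.4] op 0.0505 q [-0.23 -0.21  1.84 -0.    1.47  1.3 ]
units [ 0.447  1.729 -1.583] twist 0.015
ball 45 [ 0.4845 -0.0804  0.1344] r 0.088 lever 0.056
top seated 38 [0.6715 0.0635 0.168 ] z 0.1699
top seated 32 [0.6117 0.0601 0.168 ] z 0.1704
scene seated 57 [0.5532 0.0579 0.168 ] z 0.168
scene seated 62 [0.6108 0.0609 0.168 ] z 0.1683
scene seated 70 [0.6696 0.0634 0.168 ] z 0.1683
```

View pics/l11.png

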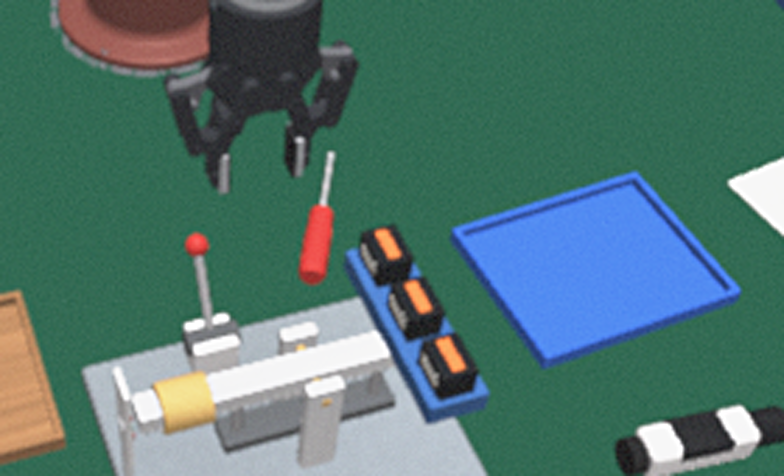

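```bash
python3 - <<'E'
from m import *
for n in ('scene','top'):
  d=cam(n)
  for i,a,c,l in blobs(mask(d,(0,150,90),(7,255,255)),8):
    p=plane(d,[c],.13)[0]
    if abs(p[1]+.08)<.03: print(n,a,c.round(2),p.round(4))
  for i,a,c,l in blobs(mask(d,(0,180,120),(5,255,255)),8):
    p=plane(d,[c],.13)[0]
    if abs(p[1]+.08)<.03: print(' tight',n,a,c.round(2),p.round(4))
E
```

```text
scene 43 [269.77 186.95] [ 0.4803 -0.0795  0.13  ]
 tight scene 13 [269.62 188.08] [ 0.4836 -0.0808  0.13  ]
```

>>> {"method": "jog_arm", "body": {
  "steps": [
    {"dx":0.2,"dy":0.8,"dz":0,"twist":0.01},
    {"dx":0.44,"dy":1.73,"dz":-0.1,"twist":0.01},
    {"dx":0.44,"dy":1.73,"dz":-0.5,"twist":0.01},
    {"dx":0.44,"dy":1.73,"dz":-0.8,"twist":0.01},
    {"dx":0.44,"dy":1.73,"dz":-0.8,"twist":0.01}
  ]
}}

```text
t: 36.08
tool_pos: [0.5499, 0.0571, 0.1599]
tool_rot: [3.132, 0.067, 0.029]
contact_force: [-0.3, 0.6, -0.1]
opening: 0.0501
```

```bash
python3 st.py .5545 .0577 .122 2.5; python3 - <<'E'
from m import *
d=cam('scene'); save(d,'u1.png',(270,120,430,250),4.5)
E
python3 st.py .5545 .0577 .122 2.5
```

```text
t 36.08 p [0.5499 0.0571 0.1599] psi 2.45 zdir [ 0.0184 -0.0085 -0.9998] F [-0.3  0.6 -0.1] op 0.0501 q [-0.03 -0.1   1.84 -0.01  1.38  1.5 ]
units [ 0.076  0.01  -0.632] twist 0.005
t 36.12 p [0.551  0.057  0.1616] psi 2.44 zdir [ 0.0213 -0.0085 -0.9997] F [0.2 1.  0.4] op 0.0502 q [-0.03 -0.1   1.84 -0.01  1.38  1.5 ]
units [ 0.059  0.011 -0.66 ] twist 0.006
```

View pics/u1.png

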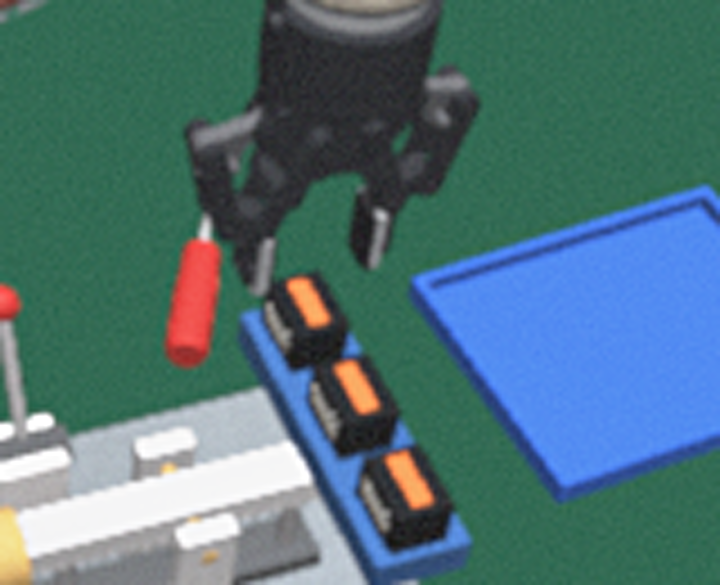

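Fingers straddle the near relay. I go down and grip.

>>> {"method": "jog_arm", "body": {
  "steps": [
    {"dx":0.055,"dy":0.01,"dz":-0.3,"twist":0},
    {"dx":0.055,"dy":0.01,"dz":-0.62,"twist":0},
    {"dx":0.055,"dy":0.01,"dz":-0.62,"twist":0}
  ]
}}

```text
t: 36.5
tool_pos: [0.5524, 0.0575, 0.1214]
tool_rot: [3.132, 0.066, 0.025]
contact_force: [-0.4, 0.5, -0.5]
opening: 0.0504
```

>>> {"method": "jog_arm", "body": {
  "steps": [
    {"dx":0,"dy":0,"dz":0,"twist":0},
    {"dx":0,"dy":0,"dz":0,"twist":0},
    {"dx":0,"dy":0,"dz":0,"twist":0},
    {"dx":0,"dy":0,"dz":0,"twist":0}
  ],
  "gripper": 255,
  "newtons": 40
}}

```text
t: 37.0
tool_pos: [0.5525, 0.0577, 0.1217]
tool_rot: [3.132, 0.066, 0.026]
contact_force: [-0.5, 1.1, -0.4]
opening: 0.029
```

```bash
python3 st.py .452 .354 .12 6
```

```text
t 37.0 p [0.5525 0.0577 0.1217] psi 2.42 zdir [ 0.0167 -0.008  -0.9998] F [-0.5  1.1 -0.4] op 0.029 q [-0.03 -0.06  1.87 -0.01  1.31  1.5 ]
units [-1.675  4.939 -0.028] twist 0.358
```

>>> {"method": "jog_arm", "body": {
  "steps": [
    {"dx":0,"dy":0,"dz":0.25,"twist":0},
    {"dx":0,"dy":0,"dz":0.6,"twist":0},
    {"dx":0,"dy":0,"dz":1.2,"twist":0},
    {"dx":0,"dy":0.7,"dz":1.3,"twist":0},
    {"dx":-0.3,"dy":1.6,"dz":1.3,"twist":0.2}
  ]
}}

```text
t: 37.62
tool_pos: [0.5366, 0.154, 0.2037]
tool_rot: [3.131, 0.118, 0.035]
contact_force: [-0.1, 0.2, -0.5]
opening: 0.0289
```

```bash
python3 st.py .452 .354 .10 6; python3 ball.py; python3 seat.py; python3 - <<'E'
from m import *
d=cam('scene'); save(d,'u2.png',(270,100,490,250),3.5)
E
```

```text
t 37.62 p [0.5366 0.154  0.2037] psi 4.31 zdir [ 0.0229 -0.0069 -0.9997] F [-0.1  0.2 -0.5] op 0.0289 q [ 0.15 -0.12  1.79 -0.01  1.45  1.65]
units [-1.409  3.334 -1.729] twist 0.169
ball 46 [ 0.485  -0.0804  0.1351] r 0.0884 lever 0.064
top seated 39 [0.6714 0.0636 0.168 ] z 0.1699
top seated 32 [0.6118 0.0603 0.168 ] z 0.1698
scene seated 61 [0.611  0.0609 0.168 ] z 0.1682
scene seated 70 [0.6694 0.0633 0.168 ] z 0.1682
```

View pics/u2.png

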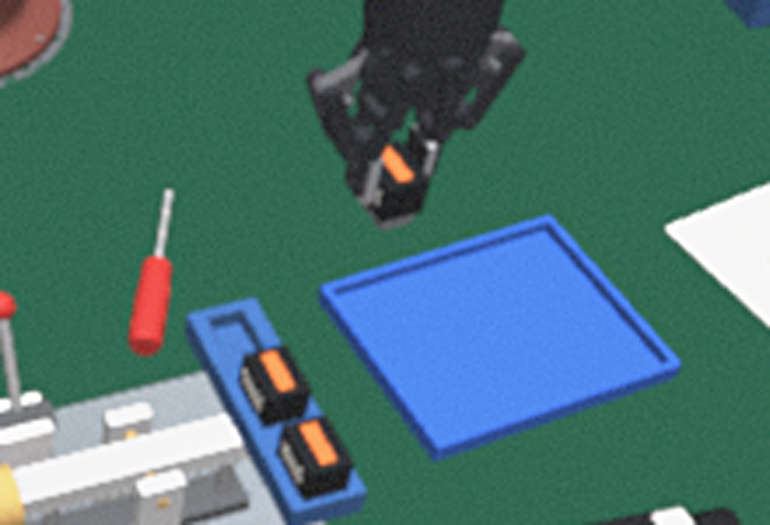

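Unplugged cleanly. On to the tray.

>>> {"method": "jog_arm", "body": {
  "steps": [
    {"dx":-0.4,"dy":0.9,"dz":0,"twist":0.17},
    {"dx":-0.8,"dy":1.8,"dz":0,"twist":0.17},
    {"dx":-1.15,"dy":2.7,"dz":-0.4,"twist":0.17},
    {"dx":-1.4,"dy":3.33,"dz":-1.0,"twist":0.17},
    {"dx":-1.4,"dy":3.33,"dz":-1.9,"twist":0.17}
  ]
}}

```text
t: 38.45
tool_pos: [0.4527, 0.3565, 0.0896]
tool_rot: [3.131, 0.173, 0.039]
contact_force: [0.6, -0.2, -0.7]
opening: 0.0289
```

```bash
python3 st.py .452 .354 .002 6; python3 - <<'E'
from m import *
d=cam('scene'); save(d,'u3.png',(330,90,510,240),4)
E
python3 st.py .452 .354 .002 6
```

```text
t 38.45 p [0.4527 0.3565 0.0896] psi 6.34 zdir [ 0.0254 -0.0039 -0.9997] F [ 0.6 -0.2 -0.7] op 0.0289 q [ 0.55  0.03  1.84 -0.02  1.25  2.01]
units [-0.012 -0.042 -1.46 ] twist -0.034
t 38.5 p [0.4473 0.3518 0.0794] psi 6.27 zdir [ 0.0113 -0.013  -0.9999] F [-3.1 -3.7 -6.1] op 0.0295 q [ 0.54  0.03  1.85 -0.02  1.25  2.01]
units [ 0.079  0.036 -1.289] twist -0.027
```

View pics/u3.png

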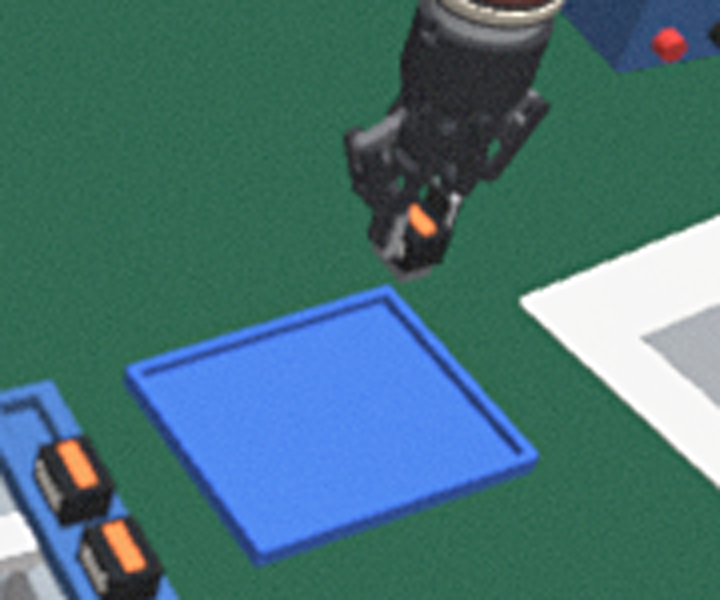

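>>> {"method": "jog_arm", "body": {
  "steps": [
    {"dx":0.05,"dy":0.03,"dz":-0.3,"twist":0},
    {"dx":0.05,"dy":0.03,"dz":-0.6,"twist":0},
    {"dx":0.05,"dy":0.03,"dz":-0.9,"twist":0},
    {"dx":0.05,"dy":0.03,"dz":-1.1,"twist":0},
    {"dx":0.05,"dy":0.03,"dz":-1.1,"twist":0}
  ]
}}

```text
t: 39.12
tool_pos: [0.4498, 0.3532, 0.0124]
tool_rot: [3.122, 0.171, 0.014]
contact_force: [0.6, 0.3, -0.5]
opening: 0.0293
```

```bash
python3 st.py .452 .354 .002 6; python3 - <<'E'
from m import *
d=cam('scene'); save(d,'u4.png',(330,90,510,240),4)
E
python3 st.py .452 .354 .002 6
```

```text
t 39.12 p [0.4498 0.3532 0.0124] psi 6.26 zdir [ 0.0098 -0.0139 -0.9999] F [ 0.6  0.3 -0.5] op 0.0293 q [ 0.54  0.13  1.88 -0.02  1.13  2.01]
units [ 0.036  0.014 -0.174] twist -0.026
t 39.17 p [0.4504 0.3536 0.0134] psi 6.26 zdir [ 0.0112 -0.0131 -0.9999] F [-0.5  0.6 -0.7] op 0.0294 q [ 0.54  0.13  1.88 -0.02  1.13  2.01]
units [ 0.027  0.007 -0.189] twist -0.026
```

View pics/u4.png

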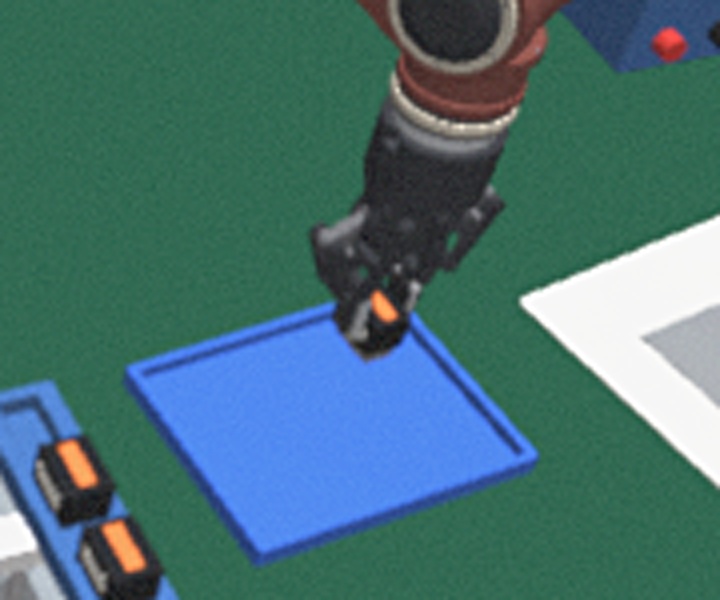

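>>> {"method": "jog_arm", "body": {
  "steps": [
    {"dx":0.1,"dy":-0.1,"dz":-0.08,"twist":0},
    {"dx":0.1,"dy":-0.1,"dz":-0.15,"twist":0},
    {"dx":0.1,"dy":-0.1,"dz":-0.2,"twist":0},
    {"dx":0.1,"dy":-0.1,"dz":-0.2,"twist":0}
  ]
}}

```text
t: 39.67
tool_pos: [0.4561, 0.3475, 0.0009]
tool_rot: [3.123, 0.171, 0.015]
contact_force: [-0.4, 0.2, -0.2]
opening: 0.0294
```

```bash
python3 st.py .456 .348 .0 6
```

```text
t 39.67 p [0.4561 0.3475 0.0009] psi 6.26 zdir [ 0.0105 -0.0133 -0.9999] F [-0.4  0.2 -0.2] op 0.0294 q [ 0.53  0.15  1.88 -0.02  1.11  2.  ]
units [-0.001  0.008 -0.016] twist -0.026
```

>>> {"method": "jog_arm", "body": {
  "steps": [
    {"dx":0,"dy":0,"dz":-0.03,"twist":0},
    {"dx":0,"dy":0,"dz":-0.03,"twist":0},
    {"dx":0,"dy":0,"dz":-0.03,"twist":0}
  ]
}}

```text
t: 40.05
tool_pos: [0.4564, 0.3478, -0.0003]
tool_rot: [3.123, 0.171, 0.016]
contact_force: [-1.2, -0.6, 3.1]
opening: 0.029
```

>>> {"method": "jog_arm", "body": {
  "steps": [
    {"dx":0,"dy":0,"dz":0,"twist":0},
    {"dx":0,"dy":0,"dz":0,"twist":0},
    {"dx":0,"dy":0,"dz":0,"twist":0}
  ],
  "gripper": 110
}}

```text
t: 40.42
tool_pos: [0.4562, 0.3477, -0.0005]
tool_rot: [3.123, 0.171, 0.016]
contact_force: [0.8, 0.1, -0.1]
opening: 0.0487
```

>>> {"method": "jog_arm", "body": {
  "steps": [
    {"dx":0,"dy":0,"dz":0.5,"twist":0},
    {"dx":0,"dy":0,"dz":1.3,"twist":0},
    {"dx":0,"dy":0,"dz":2.2,"twist":0},
    {"dx":0,"dy":0,"dz":3.1,"twist":0},
    {"dx":0.3,"dy":-0.8,"dz":3.4,"twist":-0.2}
  ]
}}

```text
t: 41.05
tool_pos: [0.4757, 0.3019, 0.2087]
tool_rot: [3.129, 0.122, 0.027]
contact_force: [2.3, 0.1, -0.4]
opening: 0.0489
```

```bash
python3 st.py .613 .0607 .16 2.5; python3 seat.py; python3 meas.py | grep -E '^top|^scene|orange'; python3 - <<'E'
from m import *
d=cam('scene'); save(d,'u5.png',(270,100,510,250),3.3)
E
python3 st.py .613 .0607 .16 2.5
```

```text
t 41.05 p [0.4757 0.3019 0.2087] psi 4.48 zdir [ 0.0176 -0.0095 -0.9998] F [ 2.3  0.1 -0.4] op 0.0489 q [ 0.44 -0.1   1.76 -0.02  1.47  1.94]
units [ 2.289 -4.02  -0.812] twist -0.198
top seated 38 [0.6716 0.0635 0.168 ] z 0.1691
top seated 31 [0.6119 0.0601 0.168 ] z 0.1694
scene seated 60 [0.6111 0.0608 0.168 ] z 0.1684
scene seated 70 [0.6694 0.0633 0.168 ] z 0.1683
top
orange 33 [240.9 178.8] [0.6325 0.0723 0.046 ] ang 1.0 z 0.1696
orange 24 [142.5 240.7] [0.4583 0.3457 0.046 ] ang 19.1 z 0.0493
scene
orange 34 [422.2 170.7] [0.4568 0.3483 0.046 ] ang 3.7 z 0.0476
t 41.5 p [0.4733 0.3001 0.2021] psi 4.34 zdir [ 0.0083 -0.0143 -0.9999] F [-0.  -0.3 -0.5] op 0.0485 q [ 0.44 -0.1   1.77 -0.02  1.47  1.94]
units [ 2.328 -3.99  -0.701] twist -0.184
```

View pics/u5.png

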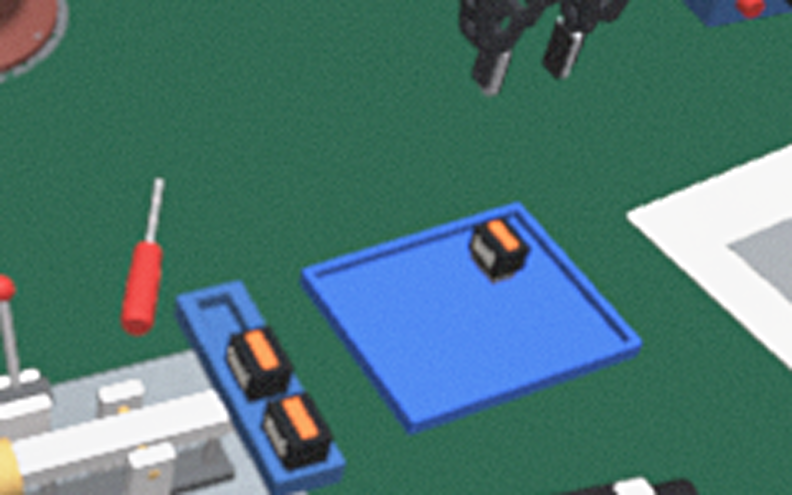

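>>> {"method": "jog_arm", "body": {
  "steps": [
    {"dx":0.5,"dy":-0.85,"dz":0,"twist":-0.18},
    {"dx":1.0,"dy":-1.7,"dz":0,"twist":-0.18},
    {"dx":1.5,"dy":-2.6,"dz":0,"twist":-0.18},
    {"dx":2.0,"dy":-3.4,"dz":-0.2,"twist":-0.18},
    {"dx":2.33,"dy":-3.99,"dz":-0.5,"twist":-0.18}
  ]
}}

```text
t: 42.12
tool_pos: [0.6144, 0.0591, 0.1718]
tool_rot: [3.126, 0.068, 0.013]
contact_force: [-0.1, -0.1, 0.5]
opening: 0.0483
```

```bash
python3 st.py .613 .0607 .122 2.5; python3 - <<'E'
from m import *
d=cam('scene'); save(d,'u6.png',(270,120,430,250),4.5)
E
python3 st.py .613 .0607 .122 2.5
```

```text
t 42.12 p [0.6144 0.0591 0.1718] psi 2.5 zdir [ 0.0087 -0.0145 -0.9999] F [-0.1 -0.1  0.5] op 0.0483 q [-0.02  0.05  1.67 -0.01  1.41  1.51]
units [-0.024  0.026 -0.829] twist -0.0
t 42.17 p [0.6142 0.0553 0.168 ] psi 2.34 zdir [ 0.0046 -0.0177 -0.9998] F [-0.6 -3.5 -2. ] op 0.0487 q [-0.02  0.06  1.67 -0.02  1.41  1.51]
units [-0.02   0.09  -0.767] twist 0.016
```

View pics/u6.png

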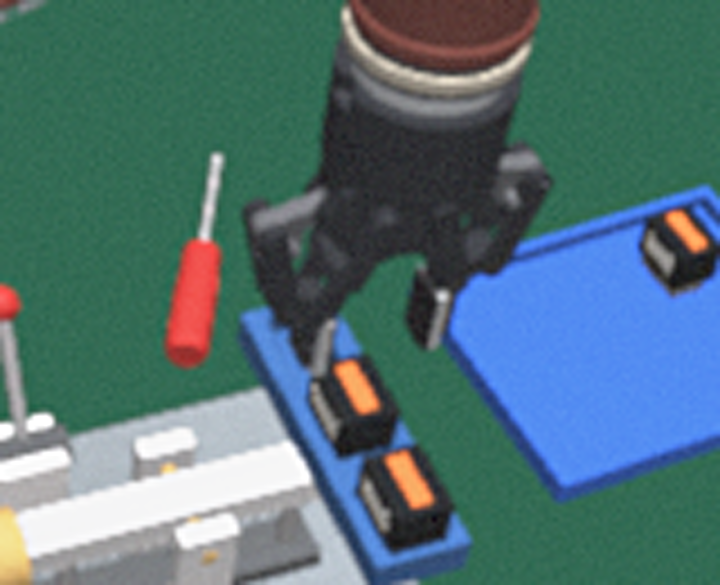

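>>> {"method": "jog_arm", "body": {
  "steps": [
    {"dx":-0.02,"dy":0.09,"dz":-0.05,"twist":0.015},
    {"dx":-0.02,"dy":0.09,"dz":-0.05,"twist":0.015},
    {"dx":-0.02,"dy":0.09,"dz":-0.05,"twist":0.015}
  ]
}}

```text
t: 42.55
tool_pos: [0.6128, 0.0621, 0.1655]
tool_rot: [3.123, 0.071, 0.008]
contact_force: [-0.3, 0.2, 0.1]
opening: 0.0485
```

```bash
python3 st.py .613 .0607 .122 2.5
```

```text
t 42.55 p [0.6128 0.0621 0.1655] psi 2.6 zdir [ 0.0053 -0.0174 -0.9998] F [-0.3  0.2  0.1] op 0.0485 q [-0.01  0.06  1.68 -0.02  1.4   1.52]
units [ 0.003 -0.023 -0.725] twist -0.01
```

>>> {"method": "jog_arm", "body": {
  "steps": [
    {"dx":0,"dy":-0.023,"dz":-0.35,"twist":-0.01},
    {"dx":0,"dy":-0.023,"dz":-0.72,"twist":-0.01},
    {"dx":0,"dy":-0.023,"dz":-0.72,"twist":-0.01}
  ]
}}

```text
t: 42.92
tool_pos: [0.6101, 0.0609, 0.118]
tool_rot: [3.124, 0.069, -0.003]
contact_force: [-0.1, 0.0, -0.3]
opening: 0.0487
```

>>> {"method": "jog_arm", "body": {
  "steps": [
    {"dx":0,"dy":0,"dz":0,"twist":0},
    {"dx":0,"dy":0,"dz":0,"twist":0},
    {"dx":0,"dy":0,"dz":0,"twist":0},
    {"dx":0,"dy":0,"dz":0,"twist":0}
  ],
  "gripper": 255,
  "newtons": 40
}}

```text
t: 43.42
tool_pos: [0.6103, 0.0609, 0.1183]
tool_rot: [3.124, 0.068, -0.003]
contact_force: [0.2, 0.1, 0.4]
opening: 0.0289
```

```bash
python3 st.py .538 .309 .12 6
```

```text
t 43.42 p [0.6103 0.0609 0.1183] psi 2.51 zdir [-0.0013 -0.0174 -0.9998] F [0.2 0.1 0.4] op 0.0289 q [-0.01  0.1   1.72 -0.02  1.33  1.52]
units [-1.204  4.136  0.028] twist 0.349
```

>>> {"method": "jog_arm", "body": {
  "steps": [
    {"dx":0,"dy":0,"dz":0.25,"twist":0},
    {"dx":0,"dy":0,"dz":0.6,"twist":0},
    {"dx":0,"dy":0,"dz":1.2,"twist":0},
    {"dx":0,"dy":0.7,"dz":1.4,"twist":0},
    {"dx":-0.3,"dy":1.6,"dz":1.4,"twist":0.2}
  ]
}}

```text
t: 44.05
tool_pos: [0.5946, 0.1573, 0.2071]
tool_rot: [3.123, 0.12, 0.009]
contact_force: [0.4, 1.1, -2.1]
opening: 0.0294
```

```bash
python3 st.py .538 .307 .07 6; python3 ball.py; python3 seat.py
```

```text
t 44.05 p [0.5946 0.1573 0.2071] psi 4.41 zdir [ 0.0063 -0.0163 -0.9998] F [ 0.4  1.1 -2.1] op 0.0294 q [ 0.15  0.03  1.64 -0.02  1.47  1.64]
units [-0.943  2.495 -2.284] twist 0.159
ball 46 [ 0.485  -0.0804  0.1351] r 0.0884 lever 0.064
top seated 39 [0.6714 0.0636 0.168 ] z 0.1695
scene seated 70 [0.6694 0.0633 0.168 ] z 0.1684
```

>>> {"method": "jog_arm", "body": {
  "steps": [
    {"dx":-0.3,"dy":0.85,"dz":0,"twist":0.16},
    {"dx":-0.65,"dy":1.7,"dz":0,"twist":0.16},
    {"dx":-0.94,"dy":2.5,"dz":-0.4,"twist":0.16},
    {"dx":-0.94,"dy":2.5,"dz":-1.3,"twist":0.16},
    {"dx":-0.94,"dy":2.5,"dz":-2.2,"twist":0.16}
  ]
}}

```text
t: 44.82
tool_pos: [0.5373, 0.3093, 0.0733]
tool_rot: [3.121, 0.173, 0.009]
contact_force: [0.1, -0.4, -0.7]
opening: 0.0291
```

>>> {"method": "jog_arm", "body": {
  "steps": [
    {"dx":0,"dy":0,"dz":0,"twist":0},
    {"dx":0,"dy":0,"dz":0,"twist":0}
  ]
}}

```text
t: 45.08
tool_pos: [0.5394, 0.3094, 0.0763]
tool_rot: [3.122, 0.171, 0.014]
contact_force: [0.2, 0.4, 0.3]
opening: 0.0292
```

```bash
python3 st.py .538 .307 -.003 6;  python3 - <<'E'
from m import *
d=cam('scene'); save(d,'u7.png',(330,90,510,240),4)
E
python3 st.py .538 .307 -.003 6
```

```text
t 45.08 p [0.5394 0.3094 0.0763] psi 6.29 zdir [ 0.01   -0.0146 -0.9998] F [0.2 0.4 0.3] op 0.0292 q [ 0.41  0.16  1.73 -0.02  1.25  1.88]
units [-0.023 -0.04  -1.321] twist -0.029
t 45.12 p [0.54   0.3098 0.0773] psi 6.29 zdir [ 0.0118 -0.0138 -0.9998] F [ 0.7  0.3 -0.8] op 0.0293 q [ 0.41  0.16  1.73 -0.02  1.25  1.88]
units [-0.033 -0.046 -1.338] twist -0.029
```

View pics/u7.png

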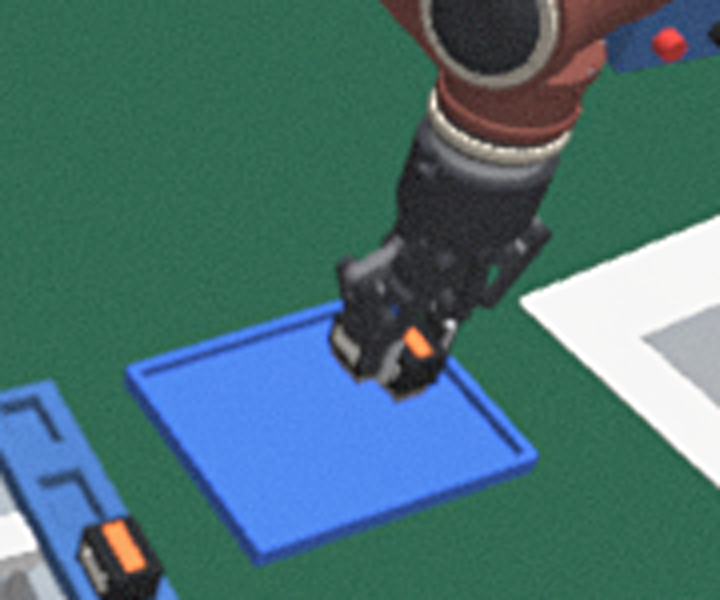

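>>> {"method": "jog_arm", "body": {
  "steps": [
    {"dx":-0.02,"dy":-0.1,"dz":-0.5,"twist":0},
    {"dx":-0.02,"dy":-0.1,"dz":-1.0,"twist":0},
    {"dx":-0.02,"dy":-0.1,"dz":-1.2,"twist":0},
    {"dx":-0.02,"dy":-0.1,"dz":-1.25,"twist":0},
    {"dx":-0.02,"dy":-0.1,"dz":-1.25,"twist":0}
  ]
}}

```text
t: 45.75
tool_pos: [0.54, 0.3043, 0.0041]
tool_rot: [3.123, 0.171, 0.021]
contact_force: [0.3, 1.0, -0.4]
opening: 0.029
```

```bash
python3 st.py .538 .304 -.0045 6
```

```text
t 45.75 p [0.54   0.3043 0.0041] psi 6.29 zdir [ 0.0142 -0.0128 -0.9998] F [ 0.3  1.  -0.4] op 0.029 q [ 0.4   0.24  1.77 -0.02  1.13  1.87]
units [-0.034 -0.005 -0.143] twist -0.029
```

>>> {"method": "jog_arm", "body": {
  "steps": [
    {"dx":-0.02,"dy":0,"dz":-0.07,"twist":0},
    {"dx":-0.02,"dy":0,"dz":-0.14,"twist":0},
    {"dx":-0.02,"dy":0,"dz":-0.15,"twist":0},
    {"dx":-0.02,"dy":0,"dz":-0.15,"twist":0}
  ]
}}

```text
t: 46.25
tool_pos: [0.5396, 0.3047, -0.0039]
tool_rot: [3.124, 0.171, 0.023]
contact_force: [0.2, 0.1, 5.0]
opening: 0.0293
```

```bash
python3 st.py .538 .304 -.0045 6
```

```text
t 46.25 p [ 0.5396  0.3047 -0.0039] psi 6.29 zdir [ 0.0155 -0.0121 -0.9998] F [0.2 0.1 5. ] op 0.0293 q [ 0.4   0.25  1.77 -0.02  1.11  1.87]
units [-0.026 -0.011 -0.01 ] twist -0.029
```

On the floor with 5 N up. Release and go for the last relay.

>>> {"method": "jog_arm", "body": {
  "steps": [
    {"dx":0,"dy":0,"dz":0,"twist":0},
    {"dx":0,"dy":0,"dz":0,"twist":0},
    {"dx":0,"dy":0,"dz":0,"twist":0}
  ],
  "gripper": 110
}}

```text
t: 46.62
tool_pos: [0.5392, 0.3045, -0.0044]
tool_rot: [3.124, 0.172, 0.022]
contact_force: [0.3, 0.5, -0.4]
opening: 0.0487
```

>>> {"method": "jog_arm", "body": {
  "steps": [
    {"dx":0,"dy":0,"dz":0.5,"twist":0},
    {"dx":0,"dy":0,"dz":1.3,"twist":0},
    {"dx":0,"dy":0,"dz":2.2,"twist":0},
    {"dx":0,"dy":0,"dz":3.1,"twist":0},
    {"dx":0.3,"dy":-0.8,"dz":3.4,"twist":-0.2}
  ]
}}

```text
t: 47.25
tool_pos: [0.5586, 0.2588, 0.2048]
tool_rot: [3.128, 0.123, 0.033]
contact_force: [0.1, -0.5, -0.0]
opening: 0.0487
```

```bash
python3 seat.py; python3 meas.py | grep -E '^top|^scene|orange'; python3 st.py .6705 .0633 .165 2.5
```

```text
top seated 39 [0.6714 0.0636 0.168 ] z 0.1695
scene seated 70 [0.6694 0.0633 0.168 ] z 0.1683
top
scene
orange 34 [422.2 170.7] [0.4568 0.3483 0.046 ] ang 3.7 z 0.048
orange 41 [422.1 196.6] [0.5402 0.305  0.046 ] ang 4.0 z 0.0463
t 47.65 p [0.556  0.257  0.1978] psi 4.36 zdir [ 0.0116 -0.0136 -0.9998] F [ 0.  -0.5 -0.1] op 0.0488 q [ 0.32  0.03  1.66 -0.02  1.45  1.82]
units [ 1.908 -3.229 -0.547] twist -0.186
```

>>> {"method": "jog_arm", "body": {
  "steps": [
    {"dx":0.5,"dy":-0.8,"dz":0,"twist":-0.19},
    {"dx":1.0,"dy":-1.6,"dz":0,"twist":-0.19},
    {"dx":1.5,"dy":-2.5,"dz":0,"twist":-0.19},
    {"dx":1.9,"dy":-3.2,"dz":-0.2,"twist":-0.19},
    {"dx":1.9,"dy":-3.22,"dz":-0.5,"twist":-0.19}
  ]
}}

```text
t: 48.28
tool_pos: [0.6712, 0.0616, 0.1669]
tool_rot: [3.126, 0.062, 0.017]
contact_force: [0.4, 1.0, -0.7]
opening: 0.0485
```

>>> {"method": "jog_arm", "body": {
  "steps": [
    {"dx":0,"dy":0,"dz":0,"twist":0},
    {"dx":0,"dy":0,"dz":0,"twist":0}
  ]
}}

```text
t: 48.52
tool_pos: [0.6706, 0.063, 0.1665]
tool_rot: [3.127, 0.065, 0.016]
contact_force: [-0.8, 0.1, -0.3]
opening: 0.0484
```

```bash
python3 st.py .6700 .0633 .121 2.5;  python3 - <<'E'
from m import *
d=cam('scene'); save(d,'u8.png',(270,120,430,250),4.5)
E
python3 st.py .670 .0633 .121 2.5
```

```text
t 48.52 p [0.6706 0.063  0.1665] psi 2.37 zdir [ 0.0103 -0.0141 -0.9998] F [-0.8  0.1 -0.3] op 0.0484 q [-0.01  0.18  1.54 -0.01  1.41  1.52]
units [-0.01   0.005 -0.758] twist 0.013
t 48.58 p [0.671  0.0631 0.1673] psi 2.38 zdir [ 0.0116 -0.014  -0.9998] F [ 0.9 -0.1  0.2] op 0.0485 q [-0.01  0.18  1.54 -0.01  1.41  1.52]
units [-0.016  0.004 -0.771] twist 0.012
```

View pics/u8.png

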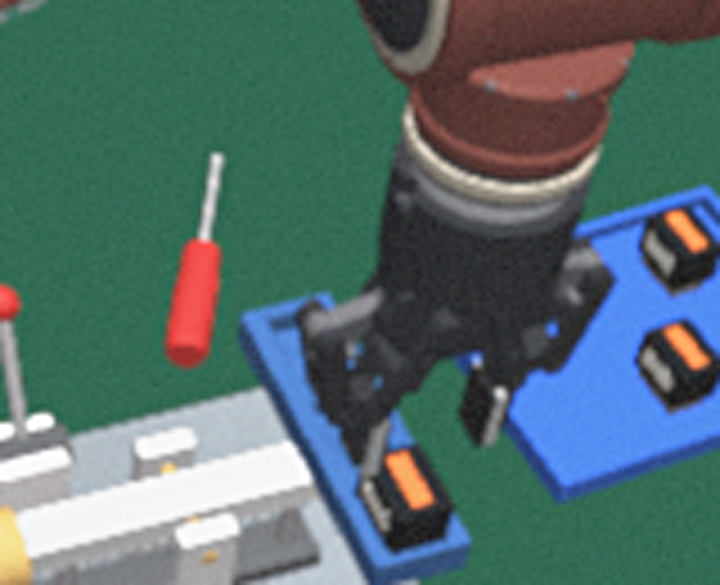

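>>> {"method": "jog_arm", "body": {
  "steps": [
    {"dx":-0.01,"dy":0.005,"dz":-0.35,"twist":0.01},
    {"dx":-0.01,"dy":0.005,"dz":-0.75,"twist":0.01},
    {"dx":-0.01,"dy":0.005,"dz":-0.75,"twist":0.01}
  ]
}}

```text
t: 48.95
tool_pos: [0.6679, 0.064, 0.1186]
tool_rot: [3.127, 0.069, 0.008]
contact_force: [-0.6, 0.2, 0.5]
opening: 0.0485
```

>>> {"method": "jog_arm", "body": {
  "steps": [
    {"dx":0,"dy":0,"dz":0,"twist":0},
    {"dx":0,"dy":0,"dz":0,"twist":0},
    {"dx":0,"dy":0,"dz":0,"twist":0},
    {"dx":0,"dy":0,"dz":0,"twist":0}
  ],
  "gripper": 255,
  "newtons": 40
}}

```text
t: 49.45
tool_pos: [0.6683, 0.0641, 0.1193]
tool_rot: [3.127, 0.069, 0.01]
contact_force: [-0.4, 0.4, 1.0]
opening: 0.029
```

```bash
python3 st.py .465 .245 .12 6
```

```text
t 49.45 p [0.6683 0.0641 0.1193] psi 2.53 zdir [ 0.0068 -0.0137 -0.9999] F [-0.4  0.4  1. ] op 0.029 q [-0.01  0.22  1.58 -0.01  1.34  1.52]
units [-3.389  3.015  0.012] twist 0.347
```

>>> {"method": "jog_arm", "body": {
  "steps": [
    {"dx":0,"dy":0,"dz":0.25,"twist":0},
    {"dx":0,"dy":0,"dz":0.6,"twist":0},
    {"dx":0,"dy":0,"dz":1.2,"twist":0},
    {"dx":-0.5,"dy":0.5,"dz":1.4,"twist":0},
    {"dx":-1.2,"dy":1.1,"dz":1.4,"twist":0.2}
  ]
}}

```text
t: 50.08
tool_pos: [0.5978, 0.1304, 0.2077]
tool_rot: [3.126, 0.122, 0.021]
contact_force: [0.3, 0.8, -0.9]
opening: 0.0294
```

```bash
python3 st.py .466 .247 .07 6; python3 ball.py
```

```text
t 50.08 p [0.5978 0.1304 0.2077] psi 4.48 zdir [ 0.0136 -0.0127 -0.9998] F [ 0.3  0.8 -0.9] op 0.0294 q [ 0.1   0.01  1.65 -0.01  1.46  1.59]
units [-2.196  1.943 -2.296] twist 0.152
ball 43 [ 0.4838 -0.0805  0.134 ] r 0.0879 lever 0.046
```

>>> {"method": "jog_arm", "body": {
  "steps": [
    {"dx":-0.7,"dy":0.6,"dz":0,"twist":0.15},
    {"dx":-1.4,"dy":1.2,"dz":0,"twist":0.15},
    {"dx":-2.0,"dy":1.8,"dz":-0.2,"twist":0.15},
    {"dx":-2.2,"dy":1.94,"dz":-1.0,"twist":0.15},
    {"dx":-2.2,"dy":1.94,"dz":-1.9,"twist":0.15}
  ]
}}

```text
t: 50.75
tool_pos: [0.4609, 0.2531, 0.094]
tool_rot: [3.129, 0.176, 0.019]
contact_force: [0.3, 0.6, -1.2]
opening: 0.0292
```

>>> {"method": "jog_arm", "body": {
  "steps": [
    {"dx":0,"dy":0,"dz":0,"twist":0},
    {"dx":0,"dy":0,"dz":0,"twist":0}
  ]
}}

```text
t: 51.0
tool_pos: [0.463, 0.2537, 0.0973]
tool_rot: [3.13, 0.176, 0.026]
contact_force: [1.0, 0.7, -0.6]
opening: 0.0292
```

```bash
python3 st.py .466 .247 -.003 6;  python3 - <<'E'
from m import *
d=cam('scene'); save(d,'u9.png',(330,90,510,240),4)
E
python3 st.py .466 .247 -.003 6
```

```text
t 51.0 p [0.463  0.2537 0.0973] psi 6.43 zdir [ 0.0168 -0.0056 -0.9998] F [ 1.   0.7 -0.6] op 0.0292 q [ 0.37 -0.09  1.95 -0.01  1.28  1.83]
units [ 0.051 -0.111 -1.671] twist -0.043
t 51.05 p [0.4635 0.2538 0.0979] psi 6.42 zdir [ 0.0182 -0.005  -0.9998] F [ 0.   0.2 -0.3] op 0.0295 q [ 0.37 -0.09  1.95 -0.01  1.27  1.83]
units [ 0.041 -0.114 -1.682] twist -0.042
```

View pics/u9.png

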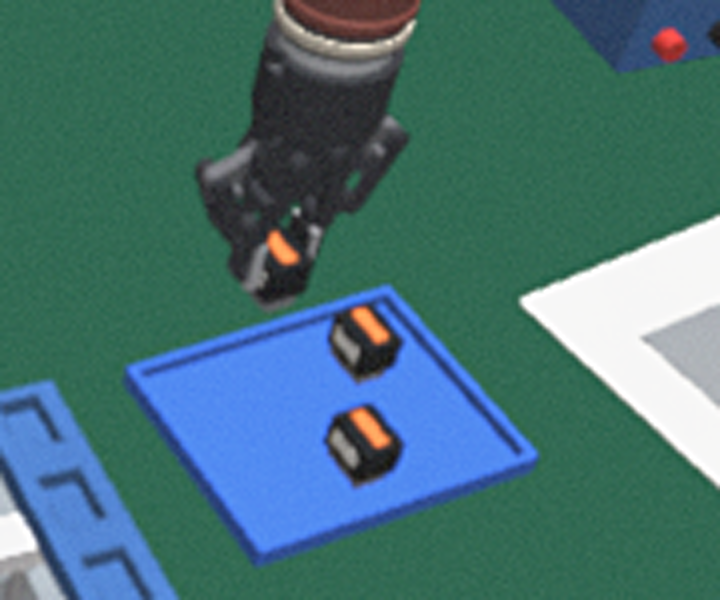

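>>> {"method": "jog_arm", "body": {
  "steps": [
    {"dx":0.1,"dy":-0.1,"dz":-0.5,"twist":0},
    {"dx":0.1,"dy":-0.1,"dz":-1.0,"twist":0},
    {"dx":0.1,"dy":-0.1,"dz":-1.4,"twist":0},
    {"dx":0.1,"dy":-0.1,"dz":-1.55,"twist":0},
    {"dx":0.1,"dy":-0.1,"dz":-1.55,"twist":0}
  ]
}}

```text
t: 51.68
tool_pos: [0.4708, 0.2481, 0.0064]
tool_rot: [3.131, 0.175, 0.031]
contact_force: [0.4, 0.5, 0.6]
opening: 0.0291
```

```bash
python3 st.py .469 .248 -.003 6
```

```text
t 51.67 p [0.4708 0.2481 0.0064] psi 6.4 zdir [ 0.0201 -0.0043 -0.9998] F [0.4 0.5 0.6] op 0.0291 q [ 0.35  0.04  1.99 -0.01  1.1   1.82]
units [-0.031 -0.002 -0.157] twist -0.04
```

>>> {"method": "jog_arm", "body": {
  "steps": [
    {"dx":0,"dy":0,"dz":-0.08,"twist":0},
    {"dx":0,"dy":0,"dz":-0.15,"twist":0},
    {"dx":0,"dy":0,"dz":-0.17,"twist":0},
    {"dx":0,"dy":0,"dz":-0.17,"twist":0}
  ]
}}

```text
t: 52.18
tool_pos: [0.4714, 0.2484, -0.0027]
tool_rot: [3.131, 0.175, 0.032]
contact_force: [-1.5, -1.8, 4.7]
opening: 0.0291
```

```bash
python3 st.py
```

```text
t 52.17 p [ 0.4714  0.2484 -0.0027] psi 6.41 zdir [ 0.0209 -0.0042 -0.9998] F [-1.5 -1.8  4.7] op 0.0291 q [ 0.35  0.05  1.99 -0.01  1.08  1.82]
```

>>> {"method": "jog_arm", "body": {
  "steps": [
    {"dx":0,"dy":0,"dz":0,"twist":0},
    {"dx":0,"dy":0,"dz":0,"twist":0},
    {"dx":0,"dy":0,"dz":0,"twist":0}
  ],
  "gripper": 105
}}

```text
t: 52.55
tool_pos: [0.4713, 0.2483, -0.0029]
tool_rot: [3.131, 0.175, 0.032]
contact_force: [0.3, -0.0, 0.9]
opening: 0.0501
```

>>> {"method": "jog_arm", "body": {
  "steps": [
    {"dx":0,"dy":0,"dz":0.5,"twist":0},
    {"dx":0,"dy":0,"dz":1.3,"twist":0},
    {"dx":0,"dy":0,"dz":2.2,"twist":0},
    {"dx":-0.2,"dy":-0.5,"dz":3.1,"twist":0},
    {"dx":-0.8,"dy":-1.2,"dz":3.8,"twist":0}
  ]
}}

```text
t: 53.18
tool_pos: [0.4278, 0.1804, 0.2239]
tool_rot: [3.131, 0.177, 0.037]
contact_force: [0.7, -0.6, 0.5]
opening: 0.0501
```

>>> {"method": "jog_arm", "body": {
  "steps": [
    {"dx":0,"dy":0,"dz":0,"twist":0},
    {"dx":0,"dy":0,"dz":0,"twist":0},
    {"dx":0,"dy":0,"dz":0,"twist":0}
  ]
}}

```text
t: 53.55
tool_pos: [0.4271, 0.1806, 0.2215]
tool_rot: [3.131, 0.177, 0.031]
contact_force: [-0.4, 0.6, 0.1]
opening: 0.0499
```

```bash
python3 st.py; python3 ball.py; python3 meas.py; python3 - <<'E'
from m import *
d=cam('scene'); save(d,'f1.png',s=1.4)
d=cam('top'); save(d,'f1t.png',s=1.4)
E
```

```text
t 53.55 p [0.4271 0.1806 0.2215] psi 6.49 zdir [ 0.0199 -0.0045 -0.9998] F [-0.4  0.6  0.1] op 0.0499 q [ 0.25 -0.37  1.97 -0.01  1.53  1.7 ]
ball 44 [ 0.4845 -0.0804  0.1346] r 0.0882 lever 0.056
top
blue 0.14 (array([0.61110711, 0.06068281]), (0.1653197705745697, 0.04753746837377548), 2.1995887756347656)
 top depth rect (array([0.61122328, 0.06056987]), (0.16585755348205566, 0.0460929200053215), 2.864013910293579) 0.1412101856492346
  hole 127 [[0.6721 0.0657 0.126 ]]
  hole 126 [[0.6123 0.0631 0.126 ]]
  hole 125 [[0.5537 0.0604 0.126 ]]
blue 0.016 (array([0.51312357, 0.30617616]), (0.14224733412265778, 0.2152601033449173), 6.470824718475342)
orange 32 [157.8 212.1] [0.5386 0.3043 0.046 ] ang 3.8 z 0.0479
ball 28 [ 0.4799 -0.0801  0.13  ] z 0.1384
scene
blue 0.14 (array([0.61592156, 0.05882083]), (0.1777927428483963, 0.05613609775900841), 2.640958309173584)
 top depth rect (array([0.61099672, 0.06112468]), (0.16837741434574127, 0.05108873173594475), 2.696108102798462) 0.1396011923668179
  hole 116 [[0.545 0.062 0.126]]
  hole 31 [[0.5637 0.0362 0.126 ]]
  hole 125 [[0.6039 0.0645 0.126 ]]
  hole 90 [[0.6808 0.0591 0.126 ]]
  hole 144 [[0.6625 0.0674 0.126 ]]
blue 0.016 (array([0.5010308 , 0.30232489]), (0.1818714737892151, 0.22184564173221588), 6.743588447570801)
orange 34 [422.2 170.7] [0.4568 0.3483 0.046 ] ang 3.7 z 0.0478
orange 37 [390.3 181.9] [0.4718 0.2489 0.046 ] ang 4.3 z 0.0465
orange 41 [422.1 196.6] [0.5402 0.305  0.046 ] ang 4.0 z 0.0455
ball 14 [ 0.4828 -0.0812  0.13  ] z 0.1344
```

View pics/f1.png

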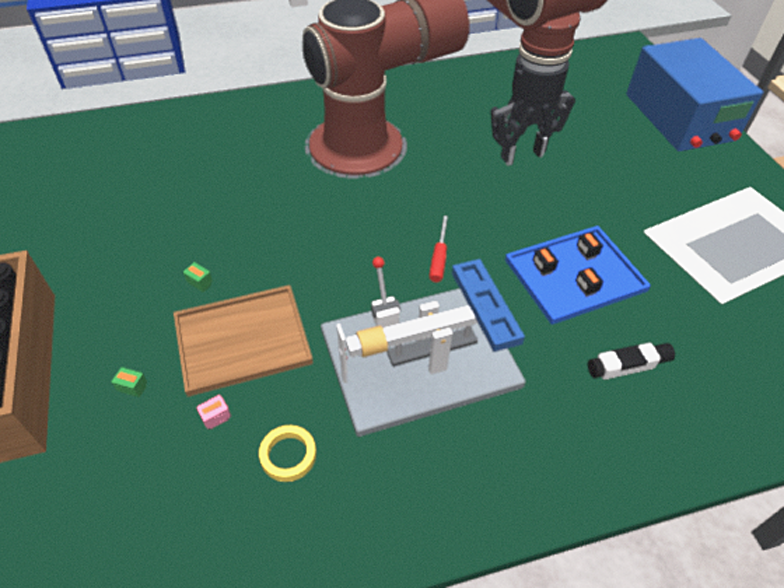

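View pics/f1t.png

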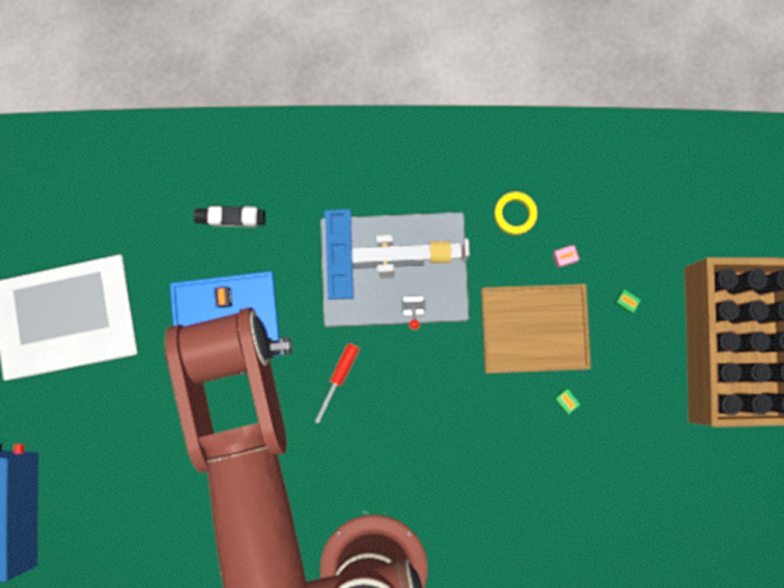

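The last pictures show three relays upright in the blue tray at (545,261), (590,245) and (590,282) in the scene view. The lever is back at its start position, the head is level, and the viewer, tape and driver look unmoved. Handing in.

```bash
python3 -c "
from station import ctrl
print(ctrl.finish_job())"
```

```text
the job is handed in; nothing more can be done
None
```

I completed the whole sequence and handed the job in at about 54 s; no verdict is reported, so these are my own camera checks. I plugged the three relays into the nests. I then swung the lever over so the beam tipped to the loaded side, and swung it back until it was level and locked. Last, I unplugged the relays and stood them in the blue tray.

**Last checks**
- **Plugging:** each relay seated with its top at 0.168 m. The head sat about 7 mm lower while the beam was free, and was back at 0.168 m after the return.
- **Blue tray:** all three relays stand at least 3 cm inside the limits. Their tops are at 0.0455–0.048 m against an expected 0.046 m.
- **Lever:** the red ball is within 0.2 pixel of its starting place. My angle estimate reads about 0.05 rad there, because of a bias in the hinge model; the limit is 0.12 rad.
- **Other objects:** the viewer, tape and driver look unmoved. I judged that by eye and did not measure it.

**What went wrong**
- **Finger height:** the fingertips sit about 25 mm above the reported tool point. My first grip held a relay only by its top edge, and my second closed on nothing. I corrected the height after that.
- **Lever:** the ball slipped in the pads on both swings, so I finished each one by pushing with shut fingers.
- **Top camera:** in the final picture the arm hid two relays from the top camera, so those two are confirmed only by the scene camera.

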